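# Empty the scrap tray, wind the bin shut, rack the scrapers

## Robot

A 6-joint arm with a two-finger parallel gripper is mounted at the origin on the work surface. World frame = base frame: x ahead of the robot, y to its left, z up, the work surface at z = 0. Lengths are in m, angles in degrees, forces in N, time in s.
With the tool pointing down it reaches from about 0.4 to 0.825 m from the base axis. Payload 7 kg.
Tool frame: the origin (TCP) lies midway between the tips of the shut fingers; the grasp point (between the pads) lies 19 mm behind it; x points along the fingers, y is the direction in which the jaws open and shut, and the axes are right-handed (so a half turn about x gives the same grasp; the last joint's range is limited). The gripper opens to 85 mm and grips with 20 to 120 N. Pads are 22 mm wide; open, the fingers measure 114 mm over their backs; the gripper's body (76 mm by 85 mm) begins 54 mm behind the grasp point. The pads swing forward as they close: fully open they stand 13 mm farther back than shut.
Start: joints at [86.752, 20.546, 0.682, 0, -70.136, -16.507], TCP at [0.228, 0.635, 0.231] pointing down, gripper open.
Joint ranges: [-176.03, 176.03], [-82.01, 121.73], [-58.28, 71.71], [-173.87, 95.51], [-174.79, -0.11], [-173.66, 173.66]. Speed limits (degrees/s): [136.94, 136.94, 172.46, 180, 180, 180].

## Interface

Orientations are given as a 3x3 rotation matrix whose columns are the frame's x, y, z axes.
In Python, from workcell import manip gives the robot as it stands. The module is installed in compiled form; this text tells all that it offers.
- The arm moves only by the tool apply_moves, never from a script. Its argument "rows" is one flat list of numbers, 5 for each row, row after row: the gripper's target within -1 to 1 (fully open at 1, half-way at 0, shut at -1), then the shift along the tool's x, y, z in mm, then the turn about the tool's x in rad. In form: [grip, dx, dy, dz, roll, grip, dx, dy, dz, roll, ...]. A call has 1 to 8 rows; each row shifts and turns the commanded pose from where the row before left it, along the tool's axes as they then stand; what a row does not reach is not made up. A row lasts 1/8 s, in which the tool goes at most 62.5 mm and 10.7 degrees, less where a joint would pass 70% of its speed; a pose out of reach is approached as far as the arm can. A call with a gripper value outside its range is refused whole. The fingers move at their own pace and stop on an object; "force" is the grip in N (left out, the last holds). Time passes only in rows, so rows that do not move let the fingers close. It gives the time, the measured TCP pose, the force and the opening at its end, in the units of the state.
- manip.get_state(): the state, without advancing time (a new reading comes with each control period).
- manip.camera(name): name is "scene" or "top"; returns a dict with "img" (420x560x3 uint8, blue, green, red), "K" (3x3 intrinsics, pixels), "rvec" (rotation vector, rad) and "tvec" (3), from world to camera coordinates, as OpenCV has them. Camera axes: x right, y down, z forward; pixel columns grow to the right and rows downward; lengths in m; the calibration is good to about 2 mm. A picture is of the moment at which its call begins. There is no depth.
- manip.job_done(): hands the job in, once; it reports no verdict.
Trained networks look in the newest picture that a camera, given by its name, has taken for a name from the list of things; names that differ only in an ending like _2 or _b are one class to them, and where a whole thing is asked for, a point or a joint stands for the part that bears it (a point fixed in the world has none). Each returns a list of dicts, best first, with "confidence" (0 to 1); they miss things now and then, are a little off and sometimes report something else, mostly with a low value. They report only what shows in the picture. A call takes as long as a camera call. They do not tell look-alikes from the thing itself.
- manip.boxes_of(thing, camera): "extent" ([centre column, centre row, width, height] in pixels, round what is visible of it).
The state is a dict: "time_s": time; "joint_positions": joint angles; "qvel": joint speeds; "effort": joint torques, N m; "tcp_pos": TCP position; "eef_rot": TCP orientation; "wrist_force": force on the tool from outside, world axes, zero at the start; "ft_torque": the same for the moment, N m; "width": finger opening in m.
Only numpy, scipy, OpenCV 4.12 (cv2) and the standard library are available. Lean on these libraries where they do the work, as an engineer would, in place of code of your own. Each camera call takes 0.05 s, during which the arm holds its last target.

## Task

Clear up the sculpture bench: lift the yellow tray by its wooden handle and tip all of its dry clay lumps into the open mouth of the blue reclaim bin, then stand the empty tray upright on the bench again. Once the lumps are in, turn the handwheel clockwise, not pushing the shutter itself, until the shutter's yellow front edge lies over the red strip and the mouth is covered. Slide each scraper lying on the bench blade-first into a slot of the wooden rack of its own, fully home with the handle's shoulder against the block, and leave the clay figure, pot and jar undisturbed.

Things in the scene. Friction and masses are not known exactly. Their poses are not given: they have to be found in the camera images.
- reclaim_bin: Fixed blue steel bin, 164 (x) x 360 (y) mm, y = -115 to 245, rim 140 mm high. Origin on the bench below the mouth's centre; +x points away from the robot. From y = 85 to 245 a deck (top at 157 mm) hides the open shutter and carries the handwheel. Along both long sides (x = -80 and 80) 6 mm splash guards rise to z = 180 mm, y = -115 to 85.
- bin_mouth (a point): Centre of the bin's open mouth, at rim height (140 mm above the bench); axes as the bin. The mouth is 144 (x) x 150 (y) mm, the inside floor 134 mm below it.
- handwheel (a joint): Angle (rad) of the handwheel, growing clockwise seen from above, 0 (shutter fully open) to 6.0 (stop). It drives the shutter 32 mm per rad towards the bin's -y; at 5.0 the shutter's front edge is over the middle of the red strip and the mouth is covered. Starts at 0 to 0.6, has about 0.25 N m of friction and stays where it is left.
- wheel_hub (a point): Centre of the dark steel handwheel, in the plane of its rim, 220 mm above the bench; vertical axle. Rim: round bar 16 mm thick on a circle of radius 75 mm; hub radius 18 mm, its top 10 mm above this plane. Three 12 mm spokes 120 degrees apart, one red. The point turns with the wheel: its x axis runs along the red spoke (bin +x at joint 0).
- shutter_edge (a point): Middle of the shutter's yellow-painted front (-y) edge, on its upper face. The shutter is a 5 mm aluminium plate, 144 x 168 mm, sliding level just above the rim of the mouth, at 142 to 147 mm above the bench.
- set_mark (a point): Middle of the red strip (10 mm wide, 140 mm along x) painted on the bin's rim on the -y side of the mouth.
- tray: Yellow scoop tray, 150 (x) x 110 (y) mm, 4 mm walls 40 mm high on three sides, open at its -x end, which at the start faces away from the robot. Origin at the centre of its underside, z up. A wooden bail handle crosses above the middle along its y: a bar 14 (x) x 110 (y) mm, 22 mm high, centred 83 mm above the underside, 68 mm above the tray floor. 0.22 kg.
- rack: Fixed wooden scraper rack, 200 (x) x 156 (y) mm; origin at the centre of its underside, front (-x) roughly faces the robot. The front half is an open sill 50 mm high; behind it, from x = -5 mm, stands the block, top 78 mm high, with two level slots at sill height, 60 mm wide, 10 mm high, 98 mm deep, open to -x; a 20 mm gap in the roof shows each slot from above.
- slot1 (a point): Mouth of one slot: middle of its width, on its floor (= the sill, 50 mm above the bench), in the block's front face; rack frame y = +36 mm. Axes as the rack: the slot runs along +x.
- slot2 (a point): The same for the other slot, rack frame y = -36 mm.
- lump1: Rigid grey lump of dry clay, about 58 x 43 x 40 mm, 0.11 kg, origin at the centre of its underside; starts in the tray. Two to four lumps are present (None if absent).
- lump2: Rigid grey lump of dry clay, about 58 x 43 x 40 mm, 0.11 kg, origin at the centre of its underside; starts in the tray. Two to four lumps are present (None if absent).
- lump3: Rigid grey lump of dry clay, about 58 x 43 x 40 mm, 0.11 kg, origin at the centre of its underside; starts in the tray. Two to four lumps are present (None if absent).
- lump4: Rigid grey lump of dry clay, about 58 x 43 x 40 mm, 0.11 kg, origin at the centre of its underside; starts in the tray. Two to four lumps are present (None if absent).
- scraper_red: Scraper with a red handle, lying flat on the bench. 185 mm long along x, blade to +x; origin at the middle of its length and width, on its underside. Handle 100 x 24 mm, 22 mm high (x = -92.5 to +7.5), steel blade 85 x 50 x 4 mm, flush with the underside. Centre of mass about x = -20 mm, 0.14 kg. One or both are present (None if absent).
- scraper_red_tip (a point): Middle of the end of the red scraper's blade, 2 mm above its underside; 85 mm beyond the slot's mouth when fully home.
- scraper_green: Scraper with a green handle, lying flat on the bench. 185 mm long along x, blade to +x; origin at the middle of its length and width, on its underside. Handle 100 x 24 mm, 22 mm high (x = -92.5 to +7.5), steel blade 85 x 50 x 4 mm, flush with the underside. Centre of mass about x = -20 mm, 0.14 kg. One or both are present (None if absent).
- scraper_green_tip (a point): Middle of the end of the green scraper's blade, 2 mm above its underside; 85 mm beyond the slot's mouth when fully home.
- figure: Bystander: small clay figure on a blue banding stand, base radius 75 mm, 180 mm high; origin under its centre. Not to be moved.
- water_pot: Bystander: open terracotta pot, radius 45, height 90 mm; origin under its centre. Not to be moved.
- slip_jar: Bystander: white jar with blue lid, radius 36, height 100 mm; origin under its centre. Not to be moved.
Not all that is in view belongs to the job. What is meant by the tray is not green, and is the larger of those in its own colour. There is more than one size of the scraper_green; the one meant has the size given above.

How it is judged:
By the outcome, as a careful person would: the job done as asked, in the order asked, and still so for the second after the job is handed in, with the robot touching nothing.
Of lump1, lump2, lump3, lump4 only 2 to 4 are there at a start; the rules pass over those that are not, and their reading is None.
Of scraper_red, scraper_green only 1 to 2 are there at a start; the rules pass over those that are not, and their reading is None.
At some moment in a run one of scraper_red, scraper_green may be knocked a few centimetres aside while the robot is not near it.
It also fails if it takes over 208 s, if anything falls off the work surface, if the arm or the gripper's body presses on something with over 40 N, if the wrist force passes 120 N, or if a joint passes its speed limit or range.

## Working session

There is one attempt and no reset: what is moved stays moved. The work goes in short steps, Python scripts to look and compute and a tool call to move; the robot and the scene stay as the last step left them, time stands still between calls to the robot, and variables do not carry over. Pictures are saved under pics/ and viewed, and the job is handed in when it is done.

Besides the shell and the picture viewer there is one more tool, called after "Call:" as name(argument=value, ...), one argument or row to a line, values as JSON. apply_moves: Moves the arm, as the interface text tells. Its arguments: {"type":"object","properties":{"rows":{"type":"array"},"force":{"type":"number"}},"required":["rows"]}

```bash
mkdir -p pics; ls; cat > h.py <<'E'
import numpy as np, cv2
from workcell import manip
def shot(name,fn=None):
    c=manip.camera(name)
    if fn: cv2.imwrite('pics/'+fn,c['img'])
    return c
def ray(c,u,v):
    R,_=cv2.Rodrigues(np.array(c['rvec'],float)); t=np.array(c['tvec'],float).reshape(3)
    d=R.T@np.linalg.inv(np.array(c['K']))@np.array([u,v,1.]); o=-R.T@t
    return o,d
def onz(c,u,v,z=0):
    o,d=ray(c,u,v); return o+d*(z-o[2])/d[2]
def proj(c,P):
    p,_=cv2.projectPoints(np.array(P,float).reshape(-1,3),np.array(c['rvec'],float),np.array(c['tvec'],float),np.array(c['K'],float),None); return p.reshape(-1,2)
E
python3 - <<'E'
from h import *
for n in('scene','top'):
    c=shot(n,n+'0.png'); o,d=ray(c,280,210); print(n,o.round(3),d.round(3),np.array(c['K']).round(1).tolist())
    for t in ['reclaim_bin','handwheel','tray','rack','lump1','scraper_red','scraper_green','figure','water_pot','slip_jar']:
        print(t,[(np.round(b['extent']).astype(int).tolist(),round(b['confidence'],2)) for b in manip.boxes_of(t,n)])
print(manip.get_state())
E
```

```text
pics
scene [ 1.637 -0.819  1.622] [-0.526  0.429 -0.735] [[527.5, 0.0, 272.1], [0.0, 527.5, 199.3], [0.0, 0.0, 1.0]]
reclaim_bin [([269, 213, 103, 97], 0.82)]
handwheel [([290, 183, 43, 31], 0.87), ([267, 283, 18, 32], 0.59)]
tray [([338, 181, 34, 30], 0.86), ([382, 174, 27, 20], 0.86), ([290, 164, 42, 33], 0.79)]
rack [([167, 283, 56, 55], 0.68), ([290, 182, 46, 31], 0.57), ([336, 180, 36, 32], 0.47)]
lump1 [([329, 188, 13, 7], 0.42)]
scraper_red []
scraper_green [([128, 253, 27, 24], 0.68), ([290, 183, 42, 26], 0.61)]
figure [([309, 261, 43, 49], 0.95)]
water_pot [([349, 222, 26, 30], 0.65)]
slip_jar [([267, 282, 18, 34], 0.79)]
top [0.432 0.072 1.441] [ 0.08  -0.019 -0.997] [[436.0, 0.0, 277.3], [0.0, 436.0, 216.1], [0.0, 0.0, 1.0]]
reclaim_bin [([289, 211, 126, 60], 0.89)]
handwheel [([258, 209, 59, 57], 0.82)]
tray [([172, 221, 52, 52], 0.98), ([111, 202, 44, 44], 0.74), ([196, 289, 53, 47], 0.61)]
rack [([430, 213, 85, 79], 0.68), ([342, 147, 26, 32], 0.29)]
lump1 [([177, 235, 15, 16], 0.66), ([186, 222, 17, 18], 0.51)]
scraper_red [([384, 268, 48, 46], 0.62)]
scraper_green [([
[... 307 characters left out ...]
17e-01,  3.54520976e-04,
       -7.01366891e+01, -1.65081623e+01]), 'qvel': array([-0.00846212,  0.04551674, -0.01330212,  0.03091339, -0.02111107,
        0.00641754]), 'effort': array([-1.72203658e-03, -5.82995403e+01,  2.93672293e+01,  6.94219485e+00,
       -6.32391293e-04, -3.86613493e-06]), 'tcp_pos': array([0.22816856, 0.63523942, 0.2313178 ]), 'eef_rot': array([[ 6.00715274e-06, -3.38028342e-01, -9.41135931e-01],
       [ 3.14205506e-06, -9.41135931e-01,  3.38028342e-01],
       [-1.00000000e+00, -4.98768880e-06, -4.59144362e-06]]), 'wrist_force': array([-0.0452232 ,  0.25908248,  0.32756612]), 'ft_torque': array([ 0.0331832 ,  0.02869509, -0.04109802]), 'width': 0.08560289154753412}
```

```bash
python3 - <<'E'
import cv2
a=cv2.imread('pics/top0.png'); cv2.imwrite('pics/top0a.png',cv2.resize(a[120:330,70:350],None,fx=2.85,fy=2.85,interpolation=cv2.INTER_CUBIC))
cv2.imwrite('pics/top0b.png',cv2.resize(a[120:330,320:510],None,fx=2.85,fy=2.85,interpolation=cv2.INTER_CUBIC))
a=cv2.imread('pics/scene0.png'); cv2.imwrite('pics/scene0a.png',cv2.resize(a[130:330,100:410],None,fx=2.5,fy=2.5,interpolation=cv2.INTER_CUBIC))
E
```

```text
(no output)
```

View pics/top0.png

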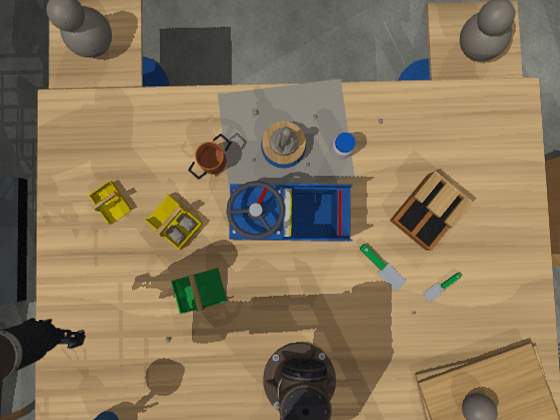

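View pics/top0a.png

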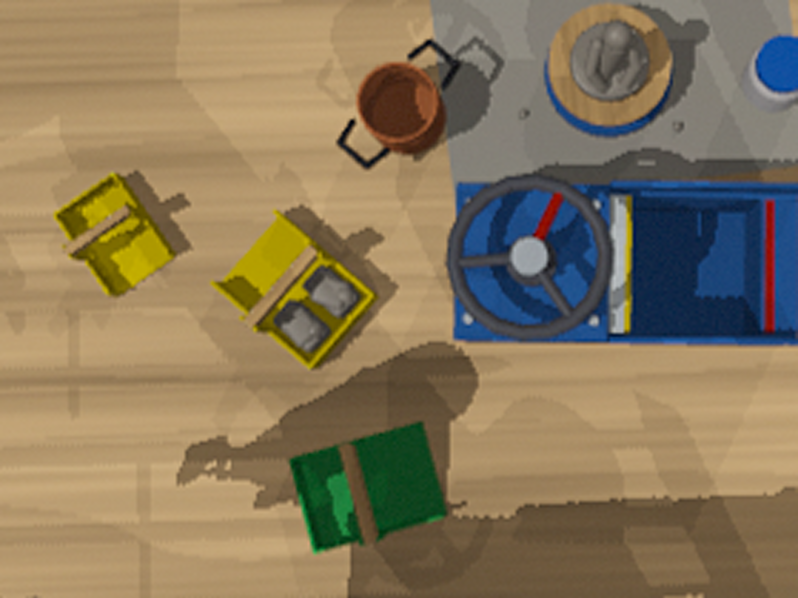

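View pics/top0b.png

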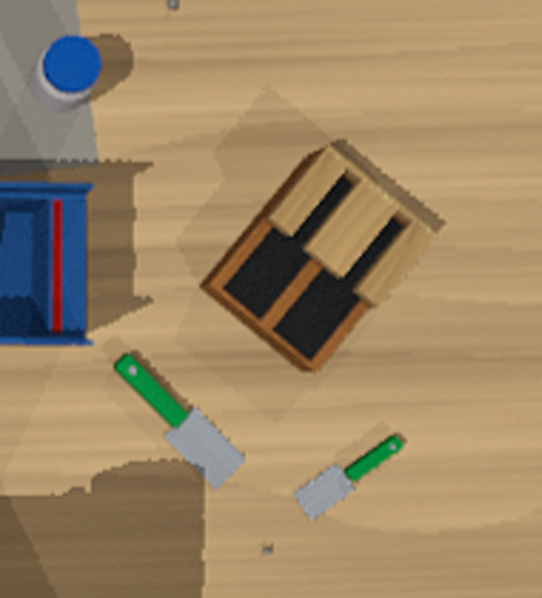

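View pics/scene0a.png

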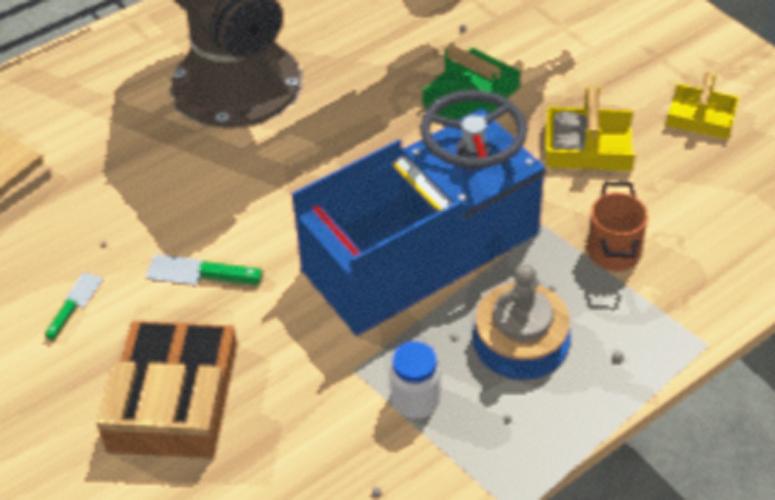

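The top picture shows the bin with its wheel at (256,210), the mouth at about (318,212) and the rack at (432,212).

- **Trays:** yellow at (175,221), a smaller yellow at (111,202), and green at (200,290). The one meant is (175,221): it is yellow, the larger of the two, and holds two lumps.
- **Scrapers:** green at (383,266), about 57 px long (about 185 mm), and a smaller green at (443,287), about 43 px. The one meant is (383,266). There is no red scraper.

The moves only allow a roll about the vertical tool axis, but pouring needs a tilt. I'll test in free air what the arm does at the edge of its reach.

Call:
apply_moves(
  rows=[1,-50,0,0,0,1,-50,0,0,0,1,-50,0,0,0,1,-50,0,0,0,1,0,-50,0,0,1,0,-50,0,0,1,0,-50,0,0,1,0,-50,0,0],
)

```text
time_s: 2.1
tcp_pos: [0.2941, 0.8192, 0.4322]
eef_rot: [[0.0, -0.338, -0.941], [0.0, -0.941, 0.338], [-1.0, -0.0, -0.0]]
wrist_force: [0.7, 2.2, 1.4]
width: 0.0857
```

```bash
python3 - <<'E'
from h import *
s=manip.get_state(); print(s['time_s'],s['tcp_pos'].round(3),s['joint_positions'].round(1)); print(s['eef_rot'].round(3))
E
```

```text
2.1 [0.294 0.819 0.432] [  83.    44.3   66.6    0.  -112.3  -12.7]
[[ 0.    -0.338 -0.941]
 [ 0.    -0.941  0.338]
 [-1.    -0.    -0.   ]]
```

Call:
apply_moves(
  rows=[1,0,-30,0,0,1,0,-30,0,0,1,0,-30,0,0,1,0,-30,0,0],
)

```text
time_s: 2.6
tcp_pos: [0.3142, 0.8755, 0.3982]
eef_rot: [[0.03, -0.337, -0.941], [0.063, -0.939, 0.338], [-0.998, -0.069, -0.007]]
wrist_force: [-0.1, -0.2, 0.1]
width: 0.0852
```

```bash
python3 - <<'E'
from h import *
s=manip.get_state(); print(s['time_s'],s['tcp_pos'].round(3),s['joint_positions'].round(1)); print(s['eef_rot'].round(3))
E
```

```text
2.6 [0.314 0.876 0.398] [  82.7   49.4   71.7    1.3 -108.5  -12. ]
[[ 0.03  -0.337 -0.941]
 [ 0.063 -0.939  0.338]
 [-0.998 -0.069 -0.007]]
```

Call:
apply_moves(
  rows=[1,-30,-50,0,0,1,-30,-50,0,0,1,-30,-50,0,0,1,-30,-50,0,0],
)

```text
time_s: 3.1
tcp_pos: [0.3257, 0.9115, 0.4438]
eef_rot: [[0.101, -0.326, -0.94], [0.207, -0.917, 0.341], [-0.973, -0.229, -0.025]]
wrist_force: [-0.1, -0.6, 0.4]
width: 0.0857
```

Call:
apply_moves(
  rows=[1,0,40,0,0,1,0,40,0,0,1,0,40,0,0,1,0,40,0,0],
)

```text
time_s: 3.6
tcp_pos: [0.2756, 0.7715, 0.4099]
eef_rot: [[0.101, -0.326, -0.94], [0.206, -0.917, 0.34], [-0.973, -0.228, -0.025]]
wrist_force: [-1.1, -0.2, 0.2]
width: 0.0856
```

```bash
python3 - <<'E'
from h import *
s=manip.get_state(); print(s['time_s'],s['tcp_pos'].round(3),s['joint_positions'].round(1)); print(s['eef_rot'].round(3))
E
```

```text
3.6 [0.276 0.771 0.41 ] [ 86.2  24.1  25.1   5.1 -78.8 -16.4]
[[ 0.101 -0.326 -0.94 ]
 [ 0.206 -0.917  0.34 ]
 [-0.973 -0.228 -0.025]]
```

```bash
cat >> h.py <<'E'
def st():
    s=manip.get_state(); print('t',s['time_s'],'tcp',(s['tcp_pos']*1000).round(1),'J',s['joint_positions'].round(1),'F',s['wrist_force'].round(1),'w',round(s['width']*1000,1))
    R=s['eef_rot']; x=R[:,0]; print(' approach',x.round(3),'tilt',np.degrees(np.arccos(-x[2])).round(1),'az',np.degrees(np.arctan2(x[1],x[0])).round(1),' jaw y',R[:,1].round(3),'z',R[:,2].round(3)); return s
def w2t(d,s=None):
    s=s or manip.get_state(); r=s['eef_rot'].T@np.array(d,float); print('tool shift for',d,r.round(1)); return r
E
python3 - <<'E'
from h import *
s=st(); 
u=s['tcp_pos'][:2]/np.linalg.norm(s['tcp_pos'][:2]); print(u)
w2t([200*u[0],200*u[1],30])
E
```

```text
t 3.6 tcp [275.6 771.5 409.9] J [ 86.2  24.1  25.1   5.1 -78.8 -16.4] F [-1.1 -0.2  0.2] w 85.6
 approach [ 0.101  0.206 -0.973] tilt 13.3 az 64.0  jaw y [-0.326 -0.917 -0.228] z [-0.94   0.34  -0.025]
[0.33639143 0.94172225]
tool shift for [np.float64(67.2782864364031), np.float64(188.34445087175067), 30] [ 1.640e+01 -2.016e+02  1.000e-01]
```

Call:
apply_moves(
  rows=[1,0,-50,0,0,1,0,-50,0,0,1,0,-50,0,0,1,0,-60,0,0,1,0,-60,0,0,1,0,-60,0,0,1,0,-60,0,0,1,0,-60,0,0],
)

```text
time_s: 4.6
tcp_pos: [0.3591, 1.0093, 0.4216]
eef_rot: [[0.184, -0.297, -0.937], [0.378, -0.858, 0.347], [-0.907, -0.418, -0.046]]
wrist_force: [0.0, 1.0, -0.9]
width: 0.0855
```

```bash
python3 - <<'E'
from h import *
s=st(); 
E
```

```text
t 4.6 tcp [ 359.1 1009.3  421.6] J [ 83.5  51.4  71.7   8.1 -86.7 -12. ] F [ 0.   1.  -0.9] w 85.5
 approach [ 0.184  0.378 -0.907] tilt 24.9 az 64.0  jaw y [-0.297 -0.858 -0.418] z [-0.937  0.347 -0.046]
```

Call:
apply_moves(
  rows=[1,0,-62,0,0,1,0,-62,0,0,1,0,-62,0,0,1,0,-62,0,0,1,0,-62,0,0,1,0,-62,0,0,1,0,-62,0,0,1,0,-62,0,0],
)

```text
time_s: 5.6
tcp_pos: [0.389, 1.1116, 0.5117]
eef_rot: [[0.31, -0.207, -0.928], [0.645, -0.672, 0.365], [-0.699, -0.711, -0.075]]
wrist_force: [-0.1, 0.4, -0.8]
width: 0.0849
```

```bash
python3 - <<'E'
from h import *
s=st(); 
E
```

```text
t 5.6 tcp [ 389.  1111.6  511.7] J [ 84.3  52.   71.7  15.4 -66.5 -14.5] F [-0.1  0.4 -0.8] w 84.9
 approach [ 0.31   0.645 -0.699] tilt 45.7 az 64.3  jaw y [-0.207 -0.672 -0.711] z [-0.928  0.365 -0.075]
```

```bash
python3 - <<'E'
from h import *
s=st(); 
u=s['tcp_pos'][:2]/np.linalg.norm(s['tcp_pos'][:2]); print(u)
w2t([-600*u[0],-600*u[1],-50])
E
```

```text
t 5.6 tcp [ 389.  1111.6  511.7] J [ 84.3  52.   71.7  15.4 -66.5 -14.5] F [-0.1  0.4 -0.8] w 84.9
 approach [ 0.31   0.645 -0.699] tilt 45.7 az 64.3  jaw y [-0.207 -0.672 -0.711] z [-0.928  0.365 -0.075]
[0.33030362 0.94387474]
tool shift for [np.float64(-198.18217238781114), np.float64(-566.3248418952218), -50] [-391.6  457.   -19.3]
```

Call:
apply_moves(
  rows=[1,-40,46,-2,0,1,-40,46,-2,0,1,-40,46,-2,0,1,-40,46,-2,0,1,-40,46,-2,0,1,-40,46,-2,0,1,-40,46,-2,0,1,-40,46,-2,0],
)

```text
time_s: 6.6
tcp_pos: [0.2431, 0.7019, 0.4852]
eef_rot: [[0.314, -0.209, -0.926], [0.643, -0.67, 0.37], [-0.698, -0.712, -0.076]]
wrist_force: [-0.1, 0.4, 0.7]
width: 0.0855
```

```bash
python3 - <<'E'
from h import *
s=st(); 
E
```

```text
t 6.6 tcp [243.1 701.9 485.2] J [ 92.9  -2.  -23.2  39.2 -33.2 -49.2] F [-0.1  0.4  0.7] w 85.5
 approach [ 0.314  0.643 -0.698] tilt 45.7 az 64.0  jaw y [-0.209 -0.67  -0.712] z [-0.926  0.37  -0.076]
```

Call:
apply_moves(
  rows=[1,-40,46,-2,0,1,-40,46,-2,0,1,-40,46,-2,0,1,-40,46,-2,0],
)

```text
time_s: 7.1
tcp_pos: [0.1629, 0.4727, 0.4669]
eef_rot: [[0.315, -0.212, -0.925], [0.643, -0.669, 0.372], [-0.698, -0.712, -0.075]]
wrist_force: [-2.5, -0.7, 1.9]
width: 0.0852
```

```bash
python3 - <<'E'
from h import *
s=st(); 
E
```

```text
t 7.1 tcp [162.9 472.7 466.9] J [113.6 -28.6 -45.   45.4 -50.2 -66.4] F [-2.5 -0.7  1.9] w 85.2
 approach [ 0.315  0.643 -0.698] tilt 45.7 az 63.9  jaw y [-0.212 -0.669 -0.712] z [-0.925  0.372 -0.075]
```

Call:
apply_moves(
  rows=[1,-20,35,0,0,1,-20,40,0,0,1,-10,50,0,0,1,0,60,0,0,1,0,60,0,0,1,0,60,0,0],
)

```text
time_s: 7.85
tcp_pos: [0.0763, 0.3859, 0.3784]
eef_rot: [[0.332, -0.089, -0.939], [0.627, -0.723, 0.29], [-0.705, -0.685, -0.184]]
wrist_force: [-1.0, 1.5, 0.0]
width: 0.0853
```

```bash
python3 - <<'E'
from h import *
s=st(); 
E
```

```text
t 7.85 tcp [ 76.3 385.9 378.4] J [170.3 -42.8 -58.2  42.4 -91.5 -98.5] F [-1.   1.5  0. ] w 85.3
 approach [ 0.332  0.627 -0.705] tilt 45.2 az 62.1  jaw y [-0.089 -0.723 -0.685] z [-0.939  0.29  -0.184]
```

```bash
cat > kin.py <<'E'
import numpy as np
from scipy.spatial.transform import Rotation as Ro
from scipy.optimize import least_squares
P0=[.039,.35,.5825,.458,0.0,.25]
def fk(q,P,s4=1,s6=1,full=False):
    r0,z0,L2,L3,a3,L6=P; q=np.radians(q)
    R=Ro.from_rotvec([0,0,q[0]]); p=R.apply([r0,0,z0])
    R=R*Ro.from_rotvec([0,q[1],0]); p=p+R.apply([0,0,L2])
    R=R*Ro.from_rotvec([0,-q[2],0]); p=p+R.apply([L3,0,a3])
    W=p
    R=R*Ro.from_rotvec([s4*q[3],0,0])*Ro.from_rotvec([0,-q[4],0])*Ro.from_rotvec([s6*q[5],0,0])
    p=p+R.apply([L6,0,0])
    return (p,R,W) if full else (p,R)
E
python3 - <<'E'
from kin import *
D=[([86.752,20.546,.682,0,-70.136,-16.507],[.22817,.63524,.2313]),
([83.0,44.3,66.6,0,-112.3,-12.7],[.2941,.8192,.4322]),([82.7,49.4,71.7,1.3,-108.5,-12],[.3142,.8755,.3982]),
([86.2,24.1,25.1,5.1,-78.8,-16.4],[.2756,.7715,.4099]),([83.5,51.4,71.7,8.1,-86.7,-12],[.3591,1.0093,.4216]),
([84.3,52,71.7,15.4,-66.5,-14.5],[.389,1.1116,.5117]),([92.9,-2,-23.2,39.2,-33.2,-49.2],[.2431,.7019,.4852]),
([113.6,-28.6,-45,45.4,-50.2,-66.4],[.1629,.4727,.4669]),([170.3,-42.8,-58.2,42.4,-91.5,-98.5],[.0763,.3859,.3784])]
A=[None,None,None,[.101,.206,-.973],[.184,.378,-.907],[.31,.645,-.699],[.314,.643,-.698],[.315,.643,-.698],[.332,.627,-.705]]
for s4 in(1,-1):
    def f(v):
        o=[]
        for i,((q,p),a) in enumerate(zip(D,A)):
            qq=np.array(q,float); qq[0]+=v[6]
            pp,R=fk(qq,v[:6],s4); o+=list(pp-p)
            if a: o+=list(.1*(R.apply([1,0,0])-a))
        return o
    r=least_squares(f,P0+[0]); print(s4,r.cost,r.x.round(4)); print((np.array(f(r.x))).round(3))
p,R=fk(D[0][0],P0); print(R.as_matrix().round(3)); p,R=fk(D[7][0],P0); print(R.as_matrix().round(3))
E
```

```text
1 0.20911670323280865 [ 3.47400e-01 -3.68000e-02  5.44300e-01  2.68700e-01  1.87000e-02
 -6.00000e-04 -1.61575e+01]
[ 0.037  0.117  0.168  0.087  0.072  0.04   0.085  0.044  0.039  0.01
  0.016  0.074 -0.011  0.002 -0.     0.033 -0.07  -0.008 -0.016  0.004
 -0.    -0.008 -0.163 -0.105 -0.029  0.007  0.    -0.109 -0.132 -0.057
 -0.051  0.005 -0.    -0.208 -0.126 -0.083 -0.092 -0.026 -0.    -0.294
 -0.28  -0.069 -0.043 -0.133  0.   ]
-1 0.01416782933097749 [  0.1699   0.457    0.4996   0.3383  -0.046    0.4673 -10.9239]
[-0.07  -0.007  0.068 -0.033 -0.011  0.001 -0.02  -0.014  0.004 -0.03
  0.003  0.008  0.004 -0.002 -0.     0.027  0.001 -0.002  0.007 -0.004
 -0.     0.067  0.017 -0.003  0.012 -0.007  0.     0.021  0.012 -0.02
  0.012 -0.007 -0.    -0.014  0.03  -0.037  0.012 -0.007 -0.    -0.004
 -0.077 -0.018  0.011 -0.007  0.   ]
[[-0.    -0.973 -0.229]
 [ 0.    -0.229  0.973]
 [-1.    -0.     0.   ]]
[[-0.686 -0.356 -0.635]
 [ 0.204 -0.931  0.301]
 [-0.698  0.077  0.712]]
```

```bash
cat > kin.py <<'E'
import numpy as np
from scipy.spatial.transform import Rotation as Ro
from scipy.optimize import least_squares
P0=[.039,.35,.5825,.458,0.0,.25,-.19,0]
def fk(q,P,full=False):
    r0,z0,L2,L3,a3,L6,d1,d2=P; q=np.radians(q)
    R=Ro.from_rotvec([0,0,q[0]]); p=R.apply([r0,d1,z0])
    R=R*Ro.from_rotvec([0,q[1],0]); p=p+R.apply([0,0,L2])
    R=R*Ro.from_rotvec([0,-q[2],0]); p=p+R.apply([L3,0,a3])
    R=R*Ro.from_rotvec([-q[3],0,0])
    p=p+R.apply([0,d2,0]); W=p
    R=R*Ro.from_rotvec([0,-q[4],0])*Ro.from_rotvec([q[5],0,0])
    p=p+R.apply([L6,0,0])
    return (p,R,W) if full else (p,R)
E
python3 - <<'E'
from kin import *
D=[([86.752,20.546,.682,0,-70.136,-16.507],[.22817,.63524,.2313]),
([83.0,44.3,66.6,0,-112.3,-12.7],[.2941,.8192,.4322]),([82.7,49.4,71.7,1.3,-108.5,-12],[.3142,.8755,.3982]),
([86.2,24.1,25.1,5.1,-78.8,-16.4],[.2756,.7715,.4099]),([83.5,51.4,71.7,8.1,-86.7,-12],[.3591,1.0093,.4216]),
([84.3,52,71.7,15.4,-66.5,-14.5],[.389,1.1116,.5117]),([92.9,-2,-23.2,39.2,-33.2,-49.2],[.2431,.7019,.4852]),
([113.6,-28.6,-45,45.4,-50.2,-66.4],[.1629,.4727,.4669]),([170.3,-42.8,-58.2,42.4,-91.5,-98.5],[.0763,.3859,.3784])]
A=[None,None,None,[.101,.206,-.973],[.184,.378,-.907],[.31,.645,-.699],[.314,.643,-.698],[.315,.643,-.698],[.332,.627,-.705]]
def f(v):
        o=[]
        for i,((q,p),a) in enumerate(zip(D,A)):
            pp,R=fk(q,v); o+=list(pp-p)
            if a: o+=list(.1*(R.apply([1,0,0])-a))
        return o
r=least_squares(f,P0); print(r.cost,r.x.round(4)); print((np.array(f(r.x))).round(3))
p,R=fk(D[0][0],r.x); print(R.as_matrix().round(3)); p,R=fk(D[7][0],r.x); print(R.as_matrix().round(3))
E
```

```text
1.642954000805396e-06 [ 3.000e-04  1.978e-01  6.018e-01  4.633e-01  5.000e-04  3.729e-01
 -3.000e-04 -1.919e-01]
[ 0.     0.     0.     0.     0.    -0.    -0.     0.    -0.     0.
 -0.    -0.     0.    -0.    -0.     0.     0.    -0.     0.     0.
 -0.    -0.001 -0.     0.001 -0.     0.     0.    -0.     0.    -0.
 -0.     0.    -0.     0.001 -0.    -0.     0.    -0.    -0.    -0.
  0.     0.    -0.     0.     0.   ]
[[-0.    -0.973 -0.229]
 [ 0.    -0.229  0.973]
 [-1.    -0.     0.   ]]
[[ 0.316  0.474 -0.822]
 [ 0.642 -0.745 -0.183]
 [-0.698 -0.47  -0.54 ]]
```

```bash
cat >> kin.py <<'E'
P=[.0003,.1978,.6018,.4633,.0005,.3729,-.0003,-.1919]
LIM=np.array([[-176.03,176.03],[-82.01,121.73],[-58.28,71.71],[-173.87,95.51],[-174.79,-.11],[-173.66,173.66]])
def fkr(q):
    q=np.array(q,float).copy(); q6=q[5]; q[5]=-q6-90
    return fk(q,P)
def ik(pos,R,q0):
    "R: Rotation or matrix"
    R=R if isinstance(R,Ro) else Ro.from_matrix(R)
    def f(q):
        p,r=fkr(q); return np.r_[(p-pos)*1000,np.degrees((r*R.inv()).as_rotvec())*3]
    q0=np.clip(q0,LIM[:,0]+.5,LIM[:,1]-.5)
    s=least_squares(f,q0,bounds=(LIM[:,0],LIM[:,1]),x_scale=10.)
    return s.x,np.linalg.norm(s.fun)
def tool(az,tilt,jawsign=1,roll=0):
    "tool R with approach tilted from down by tilt toward az, jaw y horizontal (perp to az), plus roll about tool x (deg)"
    a=np.radians(az);t=np.radians(tilt)
    x=np.array([np.sin(t)*np.cos(a),np.sin(t)*np.sin(a),-np.cos(t)])
    y=jawsign*np.array([-np.sin(a),np.cos(a),0]); z=np.cross(x,y)
    return Ro.from_matrix(np.c_[x,y,z])*Ro.from_rotvec([np.radians(roll),0,0])
E
python3 - <<'E'
from h import *; from kin import *
s=manip.get_state(); p,R=fkr(s['joint_positions']); print((p-s['tcp_pos']).round(4),(R.as_matrix()-s['eef_rot']).round(3))
a=cv2.imread('pics/top0.png')
def crop(x0,y0,w,h,k,fn): cv2.imwrite('pics/'+fn,cv2.resize(a[y0:y0+h,x0:x0+w],None,fx=k,fy=k,interpolation=cv2.INTER_CUBIC))
crop(140,185,70,65,9,'c_tray.png'); crop(222,176,136,72,5.8,'c_bin.png'); crop(350,165,130,130,4.5,'c_rack.png')
E
```

```text
[-0.0001  0.0001  0.0001] [[ 0. -0. -0.]
 [-0. -0.  0.]
 [-0. -0. -0.]]
```

View pics/c_tray.png

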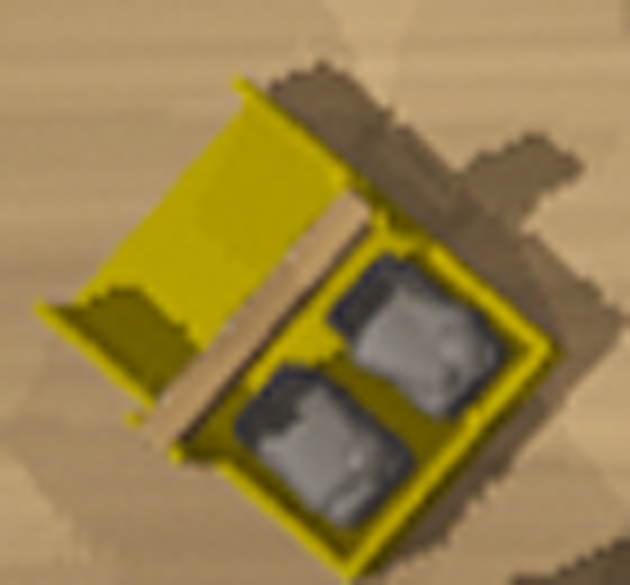

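View pics/c_bin.png

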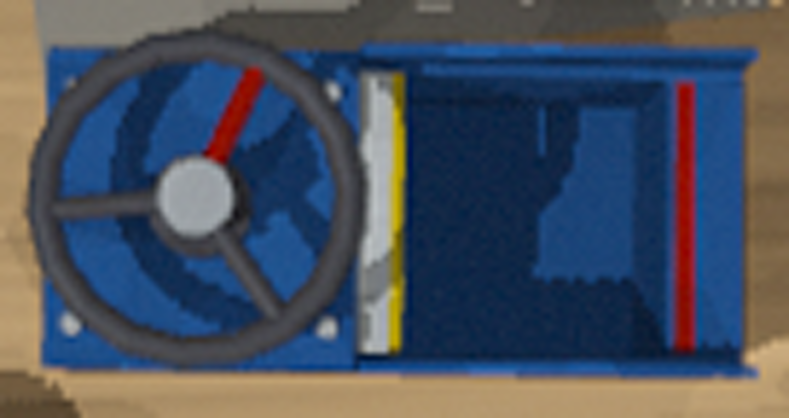

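View pics/c_rack.png

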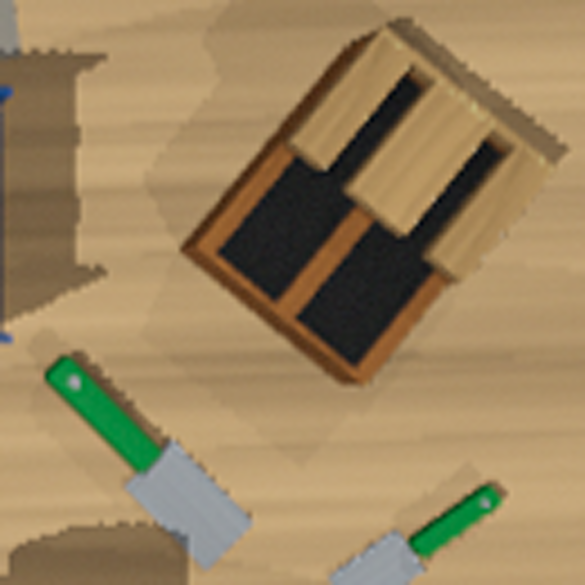

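```bash
python3 - <<'E'
from h import *
c=manip.camera('top')
def g(L,k,ox,oy,z): return np.array([onz(c,u/k+ox-.5+.5/k,v/k+oy-.5+.5/k,z) for u,v in L])
def pr(n,X): print(n,(X[:,:2]*1000).round(0).tolist())
t=g([(240,82),(42,308),(350,575),(555,350)],9,140,185,.04); pr('tray',t); print(t.mean(0), 'len',[np.linalg.norm(t[i]-t[(i+1)%4]).round(3) for i in range(4)])
d=(t[2]+t[3]-t[0]-t[1]); print('tray +x az',np.degrees(np.arctan2(d[1],d[0]))); d=t[0]-t[1]; print('bar az',np.degrees(np.arctan2(d[1],d[0])))
b=g([(160,435),(360,205)],9,140,185,.094); pr('bar',b); print(b.mean(0), np.degrees(np.arctan2(*(b[1]-b[0])[1::-1])))
pr('deck',g([(50,48),(45,365)],5.8,222,176,.157)); pr('guard',g([(755,52),(750,372)],5.8,222,176,.18)); pr('strip',g([(684,82),(683,350)],5.8,222,176,.14)); pr('hub',g([(196,196)],5.8,222,176,.23)); pr('edge',g([(398,75),(395,350)],5.8,222,176,.147));pr('redspoke',g([(257,72),(215,158)],5.8,222,176,.226))
r=g([(185,245),(355,380)],4.5,350,165,.05); pr('rackfront',r); q=g([(390,25),(560,158),(460,280),(290,145)],4.5,350,165,.078); pr('block',q)
pr('scr h',g([(47,372),(80,352)],4.5,350,165,.022)); x=g([(208,568),(250,520),(172,440),(127,485)],4.5,350,165,.004); pr('blade',x); print([np.linalg.norm(x[i]-x[(i+1)%4]).round(3) for i in range(4)])
for n,u,v,z in (('fig',283,145,.1),('pot',211,156,.09),('jar',344,144,.1),('small',111,202,.04),('green',200,290,.04)): print(n,onz(c,u,v,z).round(3))
E
```

```text
tray [[607.0, 411.0], [528.0, 482.0], [430.0, 374.0], [508.0, 300.0]]
[0.51833177 0.39186798 0.04      ] len [np.float64(0.107), np.float64(0.146), np.float64(0.108), np.float64(0.149)]
tray +x az -131.97746921888373
bar az -42.023341979361824
bar [[480.0, 427.0], [557.0, 357.0]]
[0.5182787  0.39198093 0.094     ] -41.95173030742071
deck [[617.0, 193.0], [455.0, 199.0]]
guard [[602.0, -163.0], [441.0, -154.0]]
strip [[593.0, -133.0], [454.0, -127.0]]
hub [[533.0, 118.0]]
edge [[599.0, 15.0], [458.0, 21.0]]
redspoke [[592.0, 87.0], [551.0, 108.0]]
rackfront [[505.0, -308.0], [405.0, -425.0]]
block [[654.0, -452.0], [557.0, -567.0], [474.0, -492.0], [571.0, -377.0]]
scr h [[417.0, -211.0], [431.0, -236.0]]
blade [[271.0, -327.0], [305.0, -359.0], [365.0, -305.0], [333.0, -270.0]]
[np.float64(0.047), np.float64(0.081), np.float64(0.047), np.float64(0.084)]
fig [0.743 0.032 0.1  ]
pot [0.716 0.258 0.09 ]
jar [ 0.741 -0.159  0.1  ]
small [0.585 0.588 0.04 ]
green [0.296 0.307 0.04 ]
```

```bash
python3 - <<'E'
from h import *; from kin import *
rng=np.random.default_rng(0)
def best(pos,R,n=25):
    b=None
    for i in range(n):
        q,e=ik(pos,R,rng.uniform(LIM[:,0],LIM[:,1])*.8)
        if e<1: 
            if b is None or True: return q,e
        if b is None or e<b[1]: b=(q,e)
    return b
bar=np.array([.518,.392,.083])
for az in(-42,138):
  for tilt in(40,50,60,70,80):
    for js in(1,):
      R=tool(az,tilt,js); a=R.apply([1,0,0]); q,e=best(bar+.019*a,R)
      print('pick',az,tilt,js,round(e,1),q.round(0))
      for pos in([.526,-.045,.30],):
        for roll in(0,60,-60):
          R2=tool(az,tilt,js,roll); q2,e2=best(np.array(pos),R2); print('    pour',roll,round(e2,1),q2.round(0))
E
```

```text
pick -42 40 1 0.0 [ 69.  31. -34.  49. -53. 119.]
    pour 0 0.0 [ 37.  -9. -53.  53. -52. 155.]
    pour 60 0.0 [ 37.  -9. -53.  53. -52.  95.]
    pour -60 0.0 [  37.   -9.  -53.   53.  -52. -145.]
pick -42 50 1 0.0 [ 71.  35. -36.  55. -60. 111.]
    pour 0 6.2 [ 37.  -8. -58.  66. -54. 142.]
    pour 60 6.2 [ 37.  -8. -58.  66. -54.  82.]
    pour -60 6.2 [  37.   -8.  -58.   66.  -54. -158.]
pick -42 60 1 0.0 [ 73.  39. -36.  59. -67. 105.]
    pour 0 26.3 [ 41.  -4. -58.  68. -62. 135.]
    pour 60 26.3 [ 41.  -4. -58.  68. -62.  75.]
    pour -60 26.3 [  41.   -4.  -58.   68.  -62. -165.]
pick -42 70 1 0.0 [ 74.  44. -36.  61. -75.  99.]
    pour 0 44.3 [ 44.   2. -58.  69. -70. 126.]
    pour 60 44.2 [ 153.  -78.  -58.   -7. -175.   18.]
    pour -60 44.3 [  44.    2.  -58.   69.  -70. -174.]
pick -42 80 1 0.0 [ 75.  49. -35.  62. -83.  95.]
    pour 0 58.5 [ -31.  -20.  -58. -163.  -20.   72.]
    pour 60 58.5 [ -31.  -20.  -58. -163.  -20.   12.]
    pour -60 58.5 [ -31.  -20.  -58. -163.  -20.  132.]
pick 138 40 1 0.0 [ 31.  37.   9. -39. -79.  31.]
    pour 0 0.0 [  -3.  
[... 298 characters left out ...]
  pour -60 0.0 [  -6.   32.   23.  -32. -121.  107.]
pick 138 60 1 0.0 [ 23.  46.  16. -52. -94.  38.]
    pour 0 0.0 [  -8.   37.   27.  -38. -129.   45.]
    pour 60 0.0 [  -8.   37.   27.  -38. -129.  -15.]
    pour -60 0.0 [  -8.   37.   27.  -38. -129.  105.]
pick 138 70 1 0.0 [  20.   50.   19.  -58. -102.   39.]
    pour 0 0.0 [ -10.   41.   30.  -45. -136.   42.]
    pour 60 0.0 [ -10.   41.   30.  -45. -136.  -18.]
    pour -60 0.0 [ -10.   41.   30.  -45. -136.  102.]
pick 138 80 1 0.0 [  18.   55.   22.  -64. -109.   40.]
    pour 0 0.0 [ -12.   45.   32.  -53. -142.   38.]
    pour 60 0.0 [ -12.   45.   32.  -53. -142.  -22.]
    pour -60 0.0 [ -12.   45.   32.  -53. -142.   98.]
```

```bash
python3 - <<'E'
from h import *
shot('scene','s1.png'); shot('top','t1.png')
E
```

```text
(no output)
```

View pics/s1.png

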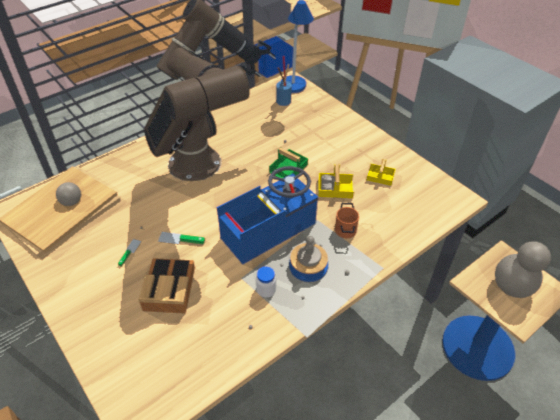

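View pics/t1.png

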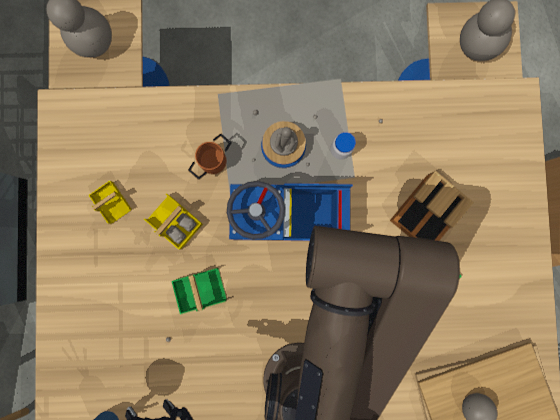

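```bash
python3 - <<'E'
from h import *
c=manip.camera('scene')
for n,u,v,z in (('lampbase',294,85,0.0),('lamphead at z.3',303,12,.3),('cup',284,100,0),('easel leg',362,88,-.0),('cabinet near top corner',440,45,.3),('cab lower',525,190,0),('benchcorner back left',300,78,0),('wire rack post',255,30,0.0),('bench backedge left of robot',150,150,0)): print(n,onz(c,u,v,z).round(2))
print(proj(c,[[0,0,0],[-.3,.8,.0],[-.3,.8,.4],[-.4,1.1,.5]]).round())
E
```

```text
lampbase [-0.19  0.76  0.  ]
lamphead at z.3 [-0.34  0.94  0.3 ]
cup [-0.12  0.63  0.  ]
easel leg [0.05 1.03 0.  ]
cabinet near top corner [0.32 1.24 0.3 ]
cab lower [1.04 1.03 0.  ]
benchcorner back left [-0.22  0.83  0.  ]
wire rack post [-0.8   0.95  0.  ]
bench backedge left of robot [-0.2  -0.11  0.  ]
[[193. 163.]
 [287.  74.]
 [289.   4.]
 [321. -38.]]
```

```bash
python3 - <<'E'
import cv2
a=cv2.imread('pics/s1.png'); cv2.imwrite('pics/s1a.png',cv2.resize(a[0:160,130:480],None,fx=2.2,fy=2.2))
E
```

```text
(no output)
```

View pics/s1a.png

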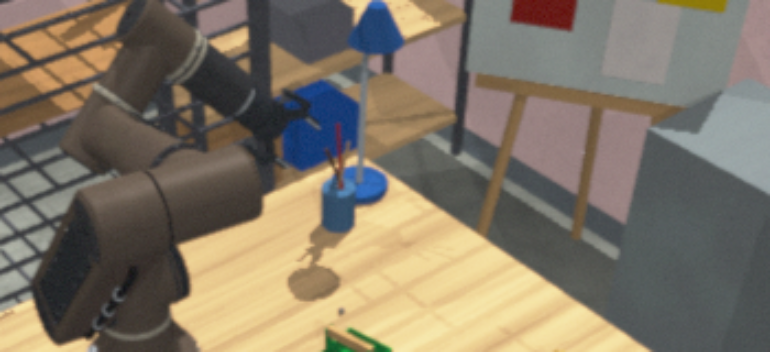

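```bash
cat >> kin.py <<'E'
def path(q0,wps,step=.03,verbose=True):
    "wps list of (pos,R) ; sequential ik"
    q=np.array(q0,float); p,R=fkr(q); out=[]
    for pos,R1 in wps:
        pos=np.array(pos,float); R1=R if R1 is None else R1
        n=max(1,int(np.ceil(np.linalg.norm(pos-p)/step)),int(np.ceil(np.degrees((R1*R.inv()).magnitude())/8)))
        rv=(R1*R.inv()).as_rotvec(); mx=0;me=0
        for i in range(1,n+1):
            q1,e=ik(p+(pos-p)*i/n,Ro.from_rotvec(rv*i/n)*R,q); mx=max(mx,np.abs(q1-q).max()); me=max(me,e); q=q1
        if verbose: print(pos.round(3),'n',n,'maxdq %.1f err %.2f'%(mx,me),q.round(0))
        p,R=pos,R1
    return q
E
python3 - <<'E'
from h import *; from kin import *
s=st(); q=path(s['joint_positions'],[([.163,.473,.467],None),([.4,.4,.5],None),([.55,.0,.55],None),([.5,-.5,.5],None),([.3,-.9,.5],None),([.27,-1.0,.5],None)])
E
```

```text
t 8.05 tcp [ 73.4 386.7 378.7] J [170.2 -42.4 -58.2  42.5 -91.2 -98.4] F [ 0.5 -0.3  0.1] w 85.3
 approach [ 0.333  0.628 -0.704] tilt 45.3 az 62.1  jaw y [-0.082 -0.724 -0.685] z [-0.939  0.285 -0.19 ]
[0.163 0.473 0.467] n 6 maxdq 17.5 err 0.00 [115. -28. -45.  46. -52. -59.]
[0.4 0.4 0.5] n 9 maxdq 8.8 err 0.00 [ 67. -20. -22.   6. -42.   8.]
[0.55 0.   0.55] n 15 maxdq 7.2 err 0.00 [-12.  -2.  16. -43. -91.  82.]
[ 0.5 -0.5  0.5] n 17 maxdq 4.8 err 0.00 [ -55.   34.   59.  -52. -126.  104.]
[ 0.3 -0.9  0.5] n 15 maxdq 4.8 err 123.31 [ -77.   43.   72.  -44. -109.  123.]
[ 0.27 -1.    0.5 ] n 4 maxdq 2.9 err 160.40 [-79.  44.  72. -39. -97. 127.]
```

```bash
cat >> h.py <<'E'
def segs(wps,maxstep=55,s=None):
    s=s or manip.get_state(); R=s['eef_rot']; p=s['tcp_pos']*1000
    for w in wps:
        w=np.array(w,float); d=R.T@(w-p); n=int(np.ceil(np.linalg.norm(d)/maxstep)); print(w,'->',n,'rows of',(d/n).round(1)); p=w
E
python3 - <<'E'
from h import *
segs([(163,473,467),(400,400,500),(550,0,550),(500,-500,500),(350,-750,500)])
E
```

```text
[163. 473. 467.] -> 3 rows of [  7.3 -43.4 -25.4]
[400. 400. 500.] -> 5 rows of [  2.    2.2 -49.9]
[550.   0. 550.] -> 8 rows of [-29.5  30.4 -33.1]
[ 500. -500.  500.] -> 10 rows of [-29.5  40.   -8.6]
[ 350. -750.  500.] -> 6 rows of [-34.5  32.2  11.6]
```

Call:
apply_moves(
  rows=[1,7,-43,-25,0,1,7,-43,-25,0,1,7,-43,-25,0,1,2,2,-50,0,1,2,2,-50,0,1,2,2,-50,0,1,2,2,-50,0,1,2,2,-50,0],
)

```text
time_s: 9.05
tcp_pos: [0.3419, 0.3523, 0.4519]
eef_rot: [[0.332, -0.102, -0.938], [0.609, -0.736, 0.295], [-0.721, -0.669, -0.183]]
wrist_force: [-0.3, 0.6, -0.4]
width: 0.0855
```

Call:
apply_moves(
  rows=[1,-29,30,-33,0,1,-29,30,-33,0,1,-29,30,-33,0,1,-29,30,-33,0,1,-29,30,-33,0,1,-29,30,-33,0,1,-29,30,-33,0,1,-29,30,-33,0],
)

```text
time_s: 10.05
tcp_pos: [0.4671, 0.0038, 0.4961]
eef_rot: [[0.33, -0.123, -0.936], [0.586, -0.751, 0.306], [-0.74, -0.649, -0.176]]
wrist_force: [1.5, 1.4, 0.6]
width: 0.0852
```

```bash
python3 - <<'E'
from h import *
st(); segs([(500,-500,500),(350,-750,500)])
E
```

```text
t 10.05 tcp [467.1   3.8 496.1] J [-10.6  -9.7   2.7 -39.6 -87.   82.9] F [1.5 1.4 0.6] w 85.2
 approach [ 0.33   0.586 -0.74 ] tilt 42.2 az 60.6  jaw y [-0.123 -0.751 -0.649] z [-0.936  0.306 -0.176]
[ 500. -500.  500.] -> 10 rows of [-28.7  37.2 -18.5]
[ 350. -750.  500.] -> 6 rows of [-32.7  34.4  10.7]
```

Call:
apply_moves(
  rows=[1,-29,37,-18,0,1,-29,37,-18,0,1,-29,37,-18,0,1,-29,37,-18,0,1,-29,37,-18,0,1,-29,37,-18,0,1,-29,37,-18,0,1,-29,37,-18,0],
)

```text
time_s: 11.05
tcp_pos: [0.4891, -0.3977, 0.4998]
eef_rot: [[0.328, -0.124, -0.936], [0.585, -0.751, 0.305], [-0.742, -0.648, -0.174]]
wrist_force: [2.0, 0.6, 0.8]
width: 0.0854
```

Call:
apply_moves(
  rows=[1,-32,34,0,0,1,-32,34,4,0,1,-32,34,10,0,1,-32,34,10,0,1,-32,34,10,0,1,-32,34,10,0,1,-32,34,10,0,1,-32,34,10,0],
)

```text
time_s: 12.05
tcp_pos: [0.296, -0.6701, 0.4601]
eef_rot: [[0.359, -0.134, -0.924], [0.554, -0.766, 0.327], [-0.751, -0.629, -0.201]]
wrist_force: [1.5, 0.8, -0.0]
width: 0.0853
```

```bash
python3 - <<'E'
from h import *
st(); w2t([25,-95,0])
E
```

```text
t 12.05 tcp [ 296.  -670.1  460.1] J [ -71.4   42.7   71.7  -48.5 -136.3  115. ] F [ 1.5  0.8 -0. ] w 85.3
 approach [ 0.359  0.554 -0.751] tilt 41.4 az 57.0  jaw y [-0.134 -0.766 -0.629] z [-0.924  0.327 -0.201]
tool shift for [25, -95, 0] [-43.7  69.4 -54.1]
```

Call:
apply_moves(
  rows=[1,-20,46,-36,0,1,-20,46,-36,0,1,-20,46,-36,0,1,-20,46,-36,0,1,-20,46,-36,0,1,-20,46,-36,0,1,-20,46,-36,0,1,-20,46,-36,0],
)

```text
time_s: 13.05
tcp_pos: [0.3676, -0.832, 0.29]
eef_rot: [[0.502, -0.214, -0.838], [0.331, -0.847, 0.415], [-0.799, -0.486, -0.355]]
wrist_force: [0.6, 0.6, 0.1]
width: 0.0849
```

```bash
python3 - <<'E'
from h import *
st(); w2t([13,-58,0])
E
```

```text
t 13.05 tcp [ 367.6 -832.   290. ] J [ -70.6   53.3   71.6  -39.3 -112.8  125.8] F [0.6 0.6 0.1] w 84.9
 approach [ 0.502  0.331 -0.799] tilt 37.0 az 33.4  jaw y [-0.214 -0.847 -0.486] z [-0.838  0.415 -0.355]
tool shift for [13, -58, 0] [-12.7  46.4 -35. ]
```

Call:
apply_moves(
  rows=[1,-30,32,-42,0,1,-30,32,-42,0,1,-30,32,-42,0,1,-30,32,-42,0,1,-30,32,-42,0,1,-30,32,-42,0,1,-30,32,-42,0,1,-30,32,-42,0],
)

```text
time_s: 14.05
tcp_pos: [0.377, -0.9203, 0.3753]
eef_rot: [[0.621, -0.346, -0.703], [0.017, -0.891, 0.453], [-0.783, -0.293, -0.548]]
wrist_force: [0.1, 0.5, -0.4]
width: 0.0855
```

```bash
python3 - <<'E'
from h import *
st(); w2t([8,-50,30])
E
```

```text
t 14.05 tcp [ 377.  -920.3  375.3] J [-71.7  48.9  71.7 -36.9 -97.9 124.9] F [ 0.1  0.5 -0.4] w 85.5
 approach [ 0.621  0.017 -0.783] tilt 38.4 az 1.5  jaw y [-0.346 -0.891 -0.293] z [-0.703  0.453 -0.548]
tool shift for [8, -50, 30] [-19.4  33.  -44.7]
```

Call:
apply_moves(
  rows=[1,-14,44,-34,0,1,-14,44,-34,0,1,-14,44,-34,0,1,-14,44,-34,0,1,-14,44,-34,0,1,-14,44,-34,0],
)

```text
time_s: 14.8
tcp_pos: [0.3306, -1.0203, 0.3897]
eef_rot: [[0.659, -0.461, -0.594], [-0.217, -0.873, 0.437], [-0.72, -0.159, -0.675]]
wrist_force: [-0.5, 0.2, -0.4]
width: 0.0852
```

```bash
python3 - <<'E'
from h import *
st(); w2t([0,-55,15])
E
```

```text
t 14.8 tcp [  330.6 -1020.3   389.7] J [-75.4  49.6  71.7 -35.8 -85.5 128.1] F [-0.5  0.2 -0.4] w 85.2
 approach [ 0.659 -0.217 -0.72 ] tilt 43.9 az -18.2  jaw y [-0.461 -0.873 -0.159] z [-0.594  0.437 -0.675]
tool shift for [0, -55, 15] [  1.1  45.6 -34.1]
```

Call:
apply_moves(
  rows=[1,-7,54,-14,0,1,-7,54,-14,0,1,-7,54,-14,0,1,-7,54,-14,0,1,-7,54,-14,0,1,-7,54,-14,0],
)

```text
time_s: 15.55
tcp_pos: [0.1868, -1.124, 0.3568]
eef_rot: [[0.641, -0.574, -0.509], [-0.418, -0.818, 0.396], [-0.644, -0.041, -0.764]]
wrist_force: [0.8, 0.2, 0.2]
width: 0.0853
```

```bash
python3 - <<'E'
from h import *
st(); w2t([-30,-50,0])
E
```

```text
t 15.55 tcp [  186.8 -1124.    356.8] J [-84.1  53.   71.7 -37.9 -75.5 136.5] F [0.8 0.2 0.2] w 85.3
 approach [ 0.641 -0.418 -0.644] tilt 49.9 az -33.1  jaw y [-0.574 -0.818 -0.041] z [-0.509  0.396 -0.764]
tool shift for [-30, -50, 0] [ 1.7 58.1 -4.5]
```

Call:
apply_moves(
  rows=[1,-5,50,28,0,1,-5,50,28,0,1,-5,50,28,0,1,-5,50,28,0],
)

```text
time_s: 16.05
tcp_pos: [0.0121, -1.1626, 0.2544]
eef_rot: [[0.618, -0.616, -0.488], [-0.485, -0.788, 0.38], [-0.619, 0.002, -0.786]]
wrist_force: [-0.4, -0.6, 0.5]
width: 0.0856
```

```bash
python3 - <<'E'
from h import *; from kin import *
s=st()
rng=np.random.default_rng(0)
R=Ro.from_matrix(s['eef_rot'])
bar=np.array([.518,.392,.083])
q=path(s['joint_positions'],[([.35,-.8,.45],None),([.55,-.4,.5],None),([.6,0,.5],None),([.5,.25,.45],None)])
E
```

```text
t 16.05 tcp [   12.1 -1162.6   254.4] J [-94.6  58.8  71.7 -43.1 -73.4 148.1] F [-0.4 -0.6  0.5] w 85.6
 approach [ 0.618 -0.485 -0.619] tilt 51.8 az -38.1  jaw y [-0.616 -0.788  0.002] z [-0.488  0.38  -0.786]
[ 0.35 -0.8   0.45] n 18 maxdq 6.6 err 0.00 [-64.  14.  13. -29. -44. 128.]
[ 0.55 -0.4   0.5 ] n 16 maxdq 8.9 err 0.00 [-15. -11. -35.  49. -24.  30.]
[0.6 0.  0.5] n 14 maxdq 5.2 err 0.00 [ 40.  -9. -35.  58. -65. -15.]
[0.5  0.25 0.45] n 10 maxdq 3.9 err 0.00 [ 73.   2. -29.  47. -85. -37.]
```

```bash
cat > pour.py <<'E'
from h import *; from kin import *
def tray_pts(B,Rt):
    # Rt: tray rotation; B bar centre; points in tray frame relative to bar
    L=[]
    for x in(-.075,.075):
        for y in(-.055,.055):
            for z in(-.083,-.043): L.append((x,y,z))
    return B+Rt.apply(L)
E
python3 - <<'E'
from pour import *
s=manip.get_state(); Rg=Ro.from_matrix(s['eef_rot']); a=Rg.apply([1,0,0])
az=np.degrees(np.arctan2(a[1],a[0])); print(az)
Rt0=Ro.from_rotvec([0,0,np.radians(az-90)])  # tray +x az = bar az -90
q0=[40,-9,-35,58,-65,-15]
for psi in(-90,-75,-60,60,75,90):
    W=Ro.from_rotvec(a*np.radians(psi)); Rt=W*Rt0
    up=Rt.inv().apply([0,0,1]); lip=Rt.apply([-.075,0,-.068]); 
    if up[0]<0: continue
    print('psi',psi,'up in tray',up.round(2),'lip rel bar',lip.round(3),'other',(tray_pts(0,Rt)*1000).round(0).tolist())
    for B in([.56,-.06,.30],[.56,-.06,.33],[.58,-.1,.30],[.6,-.06,.3],[.6,-.1,.3],[.55,-.1,.3]):
        q,e=ik(np.array(B)+.017*a,W*Rg,q0); print('   B',B,'lip',(B+lip).round(3),round(e,1),q.round(0))
E
```

```text
-38.10215115187875
psi -90 up in tray [ 0.79 -0.49  0.38] lip rel bar [-0.043 -0.034 -0.085] other [[-93.0, -53.0, -64.0], [-89.0, -17.0, -49.0], [3.0, -42.0, -117.0], [7.0, -5.0, -102.0], [-20.0, -111.0, 54.0], [-16.0, -74.0, 69.0], [76.0, -99.0, 0.0], [80.0, -62.0, 16.0]]
   B [0.56, -0.06, 0.3] lip [ 0.517 -0.094  0.215] 11.6 [ 23.  -5. -58.  79. -44.  53.]
   B [0.56, -0.06, 0.33] lip [ 0.517 -0.094  0.245] 3.1 [ 23.  -7. -58.  81. -44.  54.]
   B [0.58, -0.1, 0.3] lip [ 0.537 -0.134  0.215] 9.5 [ 11.  -4. -58.  90. -36.  52.]
   B [0.6, -0.06, 0.3] lip [ 0.557 -0.094  0.215] 0.0 [ 14.  -2. -58.  95. -38.  45.]
   B [0.6, -0.1, 0.3] lip [ 0.557 -0.134  0.215] 6.0 [  8.  -2. -58.  96. -35.  49.]
   B [0.55, -0.1, 0.3] lip [ 0.507 -0.134  0.215] 17.7 [ 18.  -6. -58.  78. -41.  58.]
psi -75 up in tray [ 0.76 -0.36  0.54] lip rel bar [-0.036 -0.013 -0.094] other [[-90.0, -27.0, -82.0], [-83.0, 6.0, -60.0], [13.0, -24.0, -122.0], [20.0, 9.0, -100.0], [-43.0, -113.0, 32.0], [-36.0, -80.0, 53.0], [59.0, -109.0, -8.0], [67.0, -77.0, 14.0]]
   B [0.56, -0.06, 0.3] lip [ 0.524 -0.073  0.20
[... 545 characters left out ...]
 other [[-81.0, 2.0, -95.0], [-71.0, 29.0, -67.0], [26.0, -7.0, -122.0], [35.0, 21.0, -94.0], [-64.0, -107.0, 7.0], [-55.0, -80.0, 35.0], [43.0, -115.0, -20.0], [52.0, -88.0, 8.0]]
   B [0.56, -0.06, 0.3] lip [ 0.536 -0.052  0.202] 11.6 [ 23.  -5. -58.  79. -44.  23.]
   B [0.56, -0.06, 0.33] lip [ 0.536 -0.052  0.232] 3.1 [ 23.  -7. -58.  81. -44.  24.]
   B [0.58, -0.1, 0.3] lip [ 0.556 -0.092  0.202] 9.5 [ 11.  -4. -58.  90. -36.  22.]
   B [0.6, -0.06, 0.3] lip [ 0.576 -0.052  0.202] 0.0 [ 14.  -2. -58.  95. -38.  15.]
   B [0.6, -0.1, 0.3] lip [ 0.576 -0.092  0.202] 6.0 [  8.  -2. -58.  96. -35.  19.]
   B [0.55, -0.1, 0.3] lip [ 0.526 -0.092  0.202] 17.7 [ 18.  -6. -58.  78. -41.  28.]
```

```bash
python3 - <<'E'
from h import *; from kin import *
s=st(); W=[(350,-800,450),(620,-400,450),(620,-80,380)]
q=path(s['joint_positions'],[(np.array(w)/1000,None) for w in W]); segs(W)
E
```

```text
t 16.05 tcp [   12.1 -1162.6   254.4] J [-94.6  58.8  71.7 -43.1 -73.4 148.1] F [-0.4 -0.6  0.5] w 85.6
 approach [ 0.618 -0.485 -0.619] tilt 51.8 az -38.1  jaw y [-0.616 -0.788  0.002] z [-0.488  0.38  -0.786]
[ 0.35 -0.8   0.45] n 18 maxdq 6.6 err 0.00 [-64.  14.  13. -29. -44. 128.]
[ 0.62 -0.4   0.45] n 17 maxdq 11.3 err 0.00 [-22.  -4. -39.  72. -13.   8.]
[ 0.62 -0.08  0.38] n 11 maxdq 5.6 err 0.00 [ 21.  -6. -50.  76. -44. -27.]
[ 350. -800.  450.] -> 10 rows of [ -8.8 -49.3 -18.1]
[ 620. -400.  450.] -> 9 rows of [ -3.  -53.5   2.3]
[620. -80. 380.] -> 6 rows of [-18.6 -42.   29.4]
```

Call:
apply_moves(
  rows=[1,-11,-49,-23,0,1,-11,-49,-23,0,1,-11,-49,-23,0,1,-11,-49,-23,0,1,-11,-49,-23,0,1,-11,-49,-18,0,1,-11,-49,-18,0,1,-11,-49,-18,0],
)

```text
time_s: 17.05
tcp_pos: [0.284, -0.8738, 0.444]
eef_rot: [[0.619, -0.615, -0.488], [-0.485, -0.788, 0.379], [-0.618, 0.001, -0.786]]
wrist_force: [0.1, -0.0, 0.8]
width: 0.0854
```

Call:
apply_moves(
  rows=[1,-9,-49,-14,0,1,-9,-49,-14,0,1,-3,-45,2,0,1,-3,-45,2,0,1,-3,-45,2,0,1,-3,-45,2,0,1,-3,-45,2,0,1,-3,-45,2,0],
)

```text
time_s: 18.05
tcp_pos: [0.4962, -0.572, 0.4787]
eef_rot: [[0.621, -0.614, -0.487], [-0.483, -0.789, 0.379], [-0.617, -0.0, -0.787]]
wrist_force: [-0.1, -1.7, -0.2]
width: 0.0856
```

```bash
python3 - <<'E'
from h import *; from kin import *
s=st(); W=[(620,-400,450),(620,-80,380)]
q=path(s['joint_positions'],[(np.array(w)/1000,None) for w in W]); segs(W,50)
E
```

```text
t 18.05 tcp [ 496.2 -572.   478.7] J [-32.5  -2.2 -18.   11.  -22.8  76.4] F [-0.1 -1.7 -0.2] w 85.6
 approach [ 0.621 -0.483 -0.617] tilt 51.9 az -37.9  jaw y [-0.614 -0.789 -0.   ] z [-0.487  0.379 -0.787]
[ 0.62 -0.4   0.45] n 8 maxdq 9.8 err 0.00 [-22.  -4. -39.  73. -13.   7.]
[ 0.62 -0.08  0.38] n 11 maxdq 5.7 err 0.00 [ 21.  -6. -50.  76. -44. -27.]
[ 620. -400.  450.] -> 5 rows of [  2.3 -42.3   5.5]
[620. -80. 380.] -> 7 rows of [-15.9 -36.1  25.2]
```

Call:
apply_moves(
  rows=[1,2,-35,4,0,1,2,-35,4,0,1,2,-35,4,0,1,2,-35,4,0,1,2,-35,4,0,1,2,-35,4,0,1,-16,-36,25,0,1,-16,-36,25,0],
)

```text
time_s: 19.05
tcp_pos: [0.6199, -0.3123, 0.4316]
eef_rot: [[0.62, -0.615, -0.488], [-0.483, -0.788, 0.381], [-0.619, -0.0, -0.786]]
wrist_force: [0.7, -0.0, -0.3]
width: 0.0854
```

Call:
apply_moves(
  rows=[1,-16,-36,25,0,1,-16,-36,25,0,1,-16,-36,25,0,1,-16,-36,25,0,1,-16,-36,25,0],
)

```text
time_s: 19.68
tcp_pos: [0.6201, -0.0837, 0.3835]
eef_rot: [[0.62, -0.615, -0.487], [-0.482, -0.789, 0.382], [-0.619, -0.002, -0.786]]
wrist_force: [0.4, 0.7, 0.6]
width: 0.0853
```

```bash
python3 - <<'E'
from h import *; from kin import *
s=st(); segs([(550,-50,300)],40)
E
```

```text
t 19.675 tcp [620.1 -83.7 383.5] J [ 20.7  -6.5 -49.7  75.8 -43.7 -26.1] F [0.4 0.7 0.6] w 85.3
 approach [ 0.62  -0.482 -0.619] tilt 51.8 az -37.8  jaw y [-0.615 -0.789 -0.002] z [-0.487  0.382 -0.786]
[550. -50. 300.] -> 3 rows of [-2.7  5.6 37.5]
```

Call:
apply_moves(
  rows=[1,-2,5,37,0,1,-2,5,37,0,1,-3,6,40,0,1,-15,15,15,0,1,-15,15,15,0],
)

```text
time_s: 20.3
tcp_pos: [0.5203, -0.0337, 0.3258]
eef_rot: [[0.582, -0.632, -0.511], [-0.49, -0.774, 0.4], [-0.648, 0.018, -0.761]]
wrist_force: [0.5, 1.3, 0.4]
width: 0.0855
```

```bash
python3 - <<'E'
from h import *; from kin import *
s=st()
E
```

```text
t 20.3 tcp [520.3 -33.7 325.8] J [ 40.  -11.  -58.2  65.3 -55.6 -34.4] F [0.5 1.3 0.4] w 85.5
 approach [ 0.582 -0.49  -0.648] tilt 49.6 az -40.1  jaw y [-0.632 -0.774  0.018] z [-0.511  0.4   -0.761]
```

Call:
apply_moves(
  rows=[1,0,14,26,0,1,0,14,26,0,1,0,14,26,0],
)

```text
time_s: 20.68
tcp_pos: [0.4729, -0.0133, 0.3095]
eef_rot: [[0.535, -0.653, -0.536], [-0.499, -0.756, 0.423], [-0.682, 0.041, -0.731]]
wrist_force: [-1.0, -0.2, -0.2]
width: 0.0852
```

```bash
python3 - <<'E'
from pour import *
s=st(); Rg=Ro.from_matrix(s['eef_rot']); a=Rg.apply([1,0,0])
az=np.degrees(np.arctan2(a[1],a[0]))
Rt0=Ro.from_rotvec([0,0,np.radians(az-90)])
for psi in(-60,-75,-90,-105):
    W=Ro.from_rotvec(a*np.radians(psi)); Rt=W*Rt0
    print('psi',psi,'up',Rt.inv().apply([0,0,1]).round(2),'lip',Rt.apply([[-.075,0,-.068],[-.075,.05,-.068],[-.075,-.05,-.068]]).round(3).tolist())
    for B in([.538,-.042,.29],[.54,-.08,.29],[.52,-.05,.29],[.54,-.042,.31]):
        q,e=ik(np.array(B)+.017*a,W*Rg,s['joint_positions']); print('   B',B,round(e,1),q.round(0))
bar=np.array([.518,.392,.083])
path(s['joint_positions'],[([.6,.0,.4],None),([.52,.39,.3],None),(bar+[0,0,.08]+.017*a,None),(bar+.017*a,None)])
E
```

```text
t 20.675 tcp [472.9 -13.3 309.5] J [ 52.8 -12.7 -58.2  53.9 -64.3 -36. ] F [-1.  -0.2 -0.2] w 85.2
 approach [ 0.535 -0.499 -0.682] tilt 47.0 az -43.0  jaw y [-0.653 -0.756  0.041] z [-0.536  0.423 -0.731]
psi -60 up [ 0.63 -0.25  0.73] lip [[-0.024, 0.015, -0.097], [0.024, 0.01, -0.11], [-0.072, 0.019, -0.085]]
   B [0.538, -0.042, 0.29] 1.2 [ 31.  -5. -58.  70. -48.  24.]
   B [0.54, -0.08, 0.29] 5.0 [ 25.  -6. -58.  72. -45.  28.]
   B [0.52, -0.05, 0.29] 6.0 [ 33.  -7. -58.  66. -50.  27.]
   B [0.54, -0.042, 0.31] 0.0 [ 33.  -6. -57.  67. -50.  27.]
psi -75 up [ 0.71 -0.37  0.6 ] lip [[-0.037, -0.004, -0.094], [0.009, -0.003, -0.113], [-0.084, -0.006, -0.076]]
   B [0.538, -0.042, 0.29] 1.2 [ 31.  -5. -58.  70. -48.  39.]
   B [0.54, -0.08, 0.29] 5.0 [ 25.  -6. -58.  72. -45.  43.]
   B [0.52, -0.05, 0.29] 6.0 [ 33.  -7. -58.  66. -50.  42.]
   B [0.54, -0.042, 0.31] 0.0 [ 33.  -6. -57.  67. -50.  42.]
psi -90 up [ 0.73 -0.5   0.46] lip [[-0.047, -0.025, -0.086], [-0.004, -0.018, -0.111], [-0.089, -0.031, -0.062]]
   B [0.538, -0.042, 0.29] 1.2 [ 31.  -5. -58.  70. -48.  54.]
   B [0.54, -0.08, 0.29] 5.0 [ 25.  -6. -58.  72. -45.  58.]
   B [0.52, -0.05, 0.29] 6.0 [ 33.  -7. -58.  66. -50.  57.]
   B [0.54, -0.042, 0.31] 0.0 [ 33.  -6. -57.  67. -50.  57.]
psi -105 up [ 0.71 -0.63  0.33] lip [[-0.051, -0.045, -0.075], [-0.013, -0.035, -0.107], [-0.089, -0.055, -0.044]]
   B [0.538, -0.042, 0.29] 1.2 [ 31.  -5. -58.  70. -48.  69.]
   B [0.54, -0.08, 0.29] 5.0 [ 25.  -6. -58.  72. -45.  73.]
   B [0.52, -0.05, 0.29] 6.0 [ 33.  -7. -58.  66. -50.  72.]
   B [0.54, -0.042, 0.31] 0.0 [ 33.  -6. -57.  67. -50.  72.]
[0.6 0.  0.4] n 6 maxdq 3.3 err 0.00 [ 39.  -4. -40.  56. -61. -21.]
[0.52 0.39 0.3 ] n 14 maxdq 3.6 err 0.00 [ 73.  20. -21.  42. -78. -43.]
[0.527 0.384 0.151] n 5 maxdq 2.8 err 0.00 [ 72.  28. -31.  47. -65. -55.]
[0.527 0.384 0.071] n 3 maxdq 2.7 err 0.00 [ 70.  34. -35.  52. -58. -63.]
```

```bash
python3 - <<'E'
from h import *
s=st(); a=s['eef_rot'][:,0]; F=np.array([518,392,83])+17*a; print(F,F-80*a); segs([(560,60,400),F-80*a+np.array([0,0,60]),F-80*a,F],50)
E
```

```text
t 20.675 tcp [472.9 -13.3 309.5] J [ 52.8 -12.7 -58.2  53.9 -64.3 -36. ] F [-1.  -0.2 -0.2] w 85.2
 approach [ 0.535 -0.499 -0.682] tilt 47.0 az -43.0  jaw y [-0.653 -0.756  0.041] z [-0.536  0.423 -0.731]
[527.09709595 383.51688614  71.41209145] [484.28723267 423.43742197 125.94342579]
[560.  60. 400.] -> 3 rows of [-17.2 -36.2 -27.3]
[484.28723267 423.43742197 185.94342579] -> 9 rows of [ -8.4 -26.   39. ]
[484.28723267 423.43742197 125.94342579] -> 2 rows of [20.4 -1.2 21.9]
[527.09709595 383.51688614  71.41209145] -> 2 rows of [40.  0.  0.]
```

Call:
apply_moves(
  rows=[1,-17,-36,-27,0.028,1,-17,-36,-27,0.028,1,-17,-36,-27,0,1,-8,-26,39,0,1,-8,-26,39,0,1,-8,-26,39,0,1,-8,-26,39,0,1,-8,-26,39,0],
)

```text
time_s: 21.68
tcp_pos: [0.53, 0.2634, 0.2847]
eef_rot: [[0.535, -0.682, -0.499], [-0.499, -0.732, 0.465], [-0.682, 0.0, -0.732]]
wrist_force: [0.4, 0.1, -0.2]
width: 0.0859
```

Call:
apply_moves(
  rows=[1,-8,-26,39,0,1,-8,-26,39,0,1,-8,-26,39,0],
)

```text
time_s: 22.05
tcp_pos: [0.5121, 0.3868, 0.2149]
eef_rot: [[0.535, -0.682, -0.499], [-0.499, -0.732, 0.464], [-0.682, 0.001, -0.732]]
wrist_force: [0.5, 1.1, 0.3]
width: 0.0855
```

```bash
python3 - <<'E'
from h import *
shot('top','t2.png')
s=st(); a=s['eef_rot'][:,0]; F=np.array([518,392,83])+17*a;  segs([F-80*a,F],45)
E
```

```text
t 22.1 tcp [511.7 391.1 211.7] J [ 73.8  24.4 -27.1  43.8 -70.8 -53.8] F [1.  6.7 0.6] w 85.4
 approach [ 0.536 -0.499 -0.681] tilt 47.1 az -42.9  jaw y [-0.679 -0.734  0.002] z [-0.501  0.461 -0.732]
[484.20969623 423.40598465 125.90547167] -> 3 rows of [ 9.2 -1.7 30.5]
[527.11801848 383.52536922  71.42233304] -> 2 rows of [40. -0. -0.]
```

View pics/t2.png

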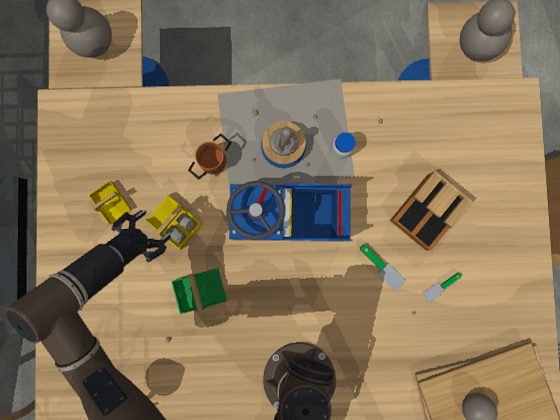

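The top picture shows the open jaws at (150,230) straddling the line of the wooden bar. I'll approach along the bar next.

Call:
apply_moves(
  rows=[1,9,-2,30,0,1,9,-2,30,0,1,9,-2,30,0,1,0,0,0,0],
)

```text
time_s: 22.6
tcp_pos: [0.4855, 0.4176, 0.1296]
eef_rot: [[0.535, -0.681, -0.5], [-0.501, -0.732, 0.461], [-0.68, 0.004, -0.733]]
wrist_force: [0.3, 0.2, -0.2]
width: 0.0856
```

```bash
python3 - <<'E'
from h import *
c=shot('top','t3.png');d=shot('scene','s3.png')
a=c['img'];b=d['img']
cv2.imwrite('pics/m3.png',np.hstack([cv2.resize(a[170:270,90:230],(560,400),interpolation=cv2.INTER_CUBIC)[:,:390],cv2.resize(b[120:240,280:420],(400,400))]))
s=st(); x=s['eef_rot'][:,0]; F=np.array([518,392,83])+17*x;  segs([F],45)
E
```

```text
t 22.7 tcp [486.1 417.8 131.7] J [ 76.5  30.4 -29.1  44.1 -66.2 -61.1] F [ 0.3  0.2 -0.4] w 85.4
 approach [ 0.535 -0.5   -0.681] tilt 47.1 az -43.1  jaw y [-0.682 -0.732  0.002] z [-0.499  0.463 -0.732]
[527.09668873 383.49712538  71.42626346] -> 2 rows of [40.1 -1.5  3.9]
```

View pics/m3.png

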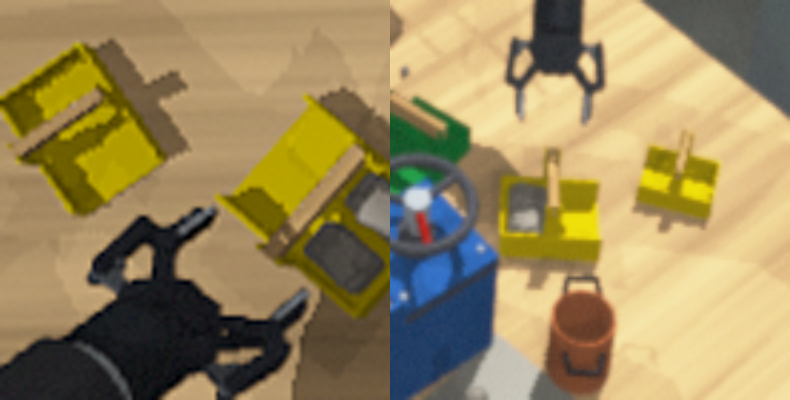

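The fingers straddle the bar evenly and sit above the tray walls. I'll advance and grip.

Call:
apply_moves(
  rows=[1,27,-1,2,0,1,27,-1,2,0,1,26,-1,0,0,1,0,0,0,0,-1,0,0,0,0,-1,0,0,0,0,-1,0,0,0,0,-1,0,0,0,0],
  force=60,
)

```text
time_s: 23.7
tcp_pos: [0.5286, 0.3828, 0.0743]
eef_rot: [[0.536, -0.681, -0.499], [-0.499, -0.732, 0.463], [-0.681, 0.001, -0.733]]
wrist_force: [-3.6, 1.2, 8.5]
width: 0.0134
```

Call:
apply_moves(
  rows=[-1,0,0,0,0,-1,0,0,0,0,-1,0,0,0,0,-1,0,0,0,0],
  force=110,
)

```text
time_s: 24.2
tcp_pos: [0.5287, 0.3828, 0.0744]
eef_rot: [[0.536, -0.681, -0.499], [-0.499, -0.732, 0.463], [-0.681, 0.001, -0.733]]
wrist_force: [-3.3, 2.8, 4.9]
width: 0.0125
```

```bash
python3 - <<'E'
from h import *
c=shot('top');d=shot('scene')
a=c['img'];b=d['img']
cv2.imwrite('pics/m4.png',np.hstack([cv2.resize(a[170:270,90:230],(560,400),interpolation=cv2.INTER_CUBIC)[:,60:500],cv2.resize(b[120:240,280:400],(350,400))]))
s=st(); w2t([0,0,100])
E
```

```text
t 24.3 tcp [528.7 382.8  74.5] J [ 70.4  33.4 -34.4  52.  -58.6 -66. ] F [-2.3  2.5  5.7] w 12.4
 approach [ 0.536 -0.499 -0.681] tilt 47.1 az -42.9  jaw y [-0.681 -0.732  0.001] z [-0.499  0.463 -0.733]
tool shift for [0, 0, 100] [-68.1   0.1 -73.3]
```

View pics/m4.png

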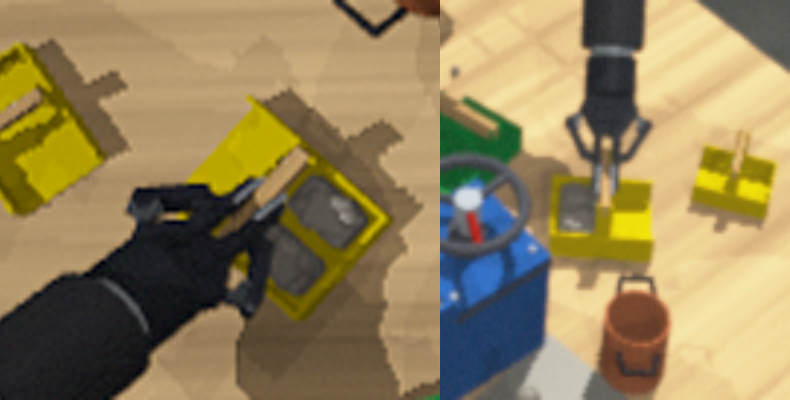

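Call:
apply_moves(
  rows=[-1,-7,0,-7,0,-1,-14,0,-15,0,-1,-17,0,-18,0,-1,-17,0,-18,0,-1,-17,0,-18,0,-1,-17,0,-18,0,-1,-17,0,-18,0,-1,-17,0,-18,0],
)

```text
time_s: 25.3
tcp_pos: [0.5272, 0.3824, 0.254]
eef_rot: [[0.534, -0.682, -0.499], [-0.501, -0.731, 0.464], [-0.681, 0.002, -0.732]]
wrist_force: [0.4, 0.3, -4.5]
width: 0.0123
```

```bash
python3 - <<'E'
from pour import *
d=shot('scene'); b=d['img']
cv2.imwrite('pics/m5.png',cv2.resize(b[90:240,260:420],(640,600)))
s=st(); Rg=s['eef_rot']; a=Rg[:,0]
W=[(560,180,330)]; B=np.array([538,-42,310]); W.append(B+17*a)
path(s['joint_positions'],[(np.array(w)/1000,None) for w in W]); segs(W,40)
E
```

```text
t 25.35 tcp [527.8 383.6 257.6] J [ 72.3  22.1 -24.2  43.6 -73.9 -49.6] F [ 0.6  1.6 -0.3] w 12.2
 approach [ 0.536 -0.498 -0.682] tilt 47.0 az -42.9  jaw y [-0.682 -0.731 -0.002] z [-0.498  0.466 -0.732]
[0.56 0.18 0.33] n 8 maxdq 2.2 err 0.00 [ 59.   6. -38.  50. -69. -41.]
[ 0.547 -0.05   0.298] n 8 maxdq 5.1 err 0.00 [ 33.  -6. -57.  67. -50. -36.]
[560. 180. 330.] -> 6 rows of [ 11.5  21.1 -27.3]
[547.11001212 -50.4660387  298.40975117] -> 6 rows of [ 21.6  29.6 -13. ]
```

View pics/m5.png

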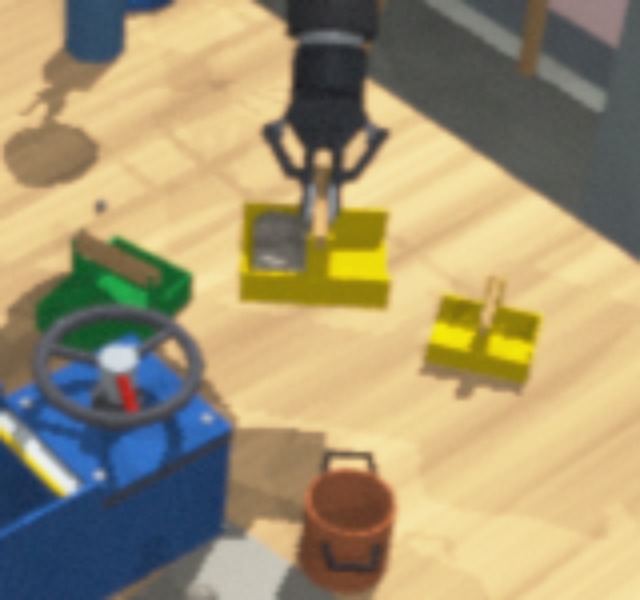

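```bash
python3 - <<'E'
from pour import *
s=st(); Rg=s['eef_rot']; a=Rg[:,0]; Rr=Ro.from_matrix(Rg)
W=[(570,190,370),(580,-90,370)]; B=np.array([550,-75,310]); T=B+17*a; W.append(T)
def rr(p): return Rr*Ro.from_rotvec([np.radians(p),0,0])
q=path(s['joint_positions'],[(np.array(w)/1000,None) for w in W]); path(q,[(T/1000,rr(-45)),(T/1000,rr(-90)),(T/1000,rr(-110))]); segs(W,45)
E
```

```text
t 25.35 tcp [527.8 383.6 257.6] J [ 72.3  22.1 -24.2  43.6 -73.9 -49.6] F [ 0.6  1.6 -0.3] w 12.2
 approach [ 0.536 -0.498 -0.682] tilt 47.0 az -42.9  jaw y [-0.682 -0.731 -0.002] z [-0.498  0.466 -0.732]
[0.57 0.19 0.37] n 8 maxdq 2.2 err 0.00 [ 59.   6. -33.  48. -73. -37.]
[ 0.58 -0.09  0.37] n 10 maxdq 4.5 err 0.00 [ 27.  -8. -48.  62. -51. -23.]
[ 0.559 -0.083  0.298] n 3 maxdq 4.3 err 0.00 [ 25.  -6. -57.  72. -45. -35.]
[ 0.559 -0.083  0.298] n 6 maxdq 7.5 err 0.00 [ 25.  -6. -57.  72. -45.  10.]
[ 0.559 -0.083  0.298] n 6 maxdq 7.5 err 0.00 [ 25.  -6. -57.  72. -45.  55.]
[ 0.559 -0.083  0.298] n 3 maxdq 6.7 err 0.00 [ 25.  -6. -57.  72. -45.  75.]
[570. 190. 370.] -> 6 rows of [  7.1  18.8 -32.2]
[580. -90. 370.] -> 7 rows of [ 20.7  28.3 -19.3]
[559.11001212 -83.4660387  298.40975117] -> 2 rows of [17.2  4.8 32.9]
```

Call:
apply_moves(
  rows=[-1,7,19,-32,0,-1,7,19,-32,0,-1,7,19,-32,0,-1,7,19,-32,0,-1,7,19,-32,0,-1,7,19,-32,0,-1,14,24,-25,0,-1,21,28,-19,0],
)

```text
time_s: 26.35
tcp_pos: [0.5729, 0.1124, 0.3739]
eef_rot: [[0.535, -0.682, -0.499], [-0.5, -0.731, 0.464], [-0.681, 0.001, -0.732]]
wrist_force: [1.0, -0.0, -4.6]
width: 0.0124
```

Call:
apply_moves(
  rows=[-1,21,28,-19,0,-1,21,28,-19,0,-1,21,28,-19,0,-1,21,28,-19,0,-1,14,18,-12,0,-1,5,6,-4,0],
)

```text
time_s: 27.1
tcp_pos: [0.5802, -0.0821, 0.3707]
eef_rot: [[0.533, -0.684, -0.498], [-0.502, -0.73, 0.465], [-0.681, 0.002, -0.732]]
wrist_force: [-0.7, 0.3, -4.1]
width: 0.0124
```

```bash
python3 - <<'E'
from pour import *
c=shot('top','t6.png');s=st(); segs([(559,-83,298)])
E
```

```text
t 27.15 tcp [580.4 -81.9 370.7] J [ 28.7  -7.5 -47.7  61.8 -52.2 -23.1] F [-0.3 -0.7 -4.4] w 12.3
 approach [ 0.533 -0.502 -0.681] tilt 47.1 az -43.2  jaw y [-0.684 -0.73   0.002] z [-0.498  0.464 -0.732]
[559. -83. 298.] -> 2 rows of [19.3  7.6 31.7]
```

View pics/t6.png

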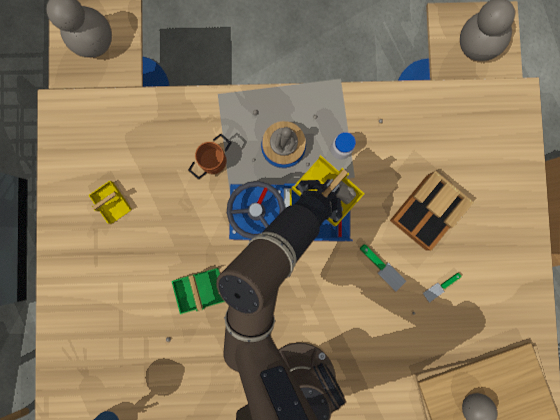

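Call:
apply_moves(
  rows=[-1,7,3,11,0,-1,12,4,20,-0.08,-1,12,4,20,-0.1,-1,7,3,12,-0.12,-1,0,0,0,-0.15,-1,0,0,0,-0.17,-1,0,0,0,-0.17,-1,0,0,0,-0.17],
)

```text
time_s: 28.15
tcp_pos: [0.5588, -0.0819, 0.2988]
eef_rot: [[0.535, 0.024, -0.844], [-0.5, -0.797, -0.34], [-0.681, 0.604, -0.414]]
wrist_force: [-0.5, 0.1, -4.8]
width: 0.0124
```

Call:
apply_moves(
  rows=[-1,0,0,0,-0.17,-1,0,0,0,-0.17,-1,0,0,0,-0.15,-1,0,0,0,-0.1,-1,0,0,0,0,-1,0,0,0,0,-1,0,0,0,0,-1,0,0,0,0],
)

```text
time_s: 29.15
tcp_pos: [0.559, -0.083, 0.2999]
eef_rot: [[0.535, 0.484, -0.692], [-0.501, -0.478, -0.721], [-0.68, 0.733, -0.014]]
wrist_force: [-0.2, -0.3, -2.6]
width: 0.0124
```

```bash
python3 - <<'E'
from pour import *
c=shot('top');d=shot('scene')
cv2.imwrite('pics/m7.png',np.hstack([cv2.resize(c['img'][140:260,220:370],None,fx=3,fy=3,interpolation=cv2.INTER_CUBIC),cv2.resize(d['img'][140:260,200:315],None,fx=3,fy=3,interpolation=cv2.INTER_CUBIC)])); st()
E
```

```text
t 29.25 tcp [559.  -83.1 300. ] J [ 25.3  -6.3 -56.9  71.9 -45.8  54.3] F [ 0.   0.  -2.8] w 12.5
 approach [ 0.535 -0.501 -0.68 ] tilt 47.1 az -43.1  jaw y [ 0.484 -0.478  0.733] z [-0.692 -0.721 -0.014]
```

View pics/m7.png

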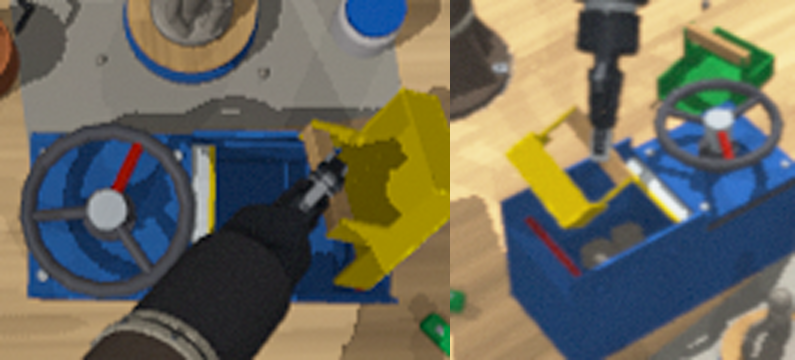

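Both lumps show inside the bin in the scene view, and the load on the wrist fell by about 2 N, which matches two lumps. Next I'll roll the tray level again and take it back to its spot.

Call:
apply_moves(
  rows=[-1,0,0,0,0.1,-1,0,0,0,0.15,-1,0,0,0,0.17,-1,0,0,0,0.17,-1,0,0,0,0.17,-1,0,0,0,0.17,-1,0,0,0,0.17,-1,0,0,0,0.17],
)

```text
time_s: 30.25
tcp_pos: [0.559, -0.0831, 0.3]
eef_rot: [[0.535, -0.521, -0.665], [-0.501, -0.829, 0.248], [-0.68, 0.2, -0.705]]
wrist_force: [-0.0, -1.6, -2.1]
width: 0.0127
```

Call:
apply_moves(
  rows=[-1,-7,-3,-11,0.14,-1,-12,-4,-20,0.1,-1,-12,-4,-20,0.04,-1,-15,-8,-22,0,-1,-21,-28,19,0,-1,-21,-28,19,0,-1,-21,-28,19,0,-1,-21,-28,19,0],
)

```text
time_s: 31.25
tcp_pos: [0.5803, 0.0862, 0.3844]
eef_rot: [[0.535, -0.682, -0.498], [-0.501, -0.731, 0.463], [-0.681, 0.002, -0.733]]
wrist_force: [0.1, 0.7, -1.1]
width: 0.0122
```

```bash
python3 - <<'E'
from pour import *
c=shot('top','t8.png'); s=st(); segs([(572,190,372),(528,383,260),(528.5,383,90)],40)
E
```

```text
t 31.3 tcp [581.6  90.5 384.8] J [ 50.4  -0.4 -37.9  52.4 -67.6 -31. ] F [1.3 6.6 0.2] w 12.4
 approach [ 0.538 -0.499 -0.68 ] tilt 47.2 az -42.9  jaw y [-0.68  -0.733  0.001] z [-0.499  0.462 -0.733]
[572. 190. 372.] -> 3 rows of [-15.4 -22.2  20. ]
[528. 383. 260.] -> 6 rows of [ -7.3 -18.6  32.2]
[528.5 383.   90. ] -> 5 rows of [23.2 -0.1 24.9]
```

View pics/t8.png

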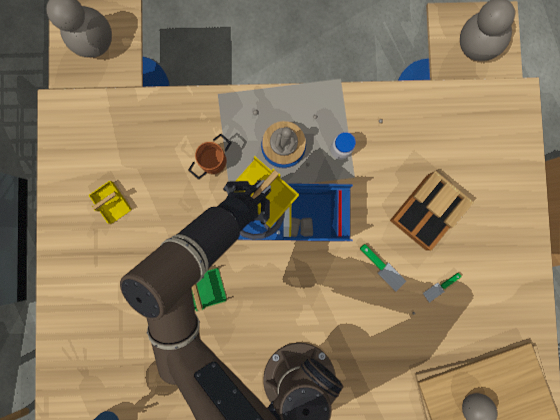

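The tray is empty and lumps can be seen in the bin at about (300,228).

Call:
apply_moves(
  rows=[-1,-15,-22,20,0,-1,-15,-22,20,0,-1,-15,-22,20,0,-1,-7,-19,32,0,-1,-7,-19,32,0,-1,-7,-19,32,0,-1,-7,-19,32,0,-1,-7,-19,32,0],
)

```text
time_s: 32.3
tcp_pos: [0.5377, 0.3458, 0.2766]
eef_rot: [[0.535, -0.682, -0.499], [-0.501, -0.731, 0.463], [-0.681, 0.002, -0.733]]
wrist_force: [-0.1, -0.2, -0.8]
width: 0.0124
```

Call:
apply_moves(
  rows=[-1,-7,-19,32,0,-1,12,0,13,0,-1,22,0,24,0,-1,22,0,24,0,-1,22,0,24,0,-1,12,0,13,0,-1,0,0,0,0],
)

```text
time_s: 33.17
tcp_pos: [0.5305, 0.3764, 0.1247]
eef_rot: [[0.534, -0.682, -0.499], [-0.502, -0.731, 0.462], [-0.68, 0.004, -0.733]]
wrist_force: [-0.2, 0.1, -2.3]
width: 0.0123
```

```bash
python3 - <<'E'
from pour import *
s=st(); segs([(528.7,382.8,76)],40)
E
```

```text
t 33.175 tcp [530.5 376.4 124.7] J [ 70.6  29.7 -32.7  49.2 -62.3 -61. ] F [-0.2  0.1 -2.3] w 12.3
 approach [ 0.534 -0.502 -0.68 ] tilt 47.2 az -43.2  jaw y [-0.682 -0.731  0.004] z [-0.499  0.462 -0.733]
[528.7 382.8  76. ] -> 2 rows of [14.5 -1.8 19.8]
```

Call:
apply_moves(
  rows=[-1,12,-1,16,0,-1,10,-1,12,0,-1,6,0,6,0,-1,3,0,3,0,-1,0,0,0,0,-1,0,0,0,0],
)

```text
time_s: 33.92
tcp_pos: [0.53, 0.3805, 0.0777]
eef_rot: [[0.535, -0.682, -0.499], [-0.5, -0.732, 0.463], [-0.681, 0.001, -0.733]]
wrist_force: [-0.6, 0.3, -1.2]
width: 0.0123
```

```bash
python3 - <<'E'
from pour import *
s=st(); d=shot('scene'); cv2.imwrite('pics/m9.png',cv2.resize(d['img'][110:240,280:420],(646,600)))
E
```

```text
t 33.925 tcp [530.  380.5  77.7] J [ 70.2  33.1 -34.4  51.9 -58.8 -65.7] F [-0.6  0.3 -1.2] w 12.3
 approach [ 0.535 -0.5   -0.681] tilt 47.1 az -43.1  jaw y [-0.682 -0.732  0.001] z [-0.499  0.463 -0.733]
```

View pics/m9.png

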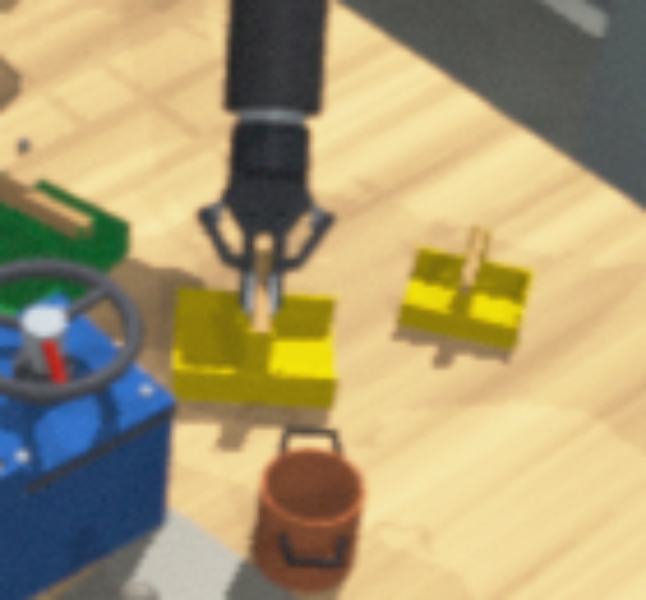

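Down another 3 mm, then release and back off along the bar.

Call:
apply_moves(
  rows=[-1,1,0,2,0,-1,1,0,1,0,-1,0,0,0,0,1,0,0,0,0,1,0,0,0,0,1,0,0,0,0,1,0,0,0,0,1,-15,0,0,0],
)

```text
time_s: 34.98
tcp_pos: [0.5213, 0.3872, 0.0837]
eef_rot: [[0.534, -0.683, -0.499], [-0.502, -0.731, 0.462], [-0.68, 0.004, -0.733]]
wrist_force: [-0.6, 1.0, 1.3]
width: 0.0855
```

Call:
apply_moves(
  rows=[1,-30,0,0,0,1,-40,0,0,0,1,-40,0,0,0,1,-30,0,-30,0,1,-30,0,-30,0,1,-30,0,-30,0],
)

```text
time_s: 35.72
tcp_pos: [0.4582, 0.4472, 0.2879]
eef_rot: [[0.535, -0.681, -0.5], [-0.5, -0.732, 0.463], [-0.681, 0.002, -0.732]]
wrist_force: [0.6, 0.2, -0.5]
width: 0.0853
```

```bash
python3 - <<'E'
from pour import *
s=st(); c=shot('top','t10.png'); d=shot('scene'); cv2.imwrite('pics/m10.png',np.hstack([cv2.resize(c['img'][170:270,120:260],(560,400))[:,:400],cv2.resize(d['img'][130:240,290:410],(390,400))]))
E
```

```text
t 35.725 tcp [458.2 447.2 287.9] J [ 80.6  23.2 -17.   37.9 -82.5 -50. ] F [ 0.6  0.2 -0.5] w 85.3
 approach [ 0.535 -0.5   -0.681] tilt 47.1 az -43.0  jaw y [-0.681 -0.732  0.002] z [-0.5    0.463 -0.732]
```

View pics/m10.png

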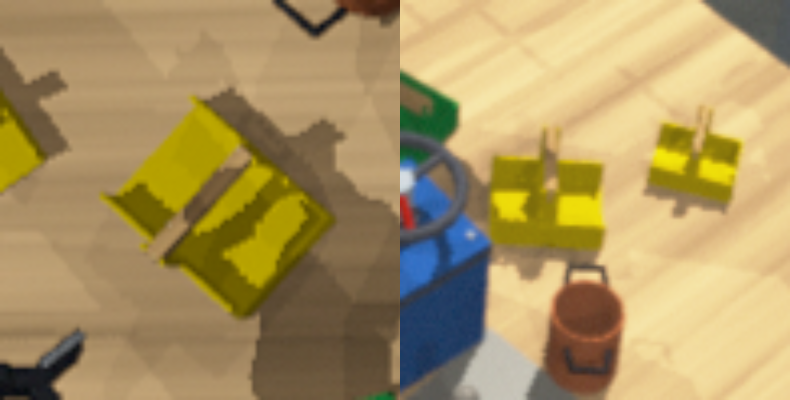

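```bash
cat > sim.py <<'E'
from kin import *
def row(q,sh,w,roll=0):
    p,R=fkr(q); pt=p+R.apply(np.array(sh)/1000); Rt=R*Ro.from_rotvec([roll,0,0])
    def f(x):
        pp,r=fkr(x); return np.r_[(pp-pt)*1000,(r*Rt.inv()).as_rotvec()*w]
    q0=np.clip(q,LIM[:,0]+.02,LIM[:,1]-.02)
    return least_squares(f,q0,bounds=(LIM[:,0],LIM[:,1]),x_scale=10.,max_nfev=60).x
E
cat > t.py <<'E'
from sim import *
T=[([40,-11,-58.2,65.3,-55.6,-34.4],(0,14,26),3,[472.9,-13.3,309.5],[.535,-.499,-.682]),
([-71.4,42.7,71.7,-48.5,-136.3,115.0],(-20,46,-36),8,[367.6,-832,290],[.502,.331,-.799]),
([-84.1,53,71.7,-37.9,-75.5,136.5],(-5,50,28),4,[12.1,-1162.6,254.4],[.618,-.485,-.619])]
for w in(50,150,300,500,1000):
    for q,sh,n,pe,ae in T:
        q=np.array(q,float)
        for i in range(n): q=row(q,sh,w)
        p,R=fkr(q); print(w,(p*1000).round(0),R.apply([1,0,0]).round(3),'| true',pe,ae)
E
python3 t.py
```

```text
50 [452. -32. 271.] [ 0.439 -0.511 -0.739] | true [472.9, -13.3, 309.5] [0.535, -0.499, -0.682]
50 [  260. -1097.   601.] [ 0.668 -0.587 -0.457] | true [367.6, -832, 290] [0.502, 0.331, -0.799]
50 [   -4. -1226.   282.] [ 0.543 -0.645 -0.538] | true [12.1, -1162.6, 254.4] [0.618, -0.485, -0.619]
150 [455. -29. 277.] [ 0.454 -0.51  -0.731] | true [472.9, -13.3, 309.5] [0.535, -0.499, -0.682]
150 [  287. -1058.   542.] [ 0.692 -0.451 -0.563] | true [367.6, -832, 290] [0.502, 0.331, -0.799]
150 [-1.000e+00 -1.215e+03  2.780e+02] [ 0.558 -0.618 -0.554] | true [12.1, -1162.6, 254.4] [0.618, -0.485, -0.619]
300 [462. -23. 289.] [ 0.486 -0.507 -0.712] | true [472.9, -13.3, 309.5] [0.535, -0.499, -0.682]
300 [ 334. -961.  418.] [ 0.668 -0.11  -0.736] | true [367.6, -832, 290] [0.502, 0.331, -0.799]
300 [    5. -1193.   268.] [ 0.586 -0.563 -0.583] | true [12.1, -1162.6, 254.4] [0.618, -0.485, -0.619]
500 [470. -16. 304.] [ 0.522 -0.501 -0.69 ] | true [472.9, -13.3, 309.5] [0.535, -0.499, -0.682]
500 [ 359. -862.  318.] [ 0.553  0.231 -0.8  ] | true [367.6, -832, 290] [0.502, 0.331, -0.799]
500 [   11. -1171.   259.] [ 0.611 -0.506 -0.609] | true [12.1, -1162.6, 254.4] [0.618, -0.485, -0.619]
1000 [479.  -8. 319.] [ 0.56  -0.495 -0.664] | true [472.9, -13.3, 309.5] [0.535, -0.499, -0.682]
1000 [ 367. -790.  258.] [ 0.42   0.469 -0.777] | true [367.6, -832, 290] [0.502, 0.331, -0.799]
1000 [   16. -1149.   250.] [ 0.631 -0.449 -0.632] | true [12.1, -1162.6, 254.4] [0.618, -0.485, -0.619]
```

```bash
cat > srch.py <<'E'
from sim import *
from h import manip
import itertools, sys
s=manip.get_state(); R0=Ro.from_matrix(s['eef_rot']); q00=s['joint_positions']
dirs=[np.array(d)/np.linalg.norm(d) for d in [(-1,0,0),(-1,0,-1),(-1,0,1),(-1,1,0),(-1,-1,0),(0,1,0),(0,-1,0),(0,1,-1),(0,-1,-1),(-1,1,-1),(-1,-1,-1),(0,0,-1),(-1,1,1),(-1,-1,1),(0,0,1)]]
res=[]
for st_ in [(.5,.0,.3),(.45,.2,.2),(.4,.35,.25),(.5,.25,.15),(.4,-.2,.2),(.35,.1,.2),(.3,.4,.15),(.2,.5,.2)]:
    q=path(q00,[((.5,.3,.4),None),(st_,None)],step=.05,verbose=False)
    p,R=fkr(q)
    if np.linalg.norm(p-st_)>.01: print(st_,'unreach',p.round(2)); 
    for d in dirs:
        qq=q.copy(); ok=True; best=(90,0)
        for i in range(16):
            p,R=fkr(qq); qq=row(qq,R.inv().apply(d*60),600)
            p,R=fkr(qq); a=R.apply([1,0,0]); t=np.degrees(np.arccos(-a[2]))
            if p[2]<.09 or np.hypot(p[0],p[1])<.3 or p[0]<-.1: break
            if t<best[0]: best=(t,i+1,p.round(2).tolist(),np.degrees(np.arctan2(a[1],a[0])).round(0),qq.round(0).tolist())
        res.append((best[0],st_,d.round(1).tolist(),best))
res.sort(key=lambda r:r[0])
for r in res[:14]: print(r)
E
timeout 560 python3 srch.py
```

```text
(0.4, -0.2, 0.2) unreach [ 0.41 -0.2   0.22]
(np.float64(9.023616507878392), (0.4, -0.2, 0.2), [-0.7, 0.0, -0.7], (np.float64(9.023616507878392), 8, [0.18, -0.29, 0.09], np.float64(-41.0), [-20.0, -11.0, -58.0, 6.0, -34.0, 61.0]))
(np.float64(21.123810658849496), (0.4, -0.2, 0.2), [0.0, 0.0, -1.0], (np.float64(21.123810658849496), 3, [0.46, -0.21, 0.11], np.float64(-56.0), [5.0, 3.0, -58.0, 47.0, -26.0, -2.0]))
(np.float64(21.225811087764356), (0.4, -0.2, 0.2), [-1.0, 0.0, 0.0], (np.float64(21.225811087764356), 6, [0.12, -0.28, 0.25], np.float64(-51.0), [13.0, -52.0, -56.0, 20.0, -77.0, 29.0]))
(np.float64(21.23692272735227), (0.4, -0.2, 0.2), [-0.6, 0.6, -0.6], (np.float64(21.23692272735227), 4, [0.33, -0.05, 0.18], np.float64(-61.0), [56.0, -20.0, -58.0, 21.0, -64.0, -23.0]))
(np.float64(21.3549066212682), (0.4, -0.2, 0.2), [-0.6, -0.6, -0.6], (np.float64(21.3549066212682), 5, [0.27, -0.4, 0.11], np.float64(-48.0), [-30.0, -2.0, -58.0, 26.0, -15.0, 52.0]))
(np.float64(22.742615366034503), (0.4, -0.2, 0.2), [-0.7, 0.0, 0.7], (np.float64(22.742615366034503), 10, [0.06, -0.29, 0.65], 
[... 850 characters left out ...]
, 0.2), [-0.7, -0.7, 0.0], (np.float64(26.929124888045305), 4, [0.25, -0.37, 0.23], np.float64(-50.0), [-22.0, -20.0, -55.0, 23.0, -33.0, 50.0]))
(np.float64(27.710133486791374), (0.4, -0.2, 0.2), [0.0, 1.0, 0.0], (np.float64(27.710133486791374), 8, [0.41, 0.28, 0.22], np.float64(-50.0), [74.0, 7.0, -34.0, 25.0, -67.0, -42.0]))
(np.float64(27.751612182225685), (0.4, -0.2, 0.2), [0.0, -1.0, 0.0], (np.float64(27.751612182225685), 10, [0.41, -0.8, 0.22], np.float64(-50.0), [-51.0, 28.0, 5.0, -0.0, -39.0, 96.0]))
(np.float64(27.75161218222592), (0.4, -0.2, 0.2), [-0.6, -0.6, 0.6], (np.float64(27.75161218222592), 7, [0.17, -0.44, 0.46], np.float64(-50.0), [-42.0, -21.0, -19.0, 4.0, -65.0, 87.0]))
```

```bash
cat > beam.py <<'E'
from sim import *
from h import manip
import itertools
def beam(q0,depth=14,B=6,zmin=.1,rmin=.36,target=None,step=55):
    dirs=[np.array(d)/np.linalg.norm(d) for d in itertools.product((-1,0,1),repeat=3) if any(d)]
    S=[(q0,[])]; bestall=None
    for k in range(depth):
        C=[]
        for q,h in S:
            p,R=fkr(q)
            for d in dirs:
                q1=row(q,R.inv().apply(d*step),600); p1,R1=fkr(q1)
                if p1[2]<zmin or np.hypot(*p1[:2])<rmin or p1[0]<.0 or p1[2]>.6: continue
                if np.abs(q1-q).max()>16: continue
                a=R1.apply([1,0,0]); t=np.degrees(np.arccos(-a[2]))
                C.append((t,q1,h+[d],p1,a))
        C.sort(key=lambda c:c[0]); 
        S=[];seen=[]
        for c in C:
            if all(np.linalg.norm(c[3]-x)>.02 for x in seen): S.append((c[1],c[2]));seen.append(c[3])
            if len(S)>=B: break
        if bestall is None or C[0][0]<bestall[0]-.2: bestall=C[0]
        print(k,C[0][0].round(1),C[0][3].round(3),C[0][4].round(2),C[0][2][-1].round(1),flush=True)
    return bestall
if __name__=='__main__':
    s=manip.get_state()
    q=path(s['joint_positions'],[((.5,.3,.4),None),((.52,-.1,.36),None),((.44,-.2,.28),None)],step=.05)
    b=beam(q); print(b[0],b[3],b[4],b[1].round(1)); print([x.round(1).tolist() for x in b[2]])
E
timeout 570 python3 beam.py
```

```text
[0.5 0.3 0.4] n 4 maxdq 3.8 err 0.00 [ 73.   9. -23.  41. -84. -40.]
[ 0.52 -0.1   0.36] n 9 maxdq 8.5 err 0.00 [ 31. -14. -54.  60. -54. -24.]
[ 0.44 -0.2   0.28] n 4 maxdq 6.5 err 31.32 [ 17. -18. -58.  52. -44.  -8.]
0 35.3 [ 0.42  -0.2    0.281] [ 0.39 -0.43 -0.82] [-0.7  0.  -0.7]
1 33.1 [ 0.395 -0.201  0.273] [ 0.36 -0.41 -0.84] [-0.7  0.  -0.7]
2 30.8 [ 0.37  -0.203  0.265] [ 0.33 -0.4  -0.86] [-0.7  0.  -0.7]
3 28.6 [ 0.388 -0.205  0.236] [ 0.29 -0.38 -0.88] [-0.7  0.  -0.7]
4 26.3 [ 0.364 -0.208  0.227] [ 0.26 -0.36 -0.9 ] [-0.7  0.  -0.7]
5 24.1 [ 0.34  -0.213  0.218] [ 0.23 -0.33 -0.91] [-0.7  0.  -0.7]
6 21.8 [ 0.315 -0.219  0.209] [ 0.21 -0.31 -0.93] [-0.7  0.  -0.7]
7 19.5 [ 0.334 -0.247  0.171] [ 0.2  -0.26 -0.94] [-0.6  0.6 -0.6]
8 17.1 [ 0.306 -0.262  0.156] [ 0.19 -0.23 -0.96] [-0.6  0.6 -0.6]
9 14.7 [ 0.334 -0.233  0.128] [ 0.15 -0.21 -0.97] [-0.6  0.6 -0.6]
10 12.3 [ 0.305 -0.25   0.109] [ 0.14 -0.16 -0.98] [-0.6  0.6 -0.6]
11 9.9 [ 0.295 -0.223  0.104] [ 0.1  -0.14 -0.99] [-0.7  0.  -0.7]
12 9.4 [ 0.317 -0.175  0.102] [ 0.09 -0.14 -0.99] [ 0.   0.7 -0.7]
13 9.4 [ 0.317 -0.214  0.141] [ 0.09 -0.14 -0.99] [ 0.  -0.7  0.7]
9.41362976604727 [ 0.31729165 -0.17481734  0.10240825] [ 0.08747751 -0.13820192 -0.98653328] [ 13.4  -8.4 -58.3  14.6 -37.9  20.1]
[[-0.6, -0.6, -0.6], [0.0, 0.0, -1.0], [-0.7, 0.0, -0.7], [0.0, 0.0, -1.0], [-0.7, 0.0, -0.7], [0.0, 0.0, -1.0], [-0.7, 0.0, -0.7], [-0.7, 0.0, -0.7], [-0.6, 0.6, -0.6], [-0.6, 0.6, -0.6], [0.0, 0.7, -0.7], [-1.0, 0.0, 0.0], [0.0, 0.7, -0.7]]
```

```bash
python3 - <<'E'
from h import *
segs([(480,330,400),(500,0,370)],50)
E
```

```text
[480. 330. 400.] -> 4 rows of [ -1.   18.  -36.4]
[500.   0. 370.] -> 7 rows of [ 27.8  32.6 -20.4]
```

Call:
apply_moves(
  rows=[1,-1,18,-36,0,1,-1,18,-36,0,1,-1,18,-36,0,1,-1,18,-36,0,1,28,33,-20,0,1,28,33,-20,0,1,28,33,-20,0,1,28,33,-20,0],
)

```text
time_s: 36.83
tcp_pos: [0.4892, 0.1384, 0.377]
eef_rot: [[0.535, -0.681, -0.499], [-0.499, -0.732, 0.463], [-0.681, 0.001, -0.732]]
wrist_force: [0.2, 0.2, 0.9]
width: 0.0851
```

Call:
apply_moves(
  rows=[0,28,33,-20,0,0,28,33,-20,0,0,28,33,-20,0],
)

```text
time_s: 37.2
tcp_pos: [0.4966, -0.0036, 0.3642]
eef_rot: [[0.536, -0.681, -0.499], [-0.499, -0.732, 0.463], [-0.681, 0.001, -0.732]]
wrist_force: [0.6, 0.1, -0.3]
width: 0.0424
```

```bash
sed -i 's/p1\[0\]<.0 or/p1[0]<.1 or p1[1]<-.13 or p1[1]>.1 or/' beam.py; cat > b2.py <<'E'
from beam import *
from h import st
import sys
s=st(); b=beam(s['joint_positions'],depth=int(sys.argv[1]),B=5,zmin=float(sys.argv[2]),rmin=.32)
print(b[0],b[3].round(3),b[4].round(3),b[1].round(1))
q=s['joint_positions']
for d in b[2]:
    p,R=fkr(q); sh=(R.inv().apply(d*55)).round(0); q=row(q,sh,600); print(sh.tolist(),end=' ')
p,R=fkr(q); a=R.apply([1,0,0]); print('\nfinal',p.round(3),a.round(3),np.degrees(np.arccos(-a[2])))
E
timeout 570 python3 b2.py 14 .07
```

```text
t 37.2 tcp [496.6  -3.6 364.2] J [ 51.4 -12.5 -50.7  52.  -67.9 -32.2] F [ 0.6  0.1 -0.3] w 42.4
 approach [ 0.536 -0.499 -0.681] tilt 47.1 az -43.0  jaw y [-0.681 -0.732  0.001] z [-0.499  0.463 -0.732]
0 47.1 [ 0.465 -0.035  0.333] [ 0.54 -0.5  -0.68] [-0.6 -0.6 -0.6]
1 45.6 [ 0.443 -0.056  0.326] [ 0.51 -0.5  -0.7 ] [-0.6 -0.6 -0.6]
2 43.8 [ 0.42  -0.077  0.324] [ 0.48 -0.5  -0.72] [-0.6 -0.6 -0.6]
3 41.9 [ 0.438 -0.11   0.311] [ 0.45 -0.5  -0.74] [-0.6 -0.6 -0.6]
4 40.2 [ 0.411 -0.101  0.302] [ 0.42 -0.49 -0.76] [-0.7  0.  -0.7]
5 38.4 [ 0.435 -0.127  0.28 ] [ 0.38 -0.49 -0.78] [-0.6 -0.6 -0.6]
6 36.5 [ 0.41  -0.118  0.271] [ 0.35 -0.48 -0.8 ] [-0.7  0.  -0.7]
7 34.9 [ 0.384 -0.109  0.262] [ 0.32 -0.48 -0.82] [-0.7  0.  -0.7]
8 33.3 [ 0.405 -0.101  0.231] [ 0.28 -0.47 -0.84] [-0.7  0.  -0.7]
9 31.6 [ 0.388 -0.125  0.228] [ 0.24 -0.46 -0.85] [-0.6 -0.6 -0.6]
10 30.1 [ 0.365 -0.116  0.22 ] [ 0.21 -0.45 -0.87] [-0.7  0.  -0.7]
11 28.7 [ 0.34  -0.106  0.212] [ 0.17 -0.45 -0.88] [-0.7  0.  -0.7]
12 27.3 [ 0.323 -0.129  0.211] [ 0.14 -0.44 -0.89] [-0.6 -0.6 -0.6]
13 26.0 [ 0.339 -0.121  0.184] [ 0.11 -0.42 -0.9 ] [ 0.  0. -1.]
26.012315383134375 [ 0.339 -0.121  0.184] [ 0.109 -0.425 -0.899] [ 42.1 -13.9 -58.3  26.3 -61.1 -16.9]
[20.0, 45.0, 24.0] [46.0, 28.0, 10.0] [22.0, 44.0, 24.0] [24.0, 44.0, 23.0] [41.0, -2.0, 37.0] [27.0, 43.0, 21.0] [43.0, -4.0, 34.0] [18.0, 25.0, 46.0] [20.0, 25.0, 45.0] [33.0, 41.0, 17.0] [24.0, 24.0, 44.0] [26.0, 23.0, 43.0] [37.0, 39.0, 14.0] [49.0, -10.0, 23.0] 
final [ 0.342 -0.124  0.182] [ 0.107 -0.423 -0.9  ] 25.873426731869692
```

Call:
apply_moves(
  rows=[0,20,45,24,0,0,46,28,10,0,0,22,44,24,0,0,24,44,23,0,0,41,-2,37,0,0,27,43,21,0,0,43,-4,34,0,0,18,25,46,0],
)

```text
time_s: 38.2
tcp_pos: [0.4267, -0.1082, 0.241]
eef_rot: [[0.313, -0.742, -0.593], [-0.482, -0.662, 0.574], [-0.818, 0.106, -0.565]]
wrist_force: [0.1, -0.4, 0.1]
width: 0.0423
```

```bash
timeout 570 python3 b2.py 11 .08
```

```text
t 38.2 tcp [ 426.7 -108.2  241. ] J [ 39.4 -12.7 -58.2  42.6 -57.5 -23.5] F [ 0.1 -0.4  0.1] w 42.3
 approach [ 0.313 -0.482 -0.818] tilt 35.1 az -57.1  jaw y [-0.742 -0.662  0.106] z [-0.593  0.574 -0.565]
0 33.5 [ 0.404 -0.098  0.231] [ 0.28 -0.48 -0.83] [-0.7  0.  -0.7]
1 31.9 [ 0.387 -0.121  0.228] [ 0.24 -0.47 -0.85] [-0.6 -0.6 -0.6]
2 30.4 [ 0.364 -0.112  0.219] [ 0.21 -0.46 -0.86] [-0.7  0.  -0.7]
3 29.0 [ 0.339 -0.101  0.211] [ 0.17 -0.45 -0.87] [-0.7  0.  -0.7]
4 27.7 [ 0.321 -0.123  0.211] [ 0.14 -0.44 -0.89] [-0.6 -0.6 -0.6]
5 26.5 [ 0.337 -0.114  0.184] [ 0.11 -0.43 -0.9 ] [ 0.  0. -1.]
6 25.4 [ 0.315 -0.103  0.176] [ 0.07 -0.42 -0.9 ] [-0.7  0.  -0.7]
7 24.3 [ 0.3   -0.126  0.175] [ 0.04 -0.41 -0.91] [-0.6 -0.6 -0.6]
8 23.5 [ 0.318 -0.119  0.145] [ 0.01 -0.4  -0.92] [ 0.  0. -1.]
9 22.9 [ 0.336 -0.111  0.111] [-0.03 -0.39 -0.92] [ 0.  0. -1.]
10 22.4 [ 0.321 -0.101  0.097] [-0.06 -0.38 -0.92] [-0.7  0.  -0.7]
22.41754817352257 [ 0.321 -0.101  0.097] [-0.065 -0.376 -0.924] [ 37.9  -0.6 -58.3  19.3 -50.9 -13.7]
[20.0, 25.0, 45.0] [33.0, 41.0, 17.0] [24.0, 24.0, 44.0] [26.0, 23.0, 43.0] [37.0, 39.0, 14.0] [49.0, -10.0, 23.0] [31.0, 22.0, 40.0] [40.0, 36.0, 10.0] [50.0, -13.0, 18.0] [50.0, -14.0, 17.0] [37.0, 20.0, 36.0] 
final [ 0.323 -0.106  0.096] [-0.066 -0.373 -0.926] 22.251761275477772
```

Call:
apply_moves(
  rows=[0,20,25,45,0,0,33,41,17,0,0,24,24,44,0,0,26,23,43,0,0,37,39,14,0,0,49,-10,23,0,0,31,22,40,0,0,40,36,10,0],
)

```text
time_s: 39.2
tcp_pos: [0.2974, -0.1237, 0.1782]
eef_rot: [[0.043, -0.765, -0.643], [-0.408, -0.601, 0.687], [-0.912, 0.233, -0.338]]
wrist_force: [-0.1, -1.1, -0.1]
width: 0.043
```

Call:
apply_moves(
  rows=[0,50,-13,18,0,0,50,-14,17,0],
)

```text
time_s: 39.45
tcp_pos: [0.3348, -0.108, 0.1162]
eef_rot: [[-0.015, -0.768, -0.64], [-0.384, -0.587, 0.713], [-0.923, 0.256, -0.286]]
wrist_force: [0.2, 1.4, 1.0]
width: 0.0427
```

```bash
cat > push.py <<'E'
from sim import *
from h import *
s=st()
# simulate moving to start then pushing outward at various az until tilt minimal
W=[(.36,.05,.3),(.42,.35,.35),(.3,.55,.4)]
best=[]
q0=path(s['joint_positions'],[(w,None) for w in W],step=.05)
for az in(75,85,95,105):
  for z in(.35,):
    for el in(-.3,0.,.3):
        u=np.array([np.cos(np.radians(az)),np.sin(np.radians(az)),0]); q=path(q0,[(u*.74+[0,0,z],None)],step=.05,verbose=False)
        m=(99,)
        for i in range(16):
            p,R=fkr(q); d=u+[0,0,el]; d/=np.linalg.norm(d); q=row(q,R.inv().apply(d*55),600); p,R=fkr(q); a=R.apply([1,0,0]); t=np.degrees(np.arccos(-a[2]))
            if t<m[0]: m=(t,i+1,p.round(2),a.round(3))
        print(az,el,m)
E
timeout 500 python3 push.py
```

```text
t 39.45 tcp [ 334.8 -108.   116.2] J [ 37.2  -3.1 -58.1  22.2 -51.9 -13.9] F [0.2 1.4 1. ] w 42.7
 approach [-0.015 -0.384 -0.923] tilt 22.6 az -92.2  jaw y [-0.768 -0.587  0.256] z [-0.64   0.713 -0.286]
[0.36 0.05 0.3 ] n 5 maxdq 8.3 err 0.00 [ 55.  -7. -31.  12. -85. -18.]
[0.42 0.35 0.35] n 7 maxdq 5.7 err 0.00 [ 66.  16.   2.   8. -97. -27.]
[0.3  0.55 0.4 ] n 5 maxdq 6.0 err 0.00 [  81.   27.   26.    3. -112.  -41.]
75 -0.3 (np.float64(7.545454556528688), 13, array([0.29, 1.01, 0.03]), array([ 0.12 , -0.053, -0.991]))
75 0.0 (np.float64(8.022469128166932), 12, array([0.28, 0.97, 0.18]), array([ 0.131, -0.048, -0.99 ]))
75 0.3 (np.float64(8.583605600669099), 11, array([0.26, 0.9 , 0.32]), array([ 0.132, -0.07 , -0.989]))
85 -0.3 (np.float64(3.598772252175102), 14, array([0.1 , 1.06, 0.  ]), array([ 0.063,  0.004, -0.998]))
85 0.0 (np.float64(3.915925185924471), 12, array([0.1 , 1.  , 0.18]), array([ 0.063, -0.026, -0.998]))
85 0.3 (np.float64(4.245291428846953), 12, array([0.09, 0.95, 0.32]), array([ 0.074, -0.008, -0.997]))
95 -0.3 (np.float64(0.9338491379374545), 14, array([-0.09,  1.06,  0.  ]), array([-0.011,  0.012, -1.   ]))
95 0.0 (np.float64(1.092165741251456), 12, array([-0.09,  1.  ,  0.18]), array([-0.009, -0.017, -1.   ]))
95 0.3 (np.float64(0.3515255175348141), 12, array([-0.08,  0.95,  0.31]), array([-0.006,  0.002, -1.   ]))
105 -0.3 (np.float64(4.8890200262487715), 13, array([-0.28,  1.01,  0.02]), array([-0.079, -0.031, -0.996]))
105 0.0 (np.float64(4.875944388587327), 12, array([-0.27,  0.97,  0.18]), array([-0.082, -0.022, -0.996]))
105 0.3 (np.float64(4.919981825190441), 12, array([-0.26,  0.92,  0.32]), array([-0.086, -0.003, -0.996]))
```

```bash
sed 's/t=np.degrees(np.arccos(-a\[2\]))/t=a[0]*100/' beam.py > beamx.py; sed 's/from beam/from beamx/' b2.py > b3.py; timeout 500 python3 b3.py 6 .09
```

```text
t 39.45 tcp [ 334.8 -108.   116.2] J [ 37.2  -3.1 -58.1  22.2 -51.9 -13.9] F [0.2 1.4 1. ] w 42.7
 approach [-0.015 -0.384 -0.923] tilt 22.6 az -92.2  jaw y [-0.768 -0.587  0.256] z [-0.64   0.713 -0.286]
0 -5.3 [ 0.319 -0.098  0.103] [-0.05 -0.37 -0.93] [-0.7  0.  -0.7]
1 -9.0 [ 0.311 -0.122  0.096] [-0.09 -0.36 -0.93] [-0.6 -0.6 -0.6]
2 -9.0 [ 0.311 -0.122  0.151] [-0.09 -0.36 -0.93] [0. 0. 1.]
3 -9.0 [ 0.311 -0.122  0.096] [-0.09 -0.36 -0.93] [-0.7 -0.7  0. ]
4 -9.0 [ 0.311 -0.083  0.135] [-0.09 -0.36 -0.93] [0.  0.7 0.7]
5 -9.0 [ 0.311 -0.122  0.096] [-0.09 -0.36 -0.93] [-0.7 -0.7  0. ]
-8.990981865827294 [ 0.311 -0.122  0.096] [-0.09  -0.356 -0.93 ] [ 33.7  -1.  -58.3  18.6 -50.6  -9.1]
[36.0, 20.0, 36.0] [43.0, 34.0, 5.0] 
final [ 0.311 -0.122  0.097] [-0.09  -0.357 -0.93 ] 21.570299704053127
```

Call:
apply_moves(
  rows=[0,36,20,36,0,0,43,34,5,0],
)

```text
time_s: 39.7
tcp_pos: [0.3085, -0.1213, 0.0977]
eef_rot: [[-0.093, -0.763, -0.64], [-0.36, -0.573, 0.736], [-0.928, 0.299, -0.221]]
wrist_force: [1.0, -0.6, 0.0]
width: 0.0426
```

```bash
sed -i 's/for az in(75,85,95,105)/for az in(65,70,75,80,85)/; s/(-.3,0.,.3)/(.3,.6)/' push.py; timeout 500 python3 push.py; python3 - <<'E'
from h import *
segs([(360,50,300),(420,350,350),(300,550,400),(150,730,400)],50)
E
```

```text
t 39.7 tcp [ 308.5 -121.3   97.7] J [ 34.2  -1.1 -58.1  18.4 -51.2  -9.1] F [ 1.  -0.6  0. ] w 42.6
 approach [-0.093 -0.36  -0.928] tilt 21.8 az -104.5  jaw y [-0.763 -0.573  0.299] z [-0.64   0.736 -0.221]
[0.36 0.05 0.3 ] n 6 maxdq 7.6 err 0.00 [ 51.  -4. -27.   9. -87. -14.]
[0.42 0.35 0.35] n 7 maxdq 5.8 err 0.00 [  64.   17.    6.    4. -100.  -25.]
[0.3  0.55 0.4 ] n 5 maxdq 5.8 err 0.00 [  79.   27.   29.   -1. -114.  -40.]
65 0.3 (np.float64(7.301216348133786), 11, array([0.41, 0.85, 0.32]), array([ 0.104, -0.074, -0.992]))
65 0.6 (np.float64(7.767931013023421), 11, array([0.39, 0.79, 0.42]), array([ 0.108, -0.081, -0.991]))
70 0.3 (np.float64(5.290750508174504), 11, array([0.33, 0.88, 0.32]), array([ 0.074, -0.055, -0.996]))
70 0.6 (np.float64(5.71013976917531), 11, array([0.31, 0.82, 0.42]), array([ 0.078, -0.061, -0.995]))
75 0.3 (np.float64(3.229048515252166), 12, array([0.25, 0.92, 0.32]), array([ 0.056, -0.004, -0.998]))
75 0.6 (np.float64(3.5153919543811707), 12, array([0.24, 0.86, 0.43]), array([ 0.061, -0.01 , -0.998]))
80 0.3 (np.float64(1.2340557209189607), 12, array([0.17, 0.94, 0.32]), array([ 0.019,  0.01 , -1.   ]))
80 0.6 (np.float64(1.3133760371531837), 12, array([0.16, 0.88, 0.42]), array([ 0.022,  0.005, -1.   ]))
85 0.3 (np.float64(1.6056000409846625), 12, array([0.08, 0.95, 0.32]), array([-0.02,  0.02, -1.  ]))
85 0.6 (np.float64(1.3224165907266046), 12, array([0.08, 0.89, 0.42]), array([-0.017,  0.015, -1.   ]))
[360.  50. 300.] -> 6 rows of [-42.4 -12.9   8.1]
[420. 350. 350.] -> 7 rows of [-22.8 -29.   24.5]
[300. 550. 400.] -> 5 rows of [-21.4  -1.6  42.6]
[150. 730. 400.] -> 5 rows of [-10.2   2.3  45.7]
```

Call:
apply_moves(
  rows=[0,-42,-13,8,0,0,-42,-13,8,0,0,-42,-13,8,0,0,-42,-13,8,0,0,-42,-13,8,0,0,-42,-13,8,0,0,-23,-29,24,0,0,-23,-29,24,0],
)

```text
time_s: 40.7
tcp_pos: [0.3783, 0.1349, 0.3137]
eef_rot: [[-0.092, -0.765, -0.637], [-0.358, -0.572, 0.738], [-0.929, 0.296, -0.221]]
wrist_force: [1.1, -0.5, 1.3]
width: 0.043
```

Call:
apply_moves(
  rows=[0,-23,-29,24,0,0,-23,-29,24,0,0,-23,-29,24,0,0,-23,-29,24,0,0,-23,-29,24,0,0,-21,-2,43,0,0,-21,-2,43,0,0,-21,-2,43,0],
)

```text
time_s: 41.7
tcp_pos: [0.3504, 0.4687, 0.3781]
eef_rot: [[-0.093, -0.764, -0.638], [-0.36, -0.572, 0.737], [-0.928, 0.298, -0.222]]
wrist_force: [0.6, -0.8, -0.8]
width: 0.0427
```

Call:
apply_moves(
  rows=[0,-21,-2,43,0,0,-21,-2,43,0,0,-10,2,46,0,0,-10,2,46,0,0,-10,2,46,0,0,-10,2,46,0,0,-10,2,46,0],
)

```text
time_s: 42.58
tcp_pos: [0.1526, 0.731, 0.3949]
eef_rot: [[-0.093, -0.764, -0.638], [-0.36, -0.572, 0.737], [-0.928, 0.298, -0.222]]
wrist_force: [-0.0, 0.7, 0.2]
width: 0.043
```

```bash
cat > push2.py <<'E'
from sim import *
from h import *
s=st()
import sys
n=int(sys.argv[1])
for az in (70,76,82,88,94):
  for el in (0,.3,.6):
    u=np.array([np.cos(np.radians(az)),np.sin(np.radians(az)),el]); u/=np.linalg.norm(u)
    q=s['joint_positions']; out=[];m=(99,)
    for i in range(n):
        p,R=fkr(q); sh=R.inv().apply(u*55).round(0); out.append(sh.astype(int).tolist()); q=row(q,sh,600); p,R=fkr(q); a=R.apply([1,0,0]); t=np.degrees(np.arccos(-a[2]))
        if t<m[0]: m=(t.round(1),i+1,p.round(2),a.round(3))
    print(az,el,m,out[:m[1]])
E
python3 push2.py 10
```

```text
t 42.575 tcp [152.6 731.  394.9] J [  90.2   43.3   59.1   -6.8 -126.8  -54.4] F [-0.   0.7  0.2] w 43.0
 approach [-0.093 -0.36  -0.928] tilt 21.8 az -104.5  jaw y [-0.764 -0.572  0.298] z [-0.638  0.737 -0.222]
70 0 (np.float64(4.8), 10, array([0.26, 0.93, 0.23]), array([ 0.018, -0.082, -0.996])) [[-20, -44, 26], [-20, -44, 26], [-18, -45, 26], [-17, -45, 27], [-15, -45, 27], [-13, -46, 27], [-12, -46, 27], [-10, -47, 28], [-8, -47, 28], [-6, -47, 28]]
70 0.3 (np.float64(4.1), 10, array([0.25, 0.88, 0.35]), array([ 0.029, -0.065, -0.997])) [[-34, -37, 21], [-34, -38, 22], [-32, -39, 22], [-31, -40, 23], [-29, -40, 23], [-27, -41, 24], [-26, -42, 24], [-24, -43, 25], [-22, -44, 25], [-20, -44, 25]]
70 0.6 (np.float64(4.3), 10, array([0.23, 0.82, 0.44]), array([ 0.032, -0.068, -0.997])) [[-44, -29, 16], [-43, -30, 16], [-42, -31, 17], [-41, -32, 18], [-40, -33, 18], [-38, -35, 19], [-37, -36, 20], [-35, -37, 20], [-34, -38, 21], [-32, -39, 21]]
76 0 (np.float64(4.4), 10, array([0.22, 0.94, 0.23]), array([ 0.008, -0.076, -0.997])) [[-20, -41, 31], [-20, -41, 31], [-18, -41, 31], [-17,
[... 2142 characters left out ...]
 0.24]), array([-0.025, -0.074, -0.997])) [[-19, -28, 43], [-19, -29, 43], [-18, -29, 43], [-16, -29, 44], [-15, -30, 44], [-13, -30, 44], [-11, -31, 44], [-10, -31, 45], [-8, -31, 45], [-6, -31, 45]]
94 0.3 (np.float64(3.3), 10, array([0.07, 0.91, 0.35]), array([-0.016, -0.055, -0.998])) [[-33, -23, 38], [-33, -23, 38], [-31, -24, 38], [-30, -25, 39], [-29, -25, 39], [-27, -26, 40], [-26, -27, 41], [-24, -28, 41], [-22, -28, 42], [-20, -29, 42]]
94 0.6 (np.float64(3.3), 10, array([0.08, 0.85, 0.44]), array([-0.011, -0.057, -0.998])) [[-43, -16, 30], [-42, -17, 31], [-41, -18, 32], [-40, -19, 32], [-39, -20, 33], [-38, -21, 34], [-37, -22, 35], [-35, -23, 35], [-34, -24, 36], [-32, -25, 37]]
```

Use az 82, el 0.3.

Call:
apply_moves(
  rows=[0,-34,-31,30,0,0,-33,-31,31,0,0,-32,-32,31,0,0,-31,-33,32,0,0,-29,-34,32,0,0,-28,-35,33,0,0,-26,-35,33,0,0,-24,-36,34,0],
)

```text
time_s: 43.58
tcp_pos: [0.1628, 0.8681, 0.3532]
eef_rot: [[-0.013, -0.776, -0.63], [-0.128, -0.624, 0.771], [-0.992, 0.091, -0.091]]
wrist_force: [-0.2, 0.4, 0.6]
width: 0.0426
```

```bash
sed -i 's/(70,76,82,88,94)/(70,82,94)/;s/(0,.3,.6)/(.3,)/' push2.py; python3 push2.py 6
```

```text
t 43.575 tcp [162.8 868.1 353.2] J [  91.5   51.9   71.7   -1.1 -117.1  -52.9] F [-0.2  0.4  0.6] w 42.6
 approach [-0.013 -0.128 -0.992] tilt 7.4 az -95.9  jaw y [-0.776 -0.624  0.091] z [-0.63   0.771 -0.091]
70 0.3 (np.float64(1.8), 3, array([0.2 , 0.91, 0.34]), array([ 0.021, -0.022, -1.   ])) [[-22, -43, 25], [-20, -44, 26], [-18, -45, 26]]
82 0.3 (np.float64(1.6), 3, array([0.17, 0.92, 0.34]), array([ 0.019, -0.02 , -1.   ])) [[-22, -37, 34], [-21, -37, 35], [-19, -38, 35]]
94 0.3 (np.float64(1.6), 3, array([0.14, 0.92, 0.34]), array([ 0.016, -0.022, -1.   ])) [[-22, -28, 41], [-21, -29, 42], [-19, -30, 42]]
```

Call:
apply_moves(
  rows=[0,-22,-37,34,0,0,-21,-37,35,0,0,-19,-38,35,0,0,-9,-19,18,0],
)

```text
time_s: 44.08
tcp_pos: [0.1662, 0.9247, 0.3361]
eef_rot: [[0.024, -0.776, -0.631], [-0.007, -0.631, 0.776], [-1.0, -0.014, -0.02]]
wrist_force: [-0.3, 0.3, 0.6]
width: 0.043
```

```bash
python3 push2.py 4; python3 - <<'E'
from h import *
c=shot('top','t11.png'); cv2.imwrite('pics/m11.png',cv2.resize(c['img'][165:255,215:365],(800,480),interpolation=cv2.INTER_CUBIC))
E
```

```text
t 44.075 tcp [166.2 924.7 336.1] J [  92.1   53.3   71.7    1.4 -108.8  -52.6] F [-0.3  0.3  0.6] w 43.0
 approach [ 0.024 -0.007 -1.   ] tilt 1.4 az -15.8  jaw y [-0.776 -0.631 -0.014] z [-0.631  0.776 -0.02 ]
70 0.3 (np.float64(2.6), 1, array([0.18, 0.94, 0.33]), array([ 0.035,  0.03 , -0.999])) [[-16, -45, 27]]
82 0.3 (np.float64(2.7), 1, array([0.17, 0.94, 0.33]), array([ 0.035,  0.031, -0.999])) [[-16, -39, 36]]
94 0.3 (np.float64(2.6), 1, array([0.16, 0.94, 0.33]), array([ 0.034,  0.03 , -0.999])) [[-16, -31, 43]]
```

View pics/t11.png

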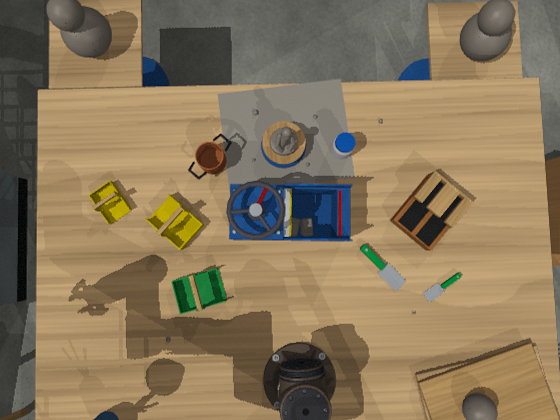

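View pics/m11.png

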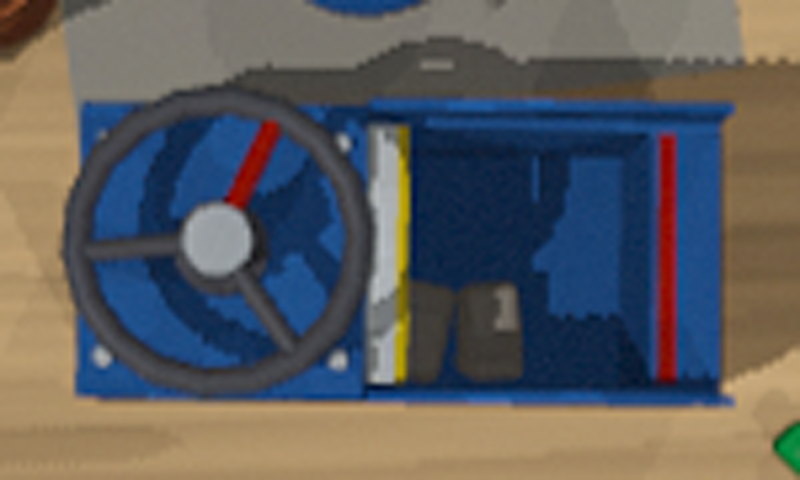

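The top view shows both lumps on the bin floor at about (300,227), an empty upright tray, and the shutter edge at column 291. The tool is vertical again. Next is the wheel, which I'll turn with closed fingers behind the red spoke.

```bash
python3 - <<'E'
from h import *; from kin import *
s=st()
W=[(300,650,380),(480,330,380),(573,133,300)]
q=path(s['joint_positions'],[(np.array(w)/1000,None) for w in W]); segs(W,58)
W=[]
for az in np.arange(20,-260,-20): W.append((.533+.043*np.cos(np.radians(az)),.118+.043*np.sin(np.radians(az)),.195))
path(q,[(w,None) for w in W])
E
```

```text
t 44.125 tcp [166.  925.1 335.3] J [  92.2   53.4   71.7    1.4 -108.8  -52.6] F [-1.   0.3 -1.4] w 42.7
 approach [ 0.024 -0.007 -1.   ] tilt 1.4 az -16.2  jaw y [-0.776 -0.631 -0.014] z [-0.631  0.776 -0.021]
[0.3  0.65 0.38] n 11 maxdq 10.0 err 0.00 [ 82.  22.  21.   1. -89. -42.]
[0.48 0.33 0.38] n 13 maxdq 2.7 err 0.00 [ 55.   8.   2.   1. -84. -16.]
[0.573 0.133 0.3  ] n 8 maxdq 2.8 err 0.00 [ 33.   9.  -6.   1. -74.   6.]
[300. 650. 380.] -> 6 rows of [ -6.6  11.5 -49.8]
[480. 330. 380.] -> 7 rows of [  0.9   8.9 -51.7]
[573. 133. 300.] -> 5 rows of [ 16.7  10.7 -42. ]
[0.573 0.133 0.195] n 4 maxdq 3.3 err 0.00 [ 33.  13. -15.   1. -61.   6.]
[0.576 0.118 0.195] n 1 maxdq 1.5 err 0.00 [ 31.  13. -15.   1. -61.   7.]
[0.573 0.103 0.195] n 1 maxdq 1.2 err 0.00 [ 30.  13. -16.   1. -60.   8.]
[0.566 0.09  0.195] n 1 maxdq 1.2 err 0.00 [ 29.  12. -17.   1. -60.   9.]
[0.554 0.081 0.195] n 1 maxdq 1.5 err 0.00 [ 29.  11. -19.   1. -60.   9.]
[0.54  0.076 0.195] n 1 maxdq 1.7 err 0.00 [ 29.   9. -20.   1. -60.   9.]
[0.526 0.076 0.195] n 1 maxdq 1.7 err 0.00 [ 30.   8. -22.   1. -59.   8.]
[0.512 0.081 0.195] n 1 maxdq 1.5 err 0.00 [ 32.   6. -24.   1. -59.   7.]
[0.5   0.09  0.195] n 1 maxdq 1.8 err 0.00 [ 33.   6. -25.   1. -59.   5.]
[0.493 0.103 0.195] n 1 maxdq 1.9 err 0.00 [ 35.   5. -25.   1. -59.   3.]
[0.49  0.118 0.195] n 1 maxdq 1.7 err 0.00 [ 37.   5. -25.   1. -59.   2.]
[0.493 0.133 0.195] n 1 maxdq 1.3 err 0.00 [ 38.   6. -24.   1. -59.   0.]
[0.5   0.146 0.195] n 1 maxdq 1.2 err 0.00 [ 39.   7. -23.   1. -59.  -0.]
[0.512 0.155 0.195] n 1 maxdq 1.6 err 0.00 [ 39.   8. -22.   1. -59.  -0.]
```

Call:
apply_moves(
  rows=[-1,-7,11,-50,0,-1,-7,11,-50,0,-1,-7,11,-50,0,-1,-7,11,-50,0,-1,-7,11,-50,0,-1,-7,11,-50,0,-1,1,9,-52,0,-1,1,9,-52,0],
  force=60,
)

```text
time_s: 45.12
tcp_pos: [0.3546, 0.5596, 0.3848]
eef_rot: [[0.025, -0.776, -0.63], [-0.007, -0.631, 0.776], [-1.0, -0.015, -0.022]]
wrist_force: [0.4, 0.4, -0.6]
width: 0.0003
```

Call:
apply_moves(
  rows=[-1,1,9,-52,0,-1,1,9,-52,0,-1,1,9,-52,0,-1,1,9,-52,0,-1,1,9,-52,0,-1,0,10,-42,0,-1,0,10,-42,0,-1,0,10,-42,0],
)

```text
time_s: 46.12
tcp_pos: [0.5398, 0.2128, 0.3883]
eef_rot: [[0.028, -0.776, -0.63], [-0.009, -0.631, 0.776], [-1.0, -0.016, -0.025]]
wrist_force: [1.0, 0.9, -0.1]
width: -0.0
```

```bash
python3 - <<'E'
from h import *
st(); segs([(573,133,310),(573,133,196)],50)
E
```

```text
t 46.125 tcp [539.8 212.8 388.3] J [ 41.8   7.3   2.5   1.5 -84.4  -2.8] F [ 1.   0.9 -0.1] w -0.0
 approach [ 0.028 -0.009 -1.   ] tilt 1.7 az -18.4  jaw y [-0.776 -0.631 -0.016] z [-0.63   0.776 -0.025]
[573. 133. 310.] -> 3 rows of [ 26.7   8.6 -27. ]
[573. 133. 196.] -> 3 rows of [38.   0.6  0.9]
```

Call:
apply_moves(
  rows=[-1,10,8,-28,0,-1,20,8,-28,0,-1,40,9,-27,0,-1,0,0,0,0],
)

```text
time_s: 46.62
tcp_pos: [0.5732, 0.1311, 0.3166]
eef_rot: [[0.023, -0.778, -0.628], [-0.013, -0.629, 0.778], [-1.0, -0.01, -0.024]]
wrist_force: [0.1, -0.5, 0.1]
width: -0.0003
```

```bash
python3 - <<'E'
from h import *
st(); segs([(573,133,196)],40)
c=shot('top'); d=shot('scene'); cv2.imwrite('pics/m12.png',np.hstack([cv2.resize(c['img'][165:255,215:315],(400,360),interpolation=cv2.INTER_CUBIC),cv2.resize(d['img'][130:220,240:340],(400,360),interpolation=cv2.INTER_CUBIC)]))
E
```

```text
t 46.625 tcp [573.2 131.1 316.6] J [ 32.8   9.2  -4.2   1.3 -75.9   5.8] F [ 0.1 -0.5  0.1] w -0.3
 approach [ 0.023 -0.013 -1.   ] tilt 1.5 az -29.1  jaw y [-0.778 -0.629 -0.01 ] z [-0.628  0.778 -0.024]
[573. 133. 196.] -> 4 rows of [30.1  0.   1.1]
```

View pics/m12.png

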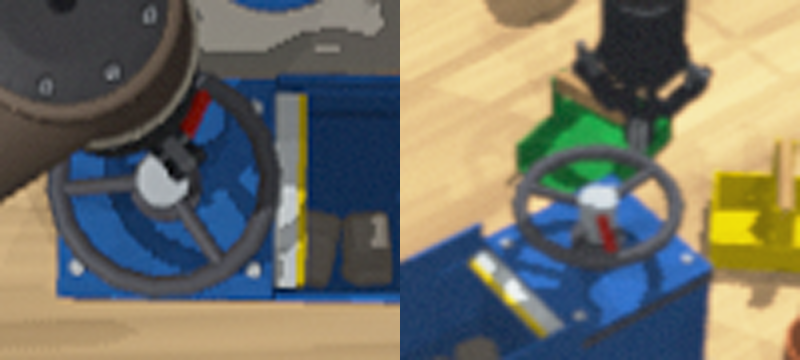

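Call:
apply_moves(
  rows=[-1,30,0,1,0,-1,30,0,1,0,-1,30,0,1,0,-1,30,0,1,0,-1,0,0,0,0],
)

```text
time_s: 47.35
tcp_pos: [0.5736, 0.1353, 0.1974]
eef_rot: [[0.023, -0.775, -0.631], [-0.013, -0.631, 0.775], [-1.0, -0.01, -0.025]]
wrist_force: [-0.2, -0.3, 0.2]
width: 0.0002
```

```bash
cat > circ.py <<'E'
from h import *
import sys
def go(az0,az1,n,r=43,z=196,hub=(533,118)):
    s=st(); R=s['eef_rot']; p=s['tcp_pos']*1000; a=np.degrees(np.arctan2(p[1]-hub[1],p[0]-hub[0])); print('cur az',a,'r',np.hypot(p[0]-hub[0],p[1]-hub[1]))
    out=[]
    acc=p.copy()
    for i in range(1,n+1):
        az=np.radians(az0+(az1-az0)*i/n); w=np.array([hub[0]+r*np.cos(az),hub[1]+r*np.sin(az),z]); sh=(R.T@(w-acc)).round(0); acc=acc+R@sh; out+=[-1]+sh.astype(int).tolist()+[0]
    print(out)
go(*map(float,sys.argv[1:3]),int(sys.argv[3]))
E
python3 circ.py 20 -60 8
```

```text
t 47.35 tcp [573.6 135.3 197.4] J [ 33.2  13.3 -14.8   1.5 -61.2   5.3] F [-0.2 -0.3  0.2] w 0.2
 approach [ 0.023 -0.013 -1.   ] tilt 1.5 az -29.0  jaw y [-0.775 -0.631 -0.01 ] z [-0.631  0.775 -0.025]
cur az 23.03744212273725 r 44.12353333059991
[-1, 2, 5, -9, 0, -1, 0, 4, -6, 0, -1, 0, 5, -5, 0, -1, 0, 6, -5, 0, -1, 0, 7, -3, 0, -1, 0, 7, -2, 0, -1, 0, 8, -1, 0, -1, 0, 7, 1, 0]
```

Call:
apply_moves(
  rows=[-1,1,5,-9,0,-1,0,4,-6,0,-1,0,5,-5,0,-1,0,6,-5,0,-1,0,7,-3,0,-1,0,7,-2,0,-1,0,8,-1,0,-1,0,7,1,0],
)

```text
time_s: 48.35
tcp_pos: [0.5581, 0.0819, 0.1992]
eef_rot: [[0.032, -0.776, -0.63], [-0.008, -0.631, 0.776], [-0.999, -0.019, -0.027]]
wrist_force: [6.6, 5.8, -1.5]
width: -0.0002
```

```bash
python3 circ.py -60 -140 8; python3 - <<'E'
from h import *
c=shot('top'); d=shot('scene'); cv2.imwrite('pics/m13.png',np.hstack([cv2.resize(c['img'][165:255,215:365],(450,270),interpolation=cv2.INTER_CUBIC),cv2.resize(d['img'][130:220,230:340],(330,270),interpolation=cv2.INTER_CUBIC)]))
E
```

```text
t 48.35 tcp [558.1  81.9 199.2] J [ 29.1  10.5 -18.2   1.5 -60.    9.2] F [ 6.6  5.8 -1.5] w -0.2
 approach [ 0.032 -0.008 -0.999] tilt 1.9 az -14.6  jaw y [-0.776 -0.631 -0.019] z [-0.63   0.776 -0.027]
cur az -55.202081345856755 r 43.922440979704646
[-1, 3, 11, 3, 0, -1, 0, 7, 3, 0, -1, -1, 6, 5, 0, -1, 0, 5, 5, 0, -1, 0, 5, 6, 0, -1, 0, 3, 7, 0, -1, -1, 2, 7, 0, -1, 0, 1, 7, 0]
```

View pics/m13.png

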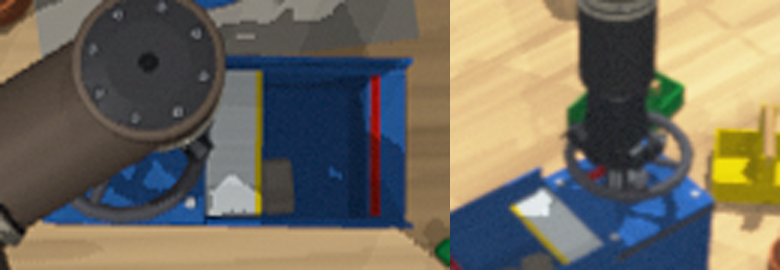

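The shutter is closing at about 9 N, so I'll continue.

Call:
apply_moves(
  rows=[-1,2,10,3,0,-1,0,7,3,0,-1,0,6,5,0,-1,0,5,5,0,-1,0,5,6,0,-1,0,3,7,0,-1,0,2,7,0,-1,0,1,7,0],
)

```text
time_s: 49.45
tcp_pos: [0.5003, 0.0887, 0.196]
eef_rot: [[0.03, -0.776, -0.63], [-0.012, -0.631, 0.776], [-0.999, -0.016, -0.028]]
wrist_force: [8.0, -5.4, 2.4]
width: -0.0002
```

```bash
python3 circ.py -140 -215 8
```

```text
t 49.45 tcp [500.3  88.7 196. ] J [ 33.4   5.3 -25.    1.8 -58.6   4.7] F [ 8.  -5.4  2.4] w -0.2
 approach [ 0.03  -0.012 -0.999] tilt 1.9 az -21.4  jaw y [-0.776 -0.631 -0.016] z [-0.63   0.776 -0.028]
cur az -138.09740257579668 r 43.88620971261315
[-1, 0, -1, 8, 0, -1, 0, -2, 7, 0, -1, -1, -3, 7, 0, -1, 0, -3, 6, 0, -1, 0, -5, 5, 0, -1, 0, -5, 5, 0, -1, 0, -6, 3, 0, -1, 0, -7, 2, 0]
```

Call:
apply_moves(
  rows=[-1,0,-1,8,0,-1,0,-2,7,0,-1,0,-3,7,0,-1,0,-3,6,0,-1,0,-5,5,0,-1,0,-5,5,0,-1,0,-6,3,0,-1,0,-7,2,0],
)

```text
time_s: 50.45
tcp_pos: [0.4943, 0.1401, 0.1932]
eef_rot: [[0.022, -0.777, -0.629], [-0.016, -0.63, 0.777], [-1.0, -0.007, -0.026]]
wrist_force: [-2.8, -9.2, 2.2]
width: 0.0002
```

```bash
cat > edge.py <<'E'
from h import *
c=shot('top'); d=shot('scene')
a=c['img'].astype(int)
# bin axis: yaw -2.3 deg, origin (526,-45)
import sys
cv2.imwrite('pics/'+sys.argv[1],np.hstack([cv2.resize(c['img'][165:255,215:365],(500,300),interpolation=cv2.INTER_CUBIC),cv2.resize(d['img'][140:260,210:330],(300,300),interpolation=cv2.INTER_CUBIC)]))
hsv=cv2.cvtColor(c['img'],cv2.COLOR_BGR2HSV)
for nm,lo,hi,z in(('yellow',(22,120,90),(35,255,255),.147),('red',(0,150,80),(8,255,255),.14)):
    m=cv2.inRange(hsv,lo,hi); m[:, :265]=0; m[:,358:]=0; m[:180]=0; m[245:]=0
    v,u=np.nonzero(m)
    if len(u):
        P=np.array([onz(c,x,y,z) for x,y in zip(u,v)]); th=np.radians(-2.3); yb=-(P[:,0]-.526)*np.sin(th)+(P[:,1]+.045)*np.cos(th); print(nm,len(u),'bin y mean %.1f min %.1f max %.1f'%(yb.mean()*1e3,yb.min()*1e3,yb.max()*1e3),'u',u.mean().round(1))
E
python3 edge.py m14.png; python3 circ.py -215 -235 4
```

```text
yellow 102 bin y mean -51.9 min -56.0 max -49.8 u 328.6
red 90 bin y mean -85.4 min -87.1 max -83.8 u 339.5
t 50.55 tcp [494.9 141.  193. ] J [ 38.9   6.5 -24.    1.7 -59.   -0.8] F [-1.6 -4.1  0.6] w 0.0
 approach [ 0.023 -0.015 -1.   ] tilt 1.5 az -32.8  jaw y [-0.777 -0.63  -0.008] z [-0.63   0.776 -0.026]
cur az 148.9217847145236 r 44.51517499486308
[-1, -3, -7, 0, 0, -1, 0, -4, 1, 0, -1, 0, -3, 0, 0, -1, 0, -4, 0, 0]
```

View pics/m14.png

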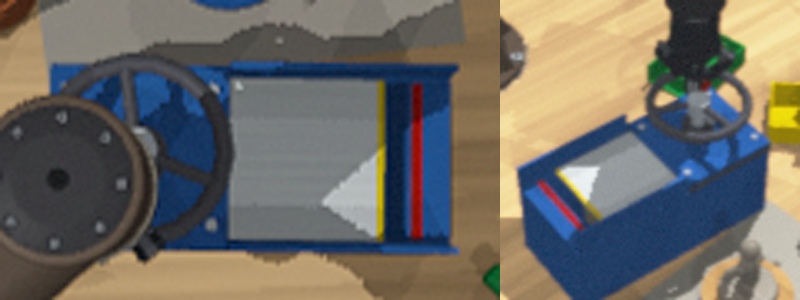

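```bash
python3 circ.py -211 -262 6
```

```text
t 50.55 tcp [494.9 141.  193. ] J [ 38.9   6.5 -24.    1.7 -59.   -0.8] F [-1.6 -4.1  0.6] w 0.0
 approach [ 0.023 -0.015 -1.   ] tilt 1.5 az -32.8  jaw y [-0.777 -0.63  -0.008] z [-0.63   0.776 -0.026]
cur az 148.9217847145236 r 44.51517499486308
[-1, -3, -7, 0, 0, -1, 0, -6, 1, 0, -1, 0, -6, 0, 0, -1, 0, -7, -1, 0, -1, 0, -6, -2, 0, -1, 0, -5, -3, 0]
```

Call:
apply_moves(
  rows=[-1,-2,-7,0,0,-1,0,-6,1,0,-1,0,-6,0,0,-1,0,-7,-1,0,-1,0,-6,-2,0,-1,0,-5,-3,0,-1,0,0,0,0],
)

```text
time_s: 51.42
tcp_pos: [0.5257, 0.1606, 0.1946]
eef_rot: [[0.021, -0.777, -0.629], [-0.014, -0.63, 0.777], [-1.0, -0.007, -0.024]]
wrist_force: [-4.7, -1.1, -1.3]
width: 0.0
```

```bash
python3 edge.py m15.png; python3 circ.py -262 -270 2
```

```text
yellow 93 bin y mean -81.3 min -83.0 max -79.7 u 338.5
red 40 bin y mean -86.9 min -87.1 max -86.8 u 340.0
t 51.525 tcp [525.8 160.9 194.7] J [ 38.4   9.8 -19.7   1.6 -60.   -0.2] F [-5.1 -1.4 -2.4] w 0.0
 approach [ 0.021 -0.014 -1.   ] tilt 1.4 az -32.4  jaw y [-0.777 -0.63  -0.008] z [-0.63   0.777 -0.024]
cur az 99.489392242674 r 43.48857745568286
[-1, -1, -3, -3, 0, -1, 0, -3, -1, 0]
```

View pics/m15.png

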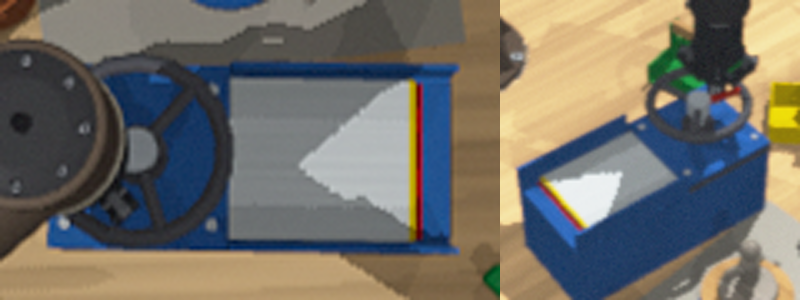

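Call:
apply_moves(
  rows=[-1,0,-2,-2,0,-1,0,0,0,0,-1,0,4,4,0,-1,-20,0,0,0,-1,-40,0,0,0,-1,-50,0,0,0,-1,-20,30,-40,0,-1,0,30,-50,0],
)

```text
time_s: 52.52
tcp_pos: [0.5325, 0.0562, 0.33]
eef_rot: [[0.031, -0.774, -0.632], [-0.01, -0.633, 0.774], [-0.999, -0.017, -0.027]]
wrist_force: [1.3, 0.0, -0.9]
width: 0.0002
```

```bash
python3 edge.py m16.png; python3 - <<'E'
from h import *
st(); c=shot('top','t16.png'); cv2.imwrite('pics/m16b.png',cv2.resize(c['img'][170:250,220:360],(800,457),interpolation=cv2.INTER_CUBIC))
E
```

```text
yellow 95 bin y mean -81.4 min -83.1 max -79.7 u 338.5
red 9 bin y mean -87.1 min -87.1 max -87.0 u 340.0
t 52.625 tcp [531.9  52.7 328.5] J [ 27.7   3.4  -9.4   1.4 -76.2  10.9] F [-0.1  1.2 -0.2] w -0.3
 approach [ 0.028 -0.012 -1.   ] tilt 1.7 az -23.0  jaw y [-0.778 -0.628 -0.014] z [-0.628  0.778 -0.027]
```

View pics/m16b.png

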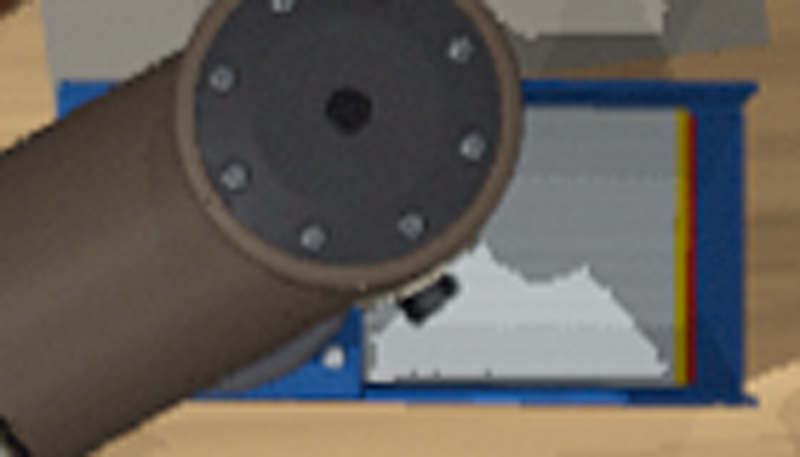

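```bash
python3 - <<'E'
import cv2
a=cv2.imread('pics/t16.png'); cv2.imwrite('pics/m17.png',cv2.resize(a[150:310,345:485],(525,600),interpolation=cv2.INTER_CUBIC))
E
```

```text
(no output)
```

View pics/m17.png

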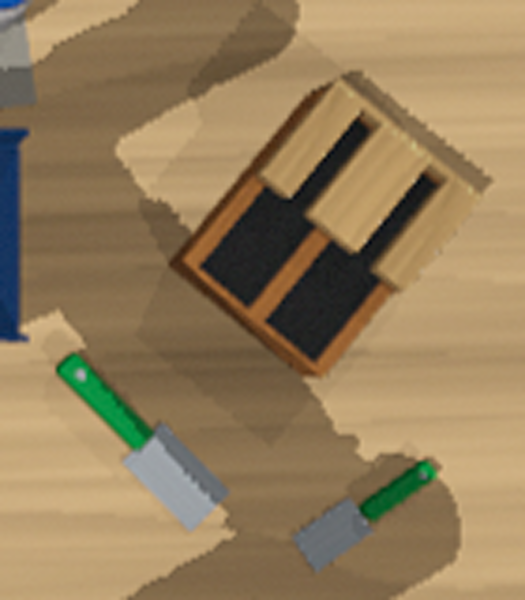

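The crop shows two green scrapers: the large one centred near image (384,267) and the small one near (442,287). I'll measure both to confirm which is 185 mm.

```bash
cat > scr.py <<'E'
from h import *
def green(c,zone=(345,230,480,310),z=.02):
    hsv=cv2.cvtColor(c['img'],cv2.COLOR_BGR2HSV); m=cv2.inRange(hsv,(55,120,40),(80,255,255)); x0,y0,x1,y1=zone; k=np.zeros_like(m); k[y0:y1,x0:x1]=m[y0:y1,x0:x1]
    n,l,s,_=cv2.connectedComponentsWithStats(k)
    out=[]
    for i in range(1,n):
        if s[i,4]<40: continue
        v,u=np.nonzero(l==i); P=np.array([onz(c,a,b,z)[:2] for a,b in zip(u,v)]); r=cv2.minAreaRect((P*1000).astype(np.float32)); bx=cv2.boxPoints(r); 
        e=sorted([(np.linalg.norm(bx[j]-bx[(j+1)%4]),np.degrees(np.arctan2(*(bx[(j+1)%4]-bx[j])[::-1]))) for j in(0,1)])
        out.append((s[i,4],np.round(r[0],1),e)); print('green area',s[i,4],'centre',np.round(r[0],1),'mean',(P.mean(0)*1000).round(1),'len %.0f wid %.0f az %.1f'%(e[1][0],e[0][0],e[1][1]))
    return out
if __name__=='__main__':
    c=shot('top'); green(c)
E
python3 scr.py
python3 - <<'E'
from h import *
c=manip.camera('top')
k=600/160; 
def P(u,v,z): return onz(c,u/3.75+345-.4,v/3.75+150-.4,z)
e=[(67,367,.022),(210,512,.004)]; print([P(*x).round(3) for x in e], np.linalg.norm(P(*e[0])-P(*e[1])))
e=[(430,468,.02),(308,555,.004)]; print([P(*x).round(3) for x in e], np.linalg.norm(P(*e[0])-P(*e[1])))
# rack
pts={'front_left z50':(172,262,.05),'front_right z50':(310,377,.05),'block fl':(262,178,.078),'block bl':(342,80,.078),'block br':(488,190,.078),'block fr':(398,290,.078),'slotL roofgap front':(300,208,.078),'slotL gap back':(367,117,.078),'slotR gap front':(365,262,.078),'slotR gap back':(437,178,.078)}
for n,x in pts.items(): print(n,(P(*x)*1000).round(0))
E
```

```text
green area 209 centre [ 386.  -251.2] mean [ 384.7 -251. ] len 96 wid 23 az 43.2
green area 112 centre [ 301.  -501.9] mean [ 300.8 -501.4] len 72 wid 17 az -56.9
[array([ 0.416, -0.219,  0.022]), array([ 0.286, -0.343,  0.004])] 0.18043993448212248
[array([ 0.32 , -0.531,  0.02 ]), array([ 0.246, -0.427,  0.004])] 0.12871012408190743
front_left z50 [ 503. -307.   50.]
front_right z50 [ 402. -420.   50.]
block fl [ 571. -379.   78.]
block bl [ 652. -450.   78.]
block br [ 555. -569.   78.]
block fr [ 473. -488.   78.]
slotL roofgap front [ 544. -409.   78.]
slotL gap back [ 620. -470.   78.]
slotR gap front [ 498. -462.   78.]
slotR gap back [ 567. -526.   78.]
```

```bash
python3 - <<'E'
from h import *
c=shot('top'); d=shot('scene','s18.png')
cv2.imwrite('pics/r_top.png',cv2.resize(c['img'][160:260,380:480],(800,800),interpolation=cv2.INTER_CUBIC)[:600*800//800+200,:][:600])
cv2.imwrite('pics/r_top.png',cv2.resize(c['img'][165:255,385:480],None,fx=6.6,fy=6.6,interpolation=cv2.INTER_CUBIC))
cv2.imwrite('pics/r_sc.png',cv2.resize(d['img'][250:320,130:205],None,fx=8,fy=8,interpolation=cv2.INTER_CUBIC))
E
```

```text
(no output)
```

View pics/r_top.png

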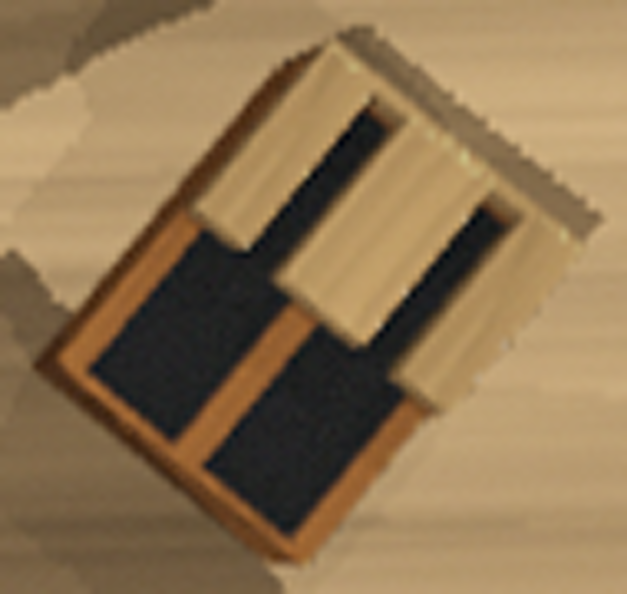

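View pics/r_sc.png

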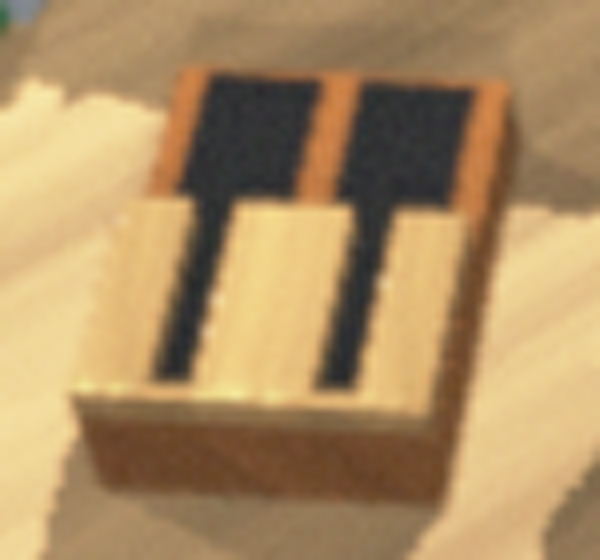

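```bash
python3 - <<'E'
from h import *
from scipy.optimize import least_squares
c=manip.camera('top'); d=manip.camera('scene')
T=[((55,355),(-100,78,50)),((300,560),(-100,-78,50)),((192,210),(-5,78,78)),((335,40),(100,78,78)),((582,243),(100,-78,78)),((435,410),(-5,-78,78))]
S=[((510,80),(-100,78,50)),((185,68),(-100,-78,50)),((75,390),(100,-78,78)),((432,412),(100,78,78)),((130,200),(-5,-78,78)),((465,212),(-5,78,78))]
def f(v,sel=(1,1)):
    cs,sn=np.cos(v[2]),np.sin(v[2]); o=[]
    for k,(L,cam,sc,off) in enumerate(((T,c,6.6,(385,165)),(S,d,8,(130,250)))):
        if not sel[k]: continue
        for (u,w),(x,y,z) in L:
            p=proj(cam,[[v[0]+(x*cs-y*sn)/1000,v[1]+(x*sn+y*cs)/1000,z/1000]])[0]; o+=[p[0]-(u/sc+off[0]-.5+.5/sc),p[1]-(w/sc+off[1]-.5+.5/sc)]
    return o
for sel in((1,1),(1,0),(0,1)):
    r=least_squares(f,[.53,-.44,-.75],args=(sel,)); print(sel,r.x[:2].round(4),np.degrees(r.x[2]).round(2),np.abs(r.fun).max().round(2))
    if sel==(1,1):
        a=r.x[2]
        for y in(.036,-.036): print('slot',y,(r.x[0]-.005*np.cos(a)-y*np.sin(a)).round(4),(r.x[1]-.005*np.sin(a)+y*np.cos(a)).round(4))
        print(np.array(r.fun).round(1))
E
```

```text
(1, 1) [ 0.5296 -0.4368] -41.72 1.57
slot 0.036 0.5499 -0.4066
slot -0.036 0.502 -0.4604
[-1.  -0.  -0.3  0.4 -0.4 -1.6 -1.3 -1.  -0.3 -0.1  1.3 -0.   0.  -0.2
 -0.7 -0.7 -1.1  0.3 -0.8 -0.1 -1.  -0.9  0.3 -0.2]
(1, 0) [ 0.5283 -0.4377] -42.01 1.55
(0, 1) [ 0.532  -0.4359] -41.32 0.9
```

```bash
cat > p3.py <<'E'
from sim import *
from h import *
s=st()
for start in((.36,-.12,.15),(.34,-.10,.12),(.32,-.12,.1)):
  q0=path(s['joint_positions'],[((.42,-.1,.3),None),(start,None)],step=.05)
  for d in((-.9,.4,-.3),(-.9,.4,0),(-.7,.3,-.7),(-1,0,-.5),(-.5,.8,-.3)):
    d=np.array(d)/np.linalg.norm(d); q=q0.copy(); o=[]
    for i in range(7):
        p,R=fkr(q); q=row(q,R.inv().apply(d*30),600); p,R=fkr(q); a=R.apply([1,0,0]); o.append((np.degrees(np.arccos(-a[2])).round(2),*(p*1000).round(0).astype(int)))
        if p[2]<.06 or np.hypot(*p[:2])<.28: break
    m=min(o); print(start,d.round(1),m,a.round(3),len(o),o.index(m)+1)
E
python3 p3.py
```

```text
t 52.975 tcp [531.3  57.2 326.3] J [ 28.1   3.5  -9.4   1.3 -76.2  10.7] F [-0.2  0.8  0.3] w 0.3
 approach [ 0.024 -0.013 -1.   ] tilt 1.5 az -27.8  jaw y [-0.775 -0.632 -0.011] z [-0.631  0.775 -0.025]
[ 0.42 -0.1   0.3 ] n 4 maxdq 4.4 err 0.00 [ 14.  -7. -23.   1. -73.  25.]
[ 0.36 -0.12  0.15] n 4 maxdq 5.8 err 0.00 [ 13.  -6. -42.   1. -52.  25.]
(0.36, -0.12, 0.15) [-0.9  0.4 -0.3] (np.float64(1.55), np.int64(255), np.int64(-73), np.int64(115)) [ 0.024 -0.013 -1.   ] 4 4
(0.36, -0.12, 0.15) [-0.9  0.4  0. ] (np.float64(1.55), np.int64(250), np.int64(-71), np.int64(150)) [ 0.024 -0.013 -1.   ] 4 4
(0.36, -0.12, 0.15) [-0.7  0.3 -0.7] (np.float64(0.38), np.int64(275), np.int64(-82), np.int64(62)) [-0.018  0.023 -1.   ] 6 5
(0.36, -0.12, 0.15) [-0.9  0.  -0.4] (np.float64(1.55), np.int64(253), np.int64(-120), np.int64(96)) [ 0.024 -0.013 -1.   ] 4 4
(0.36, -0.12, 0.15) [-0.5  0.8 -0.3] (np.float64(1.4), np.int64(271), np.int64(26), np.int64(97)) [ 0.021 -0.012 -1.   ] 6 6
[ 0.42 -0.1   0.3 ] n 4 maxdq 4.4 err 0.00 [ 14.  -7. -23.   1. -73.  25.]
[ 0.34 -0.1   0.12] n 4 maxdq 7.3 e
[... 740 characters left out ...]
.]
[ 0.32 -0.12  0.1 ] n 5 maxdq 6.9 err 0.00 [ 15.  -6. -51.   2. -44.  23.]
(0.32, -0.12, 0.1) [-0.9  0.4 -0.3] (np.float64(0.37), np.int64(254), np.int64(-90), np.int64(87)) [ 0.006  0.003 -1.   ] 3 3
(0.32, -0.12, 0.1) [-0.9  0.4  0. ] (np.float64(1.0), np.int64(243), np.int64(-85), np.int64(106)) [ 0.016 -0.007 -1.   ] 3 3
(0.32, -0.12, 0.1) [-0.7  0.3 -0.7] (np.float64(0.54), np.int64(275), np.int64(-100), np.int64(53)) [ 0.001  0.009 -1.   ] 3 3
(0.32, -0.12, 0.1) [-0.9  0.  -0.4] (np.float64(0.56), np.int64(252), np.int64(-126), np.int64(72)) [-0.005  0.023 -1.   ] 4 3
(0.32, -0.12, 0.1) [-0.5  0.8 -0.3] (np.float64(0.01), np.int64(274), np.int64(-25), np.int64(78)) [-0.  0. -1.] 4 4
```

```bash
python3 - <<'E'
from h import *
segs([(430,-90,300),(320,-120,100)],50); w2t([-15,24,-9])
E
```

```text
[430. -90. 300.] -> 4 rows of [  6.4  42.9 -12.4]
[ 320. -120.  100.] -> 5 rows of [39.5 21.3 10.2]
tool shift for [-15, 24, -9] [ 8.3 -3.4 28.3]
```

Call:
apply_moves(
  rows=[-1,6,43,-12,0,-1,6,43,-12,0,-1,6,43,-12,0,0,6,43,-12,0,0,40,21,10,0,0,40,21,10,0,0,40,21,10,0,0,40,21,10,0],
)

```text
time_s: 53.98
tcp_pos: [0.3416, -0.1134, 0.139]
eef_rot: [[0.025, -0.775, -0.631], [-0.012, -0.632, 0.775], [-1.0, -0.011, -0.025]]
wrist_force: [0.6, 0.6, -0.9]
width: 0.0427
```

Call:
apply_moves(
  rows=[0,39,21,10,0,0,0,0,0,0],
)

```text
time_s: 54.22
tcp_pos: [0.317, -0.1199, 0.0983]
eef_rot: [[0.018, -0.776, -0.631], [-0.013, -0.631, 0.776], [-1.0, -0.006, -0.022]]
wrist_force: [0.9, -0.2, 1.2]
width: 0.0427
```

```bash
cat > p4.py <<'E'
from sim import *
from h import *
s=st()
for d in((-.9,.4,-.3),(-.7,.3,-.7),(-.5,.8,-.3),(-.3,.9,-.3),(-.5,.5,-.6)):
    d=np.array(d)/np.linalg.norm(d); q=s['joint_positions']; o=[]
    for i in range(5):
        p,R=fkr(q); sh=R.inv().apply(d*30).round(0); q=row(q,sh,600); p,R=fkr(q); a=R.apply([1,0,0]); o.append((np.degrees(np.arccos(-a[2])).round(2),i+1,*(p*1000).round(0).astype(int),sh.tolist()))
    print(d.round(1),min(o))
E
python3 p4.py
```

```text
t 54.225 tcp [ 317.  -119.9   98.3] J [ 15.1  -5.7 -51.    1.5 -43.9  23. ] F [ 0.9 -0.2  1.2] w 42.7
 approach [ 0.018 -0.013 -1.   ] tilt 1.3 az -36.6  jaw y [-0.776 -0.631 -0.006] z [-0.631  0.776 -0.022]
[-0.9  0.4 -0.3] (np.float64(0.13), 3, np.int64(251), np.int64(-89), np.int64(86), [8.0, 13.0, 26.0])
[-0.7  0.3 -0.7] (np.float64(0.59), 3, np.int64(274), np.int64(-100), np.int64(51), [20.0, 10.0, 20.0])
[-0.5  0.8 -0.3] (np.float64(0.36), 4, np.int64(271), np.int64(-25), np.int64(78), [9.0, -4.0, 28.0])
[-0.3  0.9 -0.3] (np.float64(0.36), 5, np.int64(286), np.int64(15), np.int64(63), [9.0, -10.0, 27.0])
[-0.5  0.5 -0.6] (np.float64(0.27), 3, np.int64(285), np.int64(-75), np.int64(52), [19.0, 2.0, 23.0])
```

Call:
apply_moves(
  rows=[0,19,2,23,0,0,19,2,23,0,0,19,2,23,0,0,0,0,0,0],
)

```text
time_s: 54.72
tcp_pos: [0.2876, -0.0734, 0.053]
eef_rot: [[0.003, -0.775, -0.633], [0.003, -0.633, 0.775], [-1.0, -0.004, 0.001]]
wrist_force: [0.2, 0.5, 0.0]
width: 0.0424
```

```bash
python3 - <<'E'
from h import *
from scr import green
st(); c=shot('top'); green(c)
E
```

```text
t 54.725 tcp [287.6 -73.4  53. ] J [ 25.7  -4.9 -58.1  -0.2 -36.5  13.7] F [0.2 0.5 0. ] w 42.4
 approach [ 0.003  0.003 -1.   ] tilt 0.3 az 52.9  jaw y [-0.775 -0.633 -0.004] z [-0.633  0.775  0.001]
green area 215 centre [ 385.2 -252. ] mean [ 384.5 -251.2] len 98 wid 23 az 43.2
green area 110 centre [ 301.6 -501.5] mean [ 301.  -500.7] len 72 wid 17 az -56.9
```

```bash
python3 - <<'E'
from h import *
s=st(); segs([(288,-73,150),(376,-260,150)],45)
from kin import *
R=Ro.from_matrix(s['eef_rot'])*Ro.from_rotvec([1.5,0,0]); print(R.as_matrix().round(3)); path(s['joint_positions'],[((.288,-.073,.15),None),((.376,-.26,.15),R),((.376,-.26,.003),R)])
E
```

```text
t 54.775 tcp [287.5 -73.9  53.1] J [ 25.7  -4.9 -58.1  -0.2 -36.5  13.6] F [-0.9 -0.3 -0. ] w 42.8
 approach [ 0.003  0.003 -1.   ] tilt 0.2 az 47.8  jaw y [-0.775 -0.632 -0.004] z [-0.632  0.775  0.001]
[288. -73. 150.] -> 3 rows of [-32.3  -0.5   0.2]
[ 376. -260.  150.] -> 5 rows of [ -0.1  10.  -40.1]
[[ 0.003 -0.685  0.728]
 [ 0.003  0.728  0.685]
 [-1.     0.     0.004]]
[ 0.288 -0.073  0.15 ] n 4 maxdq 5.5 err 0.00 [ 26. -16. -49.  -0. -56.  13.]
[ 0.376 -0.26   0.15 ] n 11 maxdq 5.6 err 0.00 [-10.   4. -32.  -0. -53. -37.]
[ 0.376 -0.26   0.003] n 5 maxdq 4.6 err 0.00 [-10.  17. -42.  -0. -31. -36.]
```

Translate first, then roll.

Call:
apply_moves(
  rows=[1,-32,0,0,0,1,-32,0,0,0,1,-32,0,0,0,1,0,10,-40,0,1,0,10,-40,0,1,0,10,-40,0,1,0,10,-40,0,1,0,10,-40,0],
)

```text
time_s: 55.78
tcp_pos: [0.3741, -0.2636, 0.1487]
eef_rot: [[0.003, -0.777, -0.63], [0.003, -0.63, 0.777], [-1.0, -0.005, 0.001]]
wrist_force: [0.8, 0.7, 0.4]
width: 0.0856
```

Call:
apply_moves(
  rows=[1,0,0,0,0.17,1,0,0,0,0.17,1,0,0,0,0.17,1,0,0,0,0.17,1,0,0,0,0.17,1,0,0,0,0.17,1,0,0,0,0.17,1,0,0,0,0.17],
)

```text
time_s: 56.78
tcp_pos: [0.3736, -0.2621, 0.1488]
eef_rot: [[0.003, -0.775, 0.632], [0.003, 0.632, 0.775], [-1.0, -0.0, 0.005]]
wrist_force: [0.1, 0.3, 0.3]
width: 0.0853
```

```bash
python3 - <<'E'
from h import *
s=st(); y=s['eef_rot'][:,1]; print('jaw az',np.degrees(np.arctan2(y[1],y[0])))
E
```

```text
t 56.775 tcp [ 373.6 -262.1  148.8] J [-10.4   4.  -32.5  -0.3 -53.3 -28.6] F [0.1 0.3 0.3] w 85.3
 approach [ 0.003  0.003 -1.   ] tilt 0.3 az 49.6  jaw y [-0.775  0.632 -0.   ] z [0.632 0.775 0.005]
jaw az 140.8230168979245
```

Call:
apply_moves(
  rows=[1,0,0,3,0.133,1,40,0,0,0,1,40,0,0,0,1,36,0,0,0,1,15,0,0,0,1,0,0,0,0],
  force=40,
)

```text
time_s: 57.52
tcp_pos: [0.3753, -0.2589, 0.0167]
eef_rot: [[0.0, -0.689, 0.725], [0.004, 0.725, 0.689], [-1.0, 0.003, 0.003]]
wrist_force: [0.1, 0.1, -0.0]
width: 0.0853
```

```bash
python3 - <<'E'
from h import *
from scr import green
s=st(); c=shot('top'); d=shot('scene'); green(c)
cv2.imwrite('pics/m20.png',np.hstack([cv2.resize(c['img'][230:310,340:440],(400,320),interpolation=cv2.INTER_CUBIC),cv2.resize(d['img'][200:280,120:220],(400,320),interpolation=cv2.INTER_CUBIC)]))
E
```

```text
t 57.525 tcp [ 375.3 -258.9   16.7] J [ -9.9  15.6 -41.2  -0.4 -33.3 -36.2] F [ 0.1  0.1 -0. ] w 85.3
 approach [ 0.     0.004 -1.   ] tilt 0.2 az 85.3  jaw y [-0.689  0.725  0.003] z [0.725 0.689 0.003]
green area 107 centre [ 301.3 -501.7] mean [ 300.9 -500.6] len 72 wid 16 az -57.4
```

View pics/m20.png

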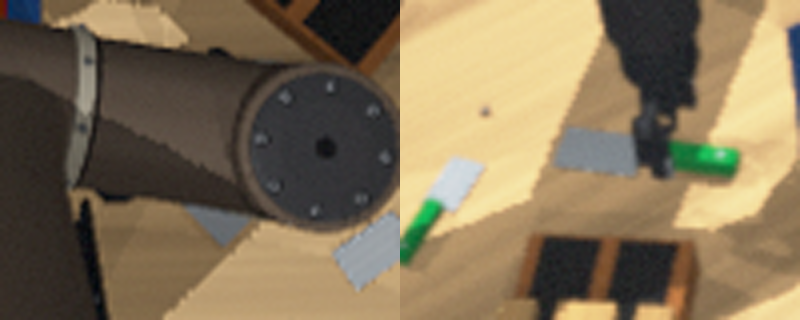

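```bash
python3 - <<'E'
from h import *
d=manip.camera('scene')
def z(p): return ((p-np.array([120,200]))*4+[400,0]).round(0)
b=np.array([-.729,-.685])
hc=np.array([.385,-.2516])
for n,k in(('end',-50),('hc',0),('G',12),('shoulder',50),('tip',135)):
    print(n,z(proj(d,[[*(hc+b*k/1000),.012]])[0]))
print('finger near',z(proj(d,[[.375+.045*.689,-.259-.045*.725,.03]])[0]))
E
```

```text
end [733. 159.]
hc [684. 153.]
G [672. 152.]
shoulder [634. 148.]
tip [552. 138.]
finger near [658. 174.]
```

Call:
apply_moves(
  rows=[1,0,0,0,0,1,0,0,0,0],
)

```text
time_s: 57.92
tcp_pos: [0.3769, -0.2586, 0.0183]
eef_rot: [[0.005, -0.689, 0.725], [0.003, 0.725, 0.689], [-1.0, -0.001, 0.006]]
wrist_force: [0.0, -0.8, 0.4]
width: 0.0858
```

```bash
python3 -c "
from h import *
st()"
```

```text
t 57.925 tcp [ 376.9 -258.6   18.3] J [ -9.9  15.3 -41.1  -0.4 -33.3 -36.2] F [ 0.  -0.8  0.4] w 85.8
 approach [ 0.005  0.003 -1.   ] tilt 0.4 az 33.9  jaw y [-0.689  0.725 -0.001] z [0.725 0.689 0.006]
```

Descend 15 mm more and close.

Call:
apply_moves(
  rows=[1,9,0,0,0,1,6,0,0,0,1,0,0,0,0,-1,0,0,0,0,-1,0,0,0,0,-1,0,0,0,0,-1,0,0,0,0,-1,0,0,0,0],
  force=50,
)

```text
time_s: 58.92
tcp_pos: [0.377, -0.2585, 0.0031]
eef_rot: [[0.005, -0.689, 0.725], [0.003, 0.725, 0.689], [-1.0, -0.001, 0.006]]
wrist_force: [-0.4, 0.6, 5.5]
width: 0.0228
```

```bash
python3 -c "
from h import *
st(); w2t([0,0,100])"
```

```text
t 58.925 tcp [ 377.  -258.5    3.1] J [ -9.8  17.  -41.9  -0.5 -30.9 -36.2] F [-0.4  0.6  5.5] w 22.8
 approach [ 0.005  0.003 -1.   ] tilt 0.3 az 36.2  jaw y [-0.689  0.725 -0.001] z [0.725 0.689 0.006]
tool shift for [0, 0, 100] [-100.    -0.1    0.6]
```

Call:
apply_moves(
  rows=[-1,-8,0,0,0,-1,-25,0,0,0,-1,-40,0,0,0,-1,-40,0,0,0,-1,-30,0,0,0,-1,0,0,0,-0.15,-1,0,0,0,-0.15,-1,0,0,0,-0.15],
  force=80,
)

```text
time_s: 59.92
tcp_pos: [0.3755, -0.2587, 0.1459]
eef_rot: [[0.004, -0.937, 0.349], [0.004, 0.349, 0.937], [-1.0, -0.002, 0.005]]
wrist_force: [-0.2, 0.0, -1.3]
width: 0.0222
```

Call:
apply_moves(
  rows=[-1,0,0,0,-0.15,-1,0,0,0,-0.15,-1,0,0,0,-0.15,-1,0,0,0,-0.15,-1,0,0,0,-0.15,-1,0,0,0,-0.15,-1,0,0,0,-0.15,-1,0,0,0,-0.15],
)

```text
time_s: 60.92
tcp_pos: [0.3754, -0.2587, 0.1457]
eef_rot: [[0.003, -0.664, -0.747], [0.004, -0.747, 0.664], [-1.0, -0.005, 0.0]]
wrist_force: [-0.2, -0.2, -2.2]
width: 0.0222
```

```bash
python3 - <<'E'
from h import *
s=st(); y=s['eef_rot'][:,1]; print('jaw az',np.degrees(np.arctan2(y[1],y[0]))); 
c=shot('top','t21.png'); d=shot('scene'); cv2.imwrite('pics/m21.png',np.hstack([cv2.resize(c['img'][180:320,340:480],(400,400),interpolation=cv2.INTER_CUBIC),cv2.resize(d['img'][180:320,100:240],(400,400),interpolation=cv2.INTER_CUBIC)]))
segs([(391,-361,140),(391,-361,90)],40)
E
```

```text
t 60.925 tcp [ 375.4 -258.7  145.7] J [ -9.9   4.2 -32.8  -0.3 -52.9  58.5] F [-0.2 -0.2 -2.2] w 22.2
 approach [ 0.003  0.004 -1.   ] tilt 0.3 az 52.0  jaw y [-0.664 -0.747 -0.005] z [-0.747  0.664  0.   ]
jaw az -131.6388240336106
[ 391. -361.  140.] -> 3 rows of [  1.8  22.  -26.6]
[ 391. -361.   90.] -> 2 rows of [25.   0.1 -0. ]
```

View pics/m21.png

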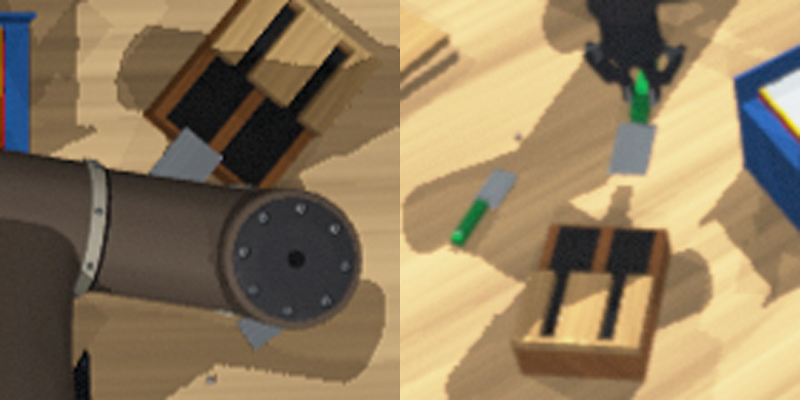

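```bash
cat > rk.py <<'E'
from h import *
O=np.array([.5296,-.4368]); A=np.radians(-41.72); UX=np.array([np.cos(A),np.sin(A)]); UY=np.array([-np.sin(A),np.cos(A)])
def rf(p): d=np.array(p[:2])-O; return np.array([d@UX,d@UY])*1000
def rw(x,y,z): return np.r_[(O+UX*x/1000+UY*y/1000)*1000,z]
E
python3 - <<'E'
from rk import *
s=st(); c=manip.camera('top')
P=onz(c,411.8-.4,230.05-.4,.146); print('tip seen',P.round(3), 'tip-TCP',((P-s['tcp_pos'])*1000).round(0),'rack',rf(P).round(1),'tcp rack',rf(s['tcp_pos']).round(1))
segs([rw(-160,36,140),rw(-160,36,57)],40)
E
```

```text
t 61.025 tcp [ 375.5 -258.8  145.7] J [ -9.9   4.2 -32.8  -0.3 -52.9  58.3] F [-0.1 -0.2 -1.5] w 22.6
 approach [ 0.003  0.004 -1.   ] tilt 0.3 az 49.7  jaw y [-0.667 -0.745 -0.005] z [-0.745  0.667  0.   ]
tip seen [ 0.466 -0.342  0.146] tip-TCP [ 91. -83.   0.] rack [-110.2   28.6] tcp rack [-233.5   30.4]
[ 434.13272542 -303.4508362   140.        ] -> 2 rows of [  2.9  -3.  -36.7]
[ 434.13272542 -303.4508362    57.        ] -> 3 rows of [27.7  0.1 -0. ]
```

Call:
apply_moves(
  rows=[-1,1,-3,-25,0,-1,1,-3,-30,0,-1,1,0,-19,0,-1,25,0,0,0,-1,25,0,0,0,-1,15,0,0,0,-1,0,0,0,0,-1,0,0,0,0],
)

```text
time_s: 62.08
tcp_pos: [0.4359, -0.3038, 0.0786]
eef_rot: [[0.005, -0.668, -0.744], [0.003, -0.744, 0.668], [-1.0, -0.006, -0.001]]
wrist_force: [-0.4, -0.2, -1.1]
width: 0.0222
```

```bash
python3 - <<'E'
from rk import *
s=st(); print('tcp rack',rf(s['tcp_pos']).round(1))
c=shot('top','t22.png'); d=shot('scene'); cv2.imwrite('pics/m22.png',np.hstack([cv2.resize(c['img'][160:260,380:480],(400,400),interpolation=cv2.INTER_CUBIC),cv2.resize(d['img'][235:325,120:210],(400,400),interpolation=cv2.INTER_CUBIC)]))
E
```

```text
t 62.075 tcp [ 435.9 -303.8   78.6] J [-13.9  15.9 -28.6  -0.3 -45.3  62.2] F [-0.4 -0.2 -1.1] w 22.2
 approach [ 0.005  0.003 -1.   ] tilt 0.3 az 33.6  jaw y [-0.668 -0.744 -0.006] z [-0.744  0.668 -0.001]
tcp rack [-158.4   36.9]
```

View pics/m22.png

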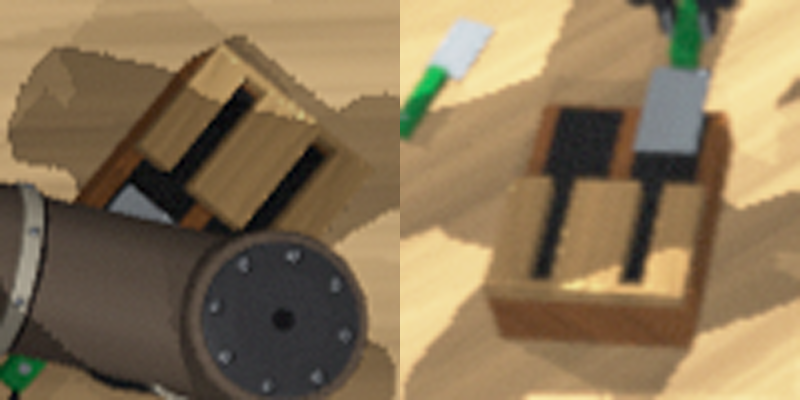

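Call:
apply_moves(
  rows=[-1,12,0,0,0,-1,10,0,0,0,-1,0,0,0,0,-1,0,0,0,0],
)

```text
time_s: 62.68
tcp_pos: [0.4354, -0.3036, 0.0556]
eef_rot: [[0.003, -0.668, -0.744], [0.004, -0.744, 0.668], [-1.0, -0.005, -0.0]]
wrist_force: [-0.2, 0.7, -1.5]
width: 0.0223
```

```bash
python3 - <<'E'
from rk import *
s=st(); print('tcp rack',rf(s['tcp_pos']).round(1))
c=shot('top','t23.png'); d=shot('scene'); cv2.imwrite('pics/m23.png',np.hstack([cv2.resize(c['img'][180:240,390:450],(400,400),interpolation=cv2.INTER_CUBIC),cv2.resize(d['img'][245:315,130:200],(400,400),interpolation=cv2.INTER_CUBIC)]))
z=.055
for n,x,y in(('tipL',124.5-158.4,37+25),('tipR',124.5-158.4,37-25)): print(n,(proj(d,[rw(x,y,57)/1000])[0]-[130,245])*400/70, (proj(c,[rw(x,y,57)/1000])[0]-[390,180])*400/60)
for n,x,y in(('mouthL',-5,66),('mouthR',-5,6)): print(n,(proj(d,[rw(x,y,50)/1000])[0]-[130,245])*400/70, (proj(c,[rw(x,y,50)/1000])[0]-[390,180])*400/60)
E
```

```text
t 62.675 tcp [ 435.4 -303.6   55.6] J [-13.9  17.7 -29.9  -0.4 -42.3  62.3] F [-0.2  0.7 -1.5] w 22.3
 approach [ 0.003  0.004 -1.   ] tilt 0.3 az 47.0  jaw y [-0.668 -0.744 -0.005] z [-0.744  0.668 -0.   ]
tcp rack [-158.9   36.7]
tipL [318.36754238 157.02240271] [129.40006285 171.13323433]
tipR [240.60186318 153.13694847] [210.33924809 238.18747659]
mouthL [317.92156454 201.25993408] [155.9694867  121.52649145]
mouthR [223.88499611 196.49734904] [252.55167097 201.43314713]
```

View pics/m23.png

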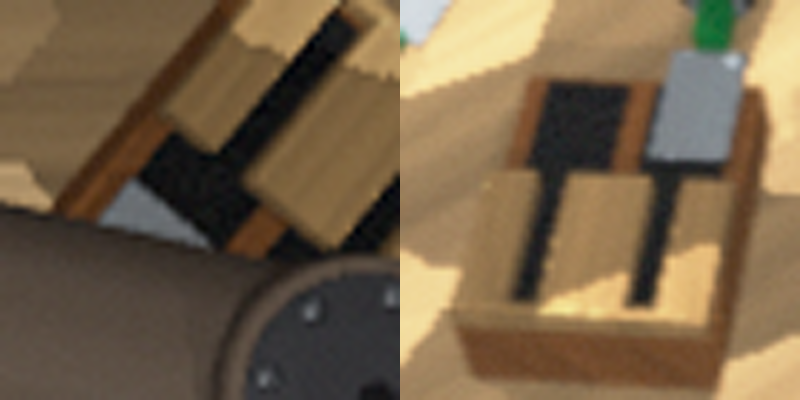

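Call:
apply_moves(
  rows=[-1,0,0,-10,0,-1,0,0,-10,0,-1,0,0,-8,0,-1,0,0,-8,0,-1,0,0,-8,0,-1,0,0,-8,0,-1,0,0,0,0],
)

```text
time_s: 63.65
tcp_pos: [0.4745, -0.3387, 0.0557]
eef_rot: [[0.004, -0.668, -0.744], [0.004, -0.744, 0.668], [-1.0, -0.005, -0.0]]
wrist_force: [-0.4, -0.0, -0.6]
width: 0.022
```

```bash
python3 - <<'E'
from rk import *
s=st(); print('tcp rack',rf(s['tcp_pos']).round(1), 'F rack',(s['wrist_force'][:2]@np.c_[UX,UY]).round(1))
c=shot('top','t24.png'); d=shot('scene'); cv2.imwrite('pics/m24.png',np.hstack([cv2.resize(c['img'][180:240,390:450],(400,400),interpolation=cv2.INTER_CUBIC),cv2.resize(d['img'][245:315,130:200],(400,400),interpolation=cv2.INTER_CUBIC)]))
E
```

```text
t 63.65 tcp [ 474.5 -338.7   55.7] J [-16.5  21.8 -23.2  -0.4 -44.9  64.8] F [-0.4 -0.  -0.6] w 22.0
 approach [ 0.004  0.004 -1.   ] tilt 0.3 az 43.0  jaw y [-0.668 -0.744 -0.005] z [-0.744  0.668 -0.   ]
tcp rack [-106.4   36.6] F rack [-0.3 -0.3]
```

View pics/m24.png

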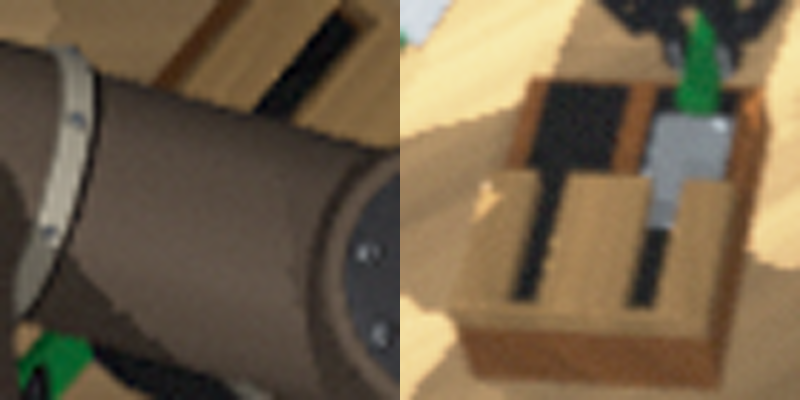

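The blade can be seen entering the slot through the roof gap, with no force on the wrist. I'll push on.

Call:
apply_moves(
  rows=[-1,0,0,-10,0,-1,0,0,-10,0,-1,0,0,-10,0,-1,0,0,-10,0,-1,0,0,-8,0,-1,0,0,-5,0,-1,0,0,0,0],
)

```text
time_s: 64.62
tcp_pos: [0.5137, -0.3738, 0.0556]
eef_rot: [[0.004, -0.668, -0.744], [0.004, -0.744, 0.668], [-1.0, -0.005, -0.0]]
wrist_force: [-0.6, 0.1, -0.9]
width: 0.0224
```

```bash
cat > rs.py <<'E'
from rk import *
import sys
s=st(); print('tcp rack',rf(s['tcp_pos']).round(1), 'F rack',(s['wrist_force'][:2]@np.c_[UX,UY]).round(1))
c=shot('top'); d=shot('scene'); cv2.imwrite('pics/'+sys.argv[1],np.hstack([cv2.resize(c['img'][160:240,390:470],(400,400),interpolation=cv2.INTER_CUBIC),cv2.resize(d['img'][245:315,130:200],(400,400),interpolation=cv2.INTER_CUBIC)]))
E
python3 rs.py m25.png
```

```text
t 64.625 tcp [ 513.7 -373.8   55.6] J [-18.6  25.8 -16.2  -0.4 -47.8  67. ] F [-0.6  0.1 -0.9] w 22.4
 approach [ 0.004  0.004 -1.   ] tilt 0.3 az 46.5  jaw y [-0.668 -0.744 -0.005] z [-0.744  0.668 -0.   ]
tcp rack [-53.8  36.4] F rack [-0.5 -0.3]
```

View pics/m25.png

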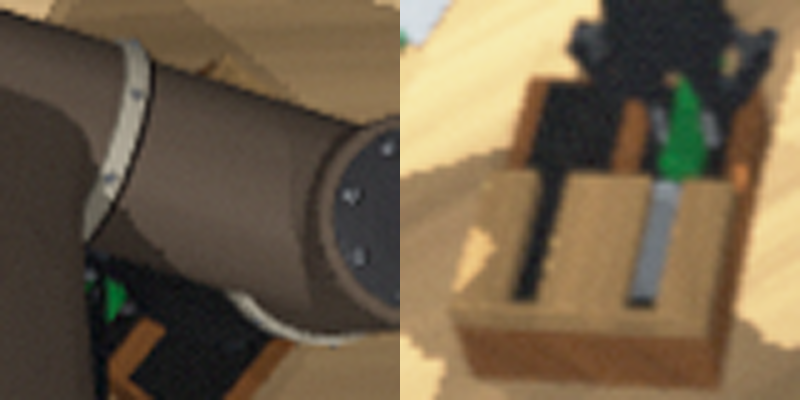

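Call:
apply_moves(
  rows=[-1,0,0,-3,0,-1,0,0,-3,0,-1,0,0,-2,0,-1,0,0,0,0],
)

```text
time_s: 65.22
tcp_pos: [0.5196, -0.3791, 0.0557]
eef_rot: [[0.004, -0.668, -0.744], [0.004, -0.744, 0.668], [-1.0, -0.005, -0.0]]
wrist_force: [-0.8, -0.2, -1.0]
width: 0.022
```

Call:
apply_moves(
  rows=[-1,0,0,-2,0,-1,0,0,0,0],
)

```text
time_s: 65.47
tcp_pos: [0.5211, -0.3805, 0.0558]
eef_rot: [[0.004, -0.668, -0.744], [0.004, -0.744, 0.668], [-1.0, -0.005, -0.0]]
wrist_force: [-0.4, 0.4, -1.1]
width: 0.0223
```

```bash
python3 rs.py m26.png
```

```text
t 65.475 tcp [ 521.1 -380.5   55.8] J [-19.   26.6 -14.9  -0.4 -48.4  67.3] F [-0.4  0.4 -1.1] w 22.3
 approach [ 0.004  0.004 -1.   ] tilt 0.3 az 43.4  jaw y [-0.668 -0.744 -0.005] z [-0.744  0.668 -0.   ]
tcp rack [-43.8  36.4] F rack [-0.6  0.1]
```

View pics/m26.png

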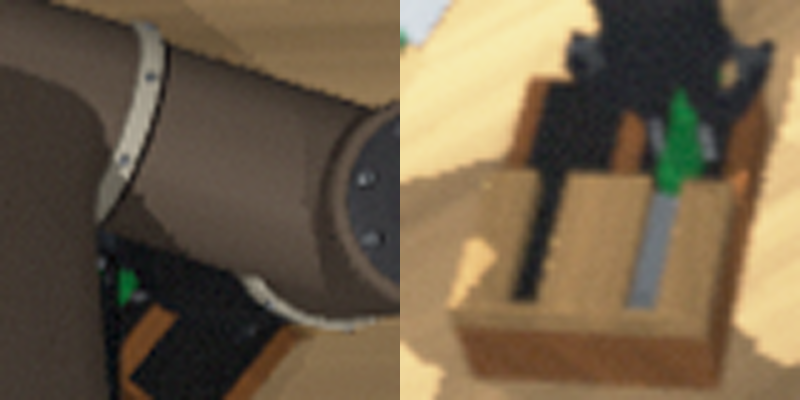

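Call:
apply_moves(
  rows=[-1,0,0,-2,0,-1,0,0,0,0],
)

```text
time_s: 65.82
tcp_pos: [0.5214, -0.381, 0.0555]
eef_rot: [[0.002, -0.668, -0.744], [0.005, -0.744, 0.668], [-1.0, -0.005, 0.002]]
wrist_force: [-3.6, 3.6, 0.6]
width: 0.0221
```

Call:
apply_moves(
  rows=[-1,0,0,-2,0,-1,0,0,0,0],
)

```text
time_s: 66.08
tcp_pos: [0.5214, -0.3812, 0.0551]
eef_rot: [[-0.001, -0.668, -0.744], [0.007, -0.744, 0.668], [-1.0, -0.004, 0.005]]
wrist_force: [-6.2, 8.8, 4.8]
width: 0.022
```

Call:
apply_moves(
  rows=[-1,0,0,-2,0,-1,0,0,0,0],
)

```text
time_s: 66.32
tcp_pos: [0.5213, -0.3813, 0.0547]
eef_rot: [[-0.004, -0.668, -0.744], [0.009, -0.744, 0.668], [-1.0, -0.004, 0.009]]
wrist_force: [-10.9, 14.0, 6.7]
width: 0.0224
```

The shoulder met the block: 17 N, and the TCP stopped at the expected distance from the mouth. I'll relieve the push, lower the scraper onto the sill and release.

Call:
apply_moves(
  rows=[-1,0,0,2,0,-1,1,0,0,0,-1,1,0,0,0,-1,0,0,0,0],
)

```text
time_s: 66.82
tcp_pos: [0.5213, -0.3813, 0.0535]
eef_rot: [[-0.001, -0.668, -0.744], [0.007, -0.744, 0.668], [-1.0, -0.004, 0.005]]
wrist_force: [-8.9, 10.4, 6.7]
width: 0.0225
```

```bash
python3 rs.py m27.png
```

```text
t 66.825 tcp [ 521.3 -381.3   53.5] J [-19.1  26.9 -14.6  -0.4 -48.7  67.5] F [-8.9 10.4  6.7] w 22.5
 approach [-0.001  0.007 -1.   ] tilt 0.4 az 99.0  jaw y [-0.668 -0.744 -0.004] z [-0.744  0.668  0.005]
tcp rack [-43.1  35.9] F rack [-13.5   1.8]
```

Call:
apply_moves(
  rows=[0.2,0,0,0,0,0.2,0,0,0,0,0.2,0,0,0,0,0.2,-20,0,0,0,0.2,-40,0,0,0,0.2,-50,0,0,0,0.2,-40,0,40,0,0.2,0,0,50,0],
)

```text
time_s: 67.92
tcp_pos: [0.458, -0.3242, 0.2071]
eef_rot: [[0.01, -0.668, -0.744], [0.001, -0.744, 0.668], [-1.0, -0.007, -0.007]]
wrist_force: [0.2, 1.3, -0.3]
width: 0.0513
```

Call:
apply_moves(
  rows=[0.2,0,0,50,0,0.2,0,0,50,0,0.2,0,0,50,0,0.2,0,0,0,0],
)

```text
time_s: 68.42
tcp_pos: [0.3428, -0.222, 0.2044]
eef_rot: [[0.006, -0.667, -0.745], [0.004, -0.745, 0.667], [-1.0, -0.007, -0.002]]
wrist_force: [2.2, 0.1, 0.7]
width: 0.0515
```

```bash
python3 rs.py m28.png; python3 edge.py m29.png; python3 - <<'E'
from h import *
shot('top','t29.png'); shot('scene','s29.png')
E
```

```text
t 68.425 tcp [ 342.8 -222.   204.4] J [ -5.2  -4.6 -32.9  -0.3 -61.3  53.5] F [2.2 0.1 0.7] w 51.5
 approach [ 0.006  0.004 -1.   ] tilt 0.4 az 32.3  jaw y [-0.667 -0.745 -0.007] z [-0.745  0.667 -0.002]
tcp rack [-282.3   36. ] F rack [1.5 1.5]
yellow 94 bin y mean -81.4 min -83.1 max -79.7 u 338.5
red 1 bin y mean -87.1 min -87.1 max -87.1 u 340.0
```

View pics/m28.png

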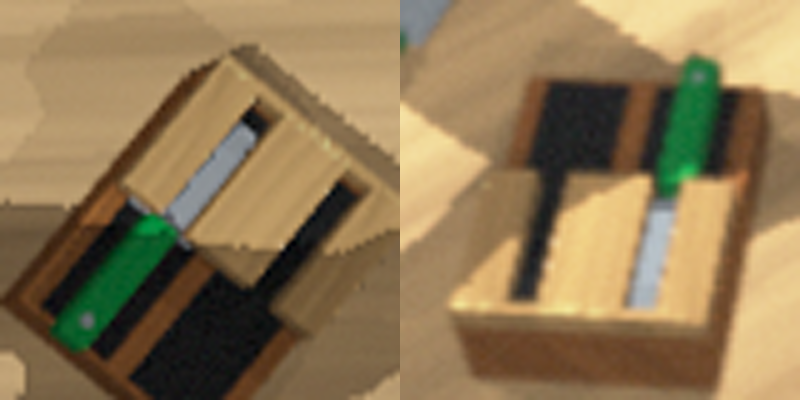

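View pics/t29.png

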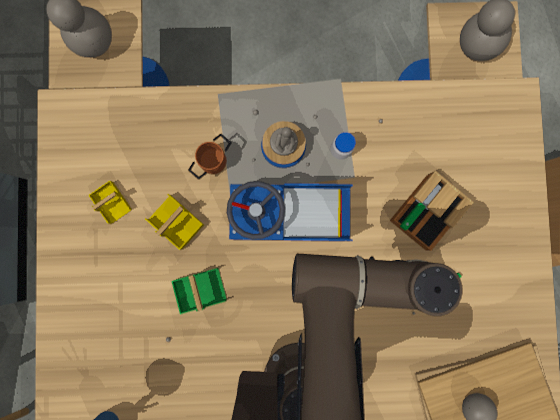

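```bash
python3 - <<'E'
from rk import *
c=shot('top'); d=shot('scene')
for cam,fn,(x0,y0,w,h,k) in((c,'v_top.png',(395,165,65,75,8)),(d,'v_sc.png',(150,255,60,60,10))):
    im=cv2.resize(cam['img'][y0:y0+h,x0:x0+w],None,fx=k,fy=k,interpolation=cv2.INTER_CUBIC)
    def pt(x,y,z,col):
        p=(proj(cam,[rw(x,y,z)/1000])[0]-[x0,y0]+.5)*k; cv2.circle(im,tuple(int(v) for v in p),3,col,-1)
    for y in(24,48): pt(-5,y,72,(0,0,255)); pt(-105,y,72,(255,0,255))   # shoulder top, heel
    for y in(26,46): pt(80,y,54,(255,255,0))  # tip
    for y in(11,61): pt(-5,y,54,(0,255,255))
    for x,y,z in((-5,78,78),(100,78,78),(100,-78,78),(-5,-78,78),(-100,78,50),(-100,-78,50)): pt(x,y,z,(0,255,0))
    cv2.imwrite('pics/'+fn,im)
E
```

```text
(no output)
```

View pics/v_top.png

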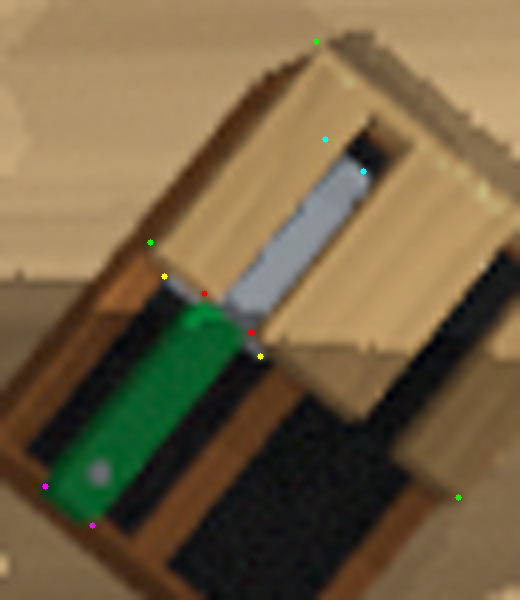

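View pics/v_sc.png

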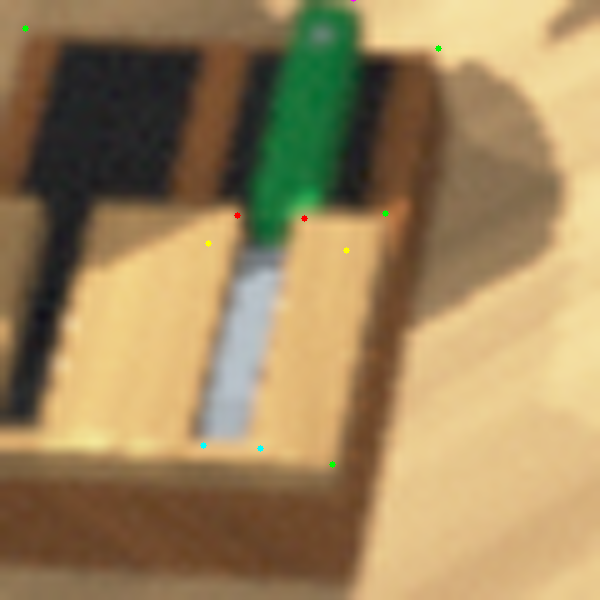

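The blade is in, and the pictures match the home position to about 1–3 mm. To be certain, I'll nudge the heel end forward with closed fingers.

```bash
python3 - <<'E'
from rk import *
s=st(); segs([rw(-140,36,204),rw(-140,36,59)],50)
E
```

```text
t 68.825 tcp [ 345.2 -223.6  203.3] J [ -5.4  -4.1 -32.6  -0.3 -61.3  53.6] F [ 0.2 -0.9  0.2] w 51.5
 approach [ 0.003  0.004 -1.   ] tilt 0.3 az 53.6  jaw y [-0.668 -0.744 -0.005] z [-0.744  0.668  0.   ]
[ 449.06084398 -316.760655    204.        ] -> 3 rows of [ -0.2  -0.1 -46.5]
[ 449.06084398 -316.760655     59.        ] -> 3 rows of [48.3  0.2 -0. ]
```

Call:
apply_moves(
  rows=[-1,0,0,-46,0,-1,0,0,-46,0,-1,0,0,-46,0,-1,35,0,0,0,-1,40,0,0,0,-1,40,0,0,0,-1,28,0,0,0,-1,0,0,0,0],
)

```text
time_s: 69.82
tcp_pos: [0.4465, -0.3147, 0.0582]
eef_rot: [[-0.002, -0.668, -0.744], [0.005, -0.744, 0.668], [-1.0, -0.003, 0.005]]
wrist_force: [-0.0, 0.0, 0.0]
width: 0.0002
```

```bash
python3 rs.py m30.png
```

```text
t 69.825 tcp [ 446.5 -314.7   58.2] J [-14.8  18.9 -27.5  -0.4 -43.8  63.2] F [-0.  0.  0.] w 0.2
 approach [-0.002  0.005 -1.   ] tilt 0.3 az 106.9  jaw y [-0.668 -0.744 -0.003] z [-0.744  0.668  0.005]
tcp rack [-143.3   35.8] F rack [-0.1 -0. ]
```

View pics/m30.png

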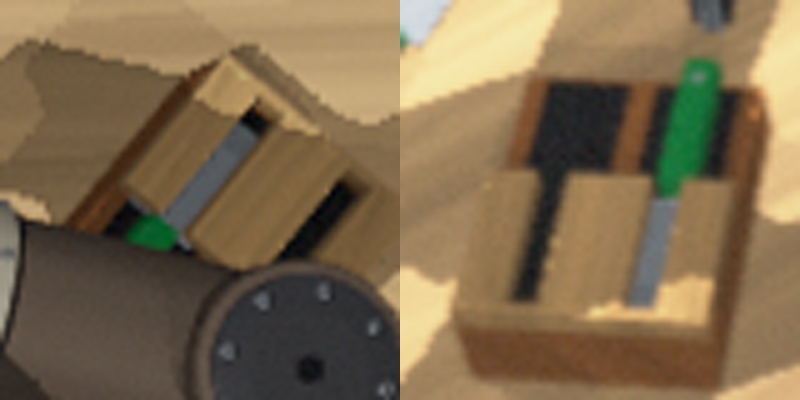

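Call:
apply_moves(
  rows=[-1,0,0,-8,0,-1,0,0,-8,0,-1,0,0,-6,0,-1,0,0,-2,0,-1,0,0,0,0],
)

```text
time_s: 70.55
tcp_pos: [0.4659, -0.331, 0.0607]
eef_rot: [[0.004, -0.668, -0.744], [0.004, -0.744, 0.668], [-1.0, -0.005, -0.0]]
wrist_force: [-0.7, -0.3, 0.3]
width: -0.0001
```

Call:
apply_moves(
  rows=[-1,0,0,-2,0,-1,0,0,-2,0,-1,0,0,0,0],
)

```text
time_s: 70.92
tcp_pos: [0.4676, -0.3328, 0.0605]
eef_rot: [[0.001, -0.668, -0.744], [0.005, -0.744, 0.668], [-1.0, -0.005, 0.002]]
wrist_force: [-3.2, 3.5, 3.4]
width: 0.0001
```

```bash
python3 rs.py m31.png
```

```text
t 70.925 tcp [ 467.6 -332.8   60.5] J [-16.1  20.8 -24.   -0.4 -45.2  64.5] F [-3.2  3.5  3.4] w 0.1
 approach [ 0.001  0.005 -1.   ] tilt 0.3 az 75.9  jaw y [-0.668 -0.744 -0.005] z [-0.744  0.668  0.002]
tcp rack [-115.5   36.3] F rack [-4.8  0.5]
```

Call:
apply_moves(
  rows=[-1,0,0,-2,0,-1,0,0,-2,0,-1,0,0,0,0],
)

```text
time_s: 71.4
tcp_pos: [0.4673, -0.3335, 0.06]
eef_rot: [[-0.004, -0.669, -0.744], [0.008, -0.744, 0.669], [-1.0, -0.003, 0.009]]
wrist_force: [-11.2, 14.5, 12.8]
width: -0.0001
```

Call:
apply_moves(
  rows=[-1,0,0,10,0,-1,0,0,30,0,-1,-30,0,30,0,-1,-50,0,40,0,-1,-50,0,40,0,-1,-20,0,40,0,-1,0,0,40,0],
)

```text
time_s: 72.28
tcp_pos: [0.3019, -0.1841, 0.2101]
eef_rot: [[0.009, -0.668, -0.744], [0.003, -0.744, 0.668], [-1.0, -0.008, -0.004]]
wrist_force: [-0.2, 0.2, -0.0]
width: 0.0001
```

```bash
python3 - <<'E'
from rk import *
s=st()
c=shot('top'); d=shot('scene','s32.png')
cv2.imwrite('pics/v2.png',np.hstack([cv2.resize(c['img'][165:240,395:460],(520,600),interpolation=cv2.INTER_CUBIC)]))
segs([(300,-60,260),(250,250,300)],55)
E
```

```text
t 72.275 tcp [ 301.9 -184.1  210.1] J [  1.2 -11.7 -37.8  -0.2 -63.4  46.9] F [-0.2  0.2 -0. ] w 0.1
 approach [ 0.009  0.003 -1.   ] tilt 0.5 az 20.2  jaw y [-0.668 -0.744 -0.008] z [-0.744  0.668 -0.004]
[300. -60. 260.] -> 3 rows of [-16.8 -30.9  27.2]
[250. 250. 300.] -> 6 rows of [ -6.5 -33.   40.7]
```

View pics/v2.png

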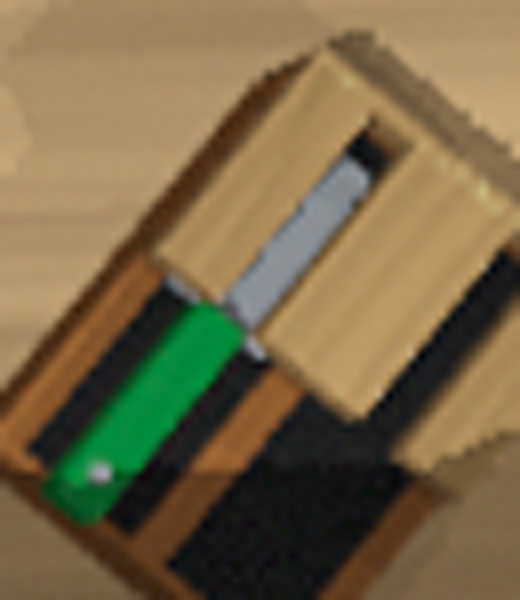

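```bash
python3 - <<'E'
from h import *
c=shot('top','t33.png'); d=shot('scene','s33.png')
def spoke(img):
    hsv=cv2.cvtColor(img,cv2.COLOR_BGR2HSV); m=cv2.inRange(hsv,(0,150,80),(8,255,255))|cv2.inRange(hsv,(172,150,80),(180,255,255)); m[:,:228]=0;m[:,284:]=0;m[:180]=0;m[242:]=0
    v,u=np.nonzero(m); P=np.array([onz(c,a,b,.222)[:2] for a,b in zip(u,v)]); q=P.mean(0)-[.533,.118]; az=np.degrees(np.arctan2(q[1],q[0])); return len(u),az,np.radians((-2.3-az)%360)
print(spoke(cv2.imread('pics/top0.png')),spoke(c['img']))
for n in('figure','water_pot','slip_jar'):
    print(n,[ (np.round(b['extent'],1).tolist(),round(b['confidence'],2)) for b in manip.boxes_of(n,'top')][:1],[ (np.round(b['extent'],1).tolist()) for b in manip.boxes_of(n,'scene')][:1])
a=cv2.imread('pics/top0.png'); 
cv2.imwrite('pics/v3.png',np.hstack([cv2.resize(a[120:250,80:370],(400,180)),cv2.resize(c['img'][120:250,80:370],(400,180))]))
cv2.imwrite('pics/v4.png',cv2.resize(d['img'][130:330,100:410],None,fx=2.5,fy=2.5,interpolation=cv2.INTER_CUBIC))
E
```

```text
(61, np.float64(-26.425810586721937), np.float64(0.42107482945080277)) (60, np.float64(72.99009933086649), np.float64(4.969125179702386))
figure [([282.0, 145.3, 40.2, 46.8], 0.67)] [[308.2, 260.1, 41.3, 44.2]]
water_pot [([207.9, 156.6, 43.2, 43.7], 0.62)] [[348.8, 220.2, 26.5, 31.8]]
slip_jar [([342.4, 146.1, 23.8, 26.5], 0.71)] [[266.4, 281.9, 22.2, 32.5]]
```

View pics/v3.png

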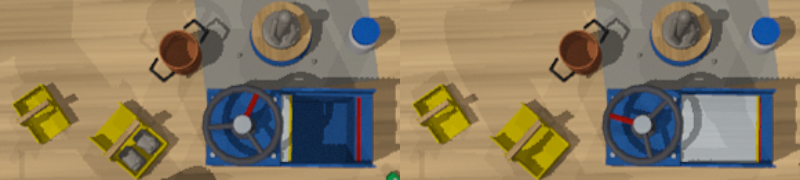

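View pics/v4.png

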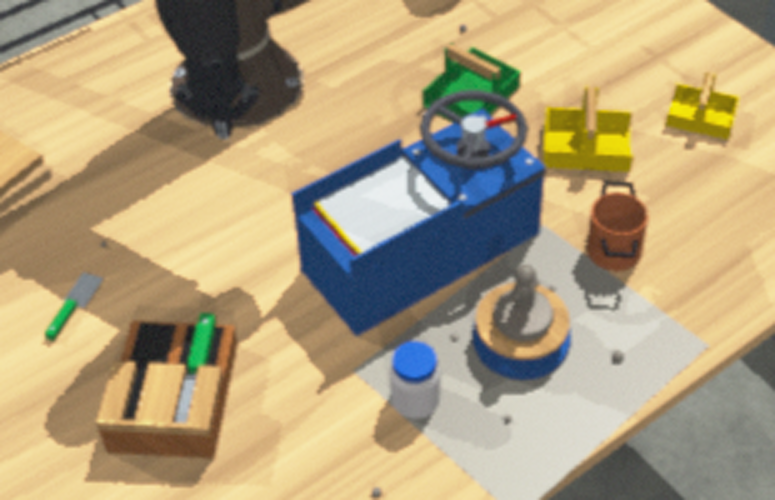

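```bash
python3 -c "
from h import *
st(); print(manip.job_done())"
```

```text
t 72.775 tcp [ 301.8 -184.8  207.9] J [  1.1 -11.2 -37.7  -0.2 -63.3  47.1] F [-0.7 -0.2 -0.8] w 0.1
 approach [ 0.003  0.004 -1.   ] tilt 0.3 az 55.1  jaw y [-0.669 -0.744 -0.004] z [-0.744  0.669  0.001]
the job is handed in; nothing more can be done
None
```

The job is done and handed in at about 73 s of the 208 s allowed.

- **Lumps and tray:** I lifted the larger yellow tray by its handle and tipped its two lumps into the bin. The wrist load dropped by about 2 N, and both lumps showed on the bin floor. The empty tray stands upright back at its old place.
- **Shutter:** I turned the wheel clockwise by its red spoke only. The spoke reads about 4.97 rad against the 5.0 target, and the yellow edge lies over the red strip with the mouth covered.
- **Scraper:** The 185 mm green scraper is in slot 1. The handle met the block at 17 N, and a later push of about 18 N on its end did not move it. No red scraper was present. I left the smaller green scraper where it lay, as it is not the size described.
- **Figure, pot and jar:** They sit within about 2 px of where they were at the start, apart from the pot's box from above. That box came out larger and about 4 px off, but the before and after pictures look the same.

**Checks that disagreed:** the top view still shows a thin strip of blade in front of the block. Most of it comes from the camera looking in under the slot roof, but a gap of about 1 mm cannot be ruled out. The colour measurement put the middle of the yellow band about 4 mm short of the strip's centre, though that is within a pixel or so and the band's front edge lies further on.

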